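Shim up the tilting bed of a knife-grinding fixture

TASK

Set the heavy hinged grinding bed to its tilt: put every whetstone lying on it into the open wooden tray, flip the hasp of the wooden chest off its staple and over onto the lid, and only then raise the lid. Next lever the free edge of the bed up with the pry bar, toe under the edge and bar over the fulcrum ridge, until it stays well up on the bar; take the shim from the chest and slide it lengthwise onto the steel seat, well under the raised edge with part of it left sticking out. Then draw the bar out so that the bed comes down on the shim, lay the bar back in its wooden rest as it lay before, shut the chest lid (the hasp may stay folded back) and leave everything else on the bench where it is.

Things in the scene. Friction and masses are not known exactly. Their poses are not given: they have to be found in the camera images.
- machine: Fixed cast-iron fixture, origin on the table, all in mm in its own axes. Base block x -100..100, y -250..60, top z 80. On it the bed: a slab 180 (x) by 220 (y) by 28, hinged along x at y -220, z 110; free edge at y 0, facing +y. At rest its underside is at z 110, a 30 mm gap over the base, its top at z 138. The pry bar comes in from the +y side, over the ridge.
- bed (a joint): Tilt of the bed, rad: 0 at rest, at most 0.11 (edge 24 mm up). Heavy, with a stiff hinge: on its grip the bar must be pressed with some 6 N besides its own weight to lift it; once up at 0.08 or so, the bar's weight alone keeps it up when the bar is let go. With nothing under it the bed sinks back. On the shim it rests at about 0.035.
- fulcrum_top (a point): Middle of the top of the fulcrum ridge (machine x 50, y 30, z 93), axes as the machine. The ridge is round, along x, 44 long, on a block 26 deep that stands 13 mm over the base's ledge, which runs 60 mm out from the bed's edge. The bar's toe goes about 25 mm in under the edge.
- seat (a point): Point on top of the steel shim seat, right under the bed's free edge (machine x -50, y 0, z 96); axes as the machine. The seat is 56 wide (x), from y -80 to 60, 16 mm over the base. The shim (20 mm) does not fit under the resting bed (14 mm gap there).
- bar: Steel pry bar, 0.95 kg, 280 long, along its x axis. Origin on its underside below its balance point. Shank 16 wide (y), 12 thick (z 0..12), from x -85 to 195; toe: a lip 5 mm higher (top z 17) at the end, x 185..195; grip sleeve 26 wide, z 0..22, x -85..25. z up: toe lip upward. It starts in its rest.
- bar_toe (a point): Top of the bar's toe lip, at bar x 190, z 17.
- rest: Fixed wooden rest of the bar, origin on the table. The bar lies along its y axis with the toe towards -y, its origin over the rest's origin, underside at z 35, on two posts 20 long at y -130 and y +68 with side cheeks (42 mm apart, up to z 49). Between the posts there is only a board 60 wide and 8 thick.
- chest: Fixed wooden chest, x -90..110, y -110..110 in its own axes, walls up to z 80; origin on the table. Front rail (x -90..-58) faces -x. Inside: x -58..102, y -102..102, floor at z 35.
- lid (a joint): Lid of the chest, rad: 0 shut, 1.57 upright, at most 1.75; it stays where it is left. Slab 168 (x) by 220 by 8 thick, hinged along chest y at chest x 110, z 80.
- lid_handle (a point): Middle of the lid's round handle bar, 10 thick, 60 long along chest y, 30 mm above the lid's top; 145 mm from the hinge line. With the lid shut at chest x -35, y -55, z 118.
- hasp (a joint): Hasp strap, rad: 0 flat over the staple on the front rail, grows as its tab swings up and back over the lid, 2.9 folded back on the lid. It falls freely to one side or the other of upright (1.57). Hinged on the lid along chest y, at chest x -10, y 55, z 92.
- hasp_tab (a point): Middle of the upturned tab at the end of the hasp: 24 wide (chest y), 6 thick, 26 high; with hasp and lid shut at chest x -76, y 55, z 108 (rail top z 80). 66 mm from the hasp's hinge.
- shim: Dark hardwood shim, 150 (x) by 44 (y) by 20 thick, origin in the middle of its underside. It starts flat in the chest.
- stone1: Grey whetstone 100 (x) by 38 (y) by 26 high, 0.25 kg, origin in the middle of its underside; one to three of them start flat on the bed.
- stone2: Grey whetstone 100 (x) by 38 (y) by 26 high, 0.25 kg, origin in the middle of its underside; one to three of them start flat on the bed.
- stone3: Grey whetstone 100 (x) by 38 (y) by 26 high, 0.25 kg, origin in the middle of its underside; one to three of them start flat on the bed.
- tray: Fixed open wooden tray 240 (x) by 160 (y), walls 6 thick and 45 high, floor 6 thick. Origin on the table under its middle.
- mallet: Bystander, not to be moved: hammer, 160 long.
- oilcan: Bystander, not to be moved: metal can, 60 across, 130 high.
- cup: Bystander, not to be moved: steel cup, 70 across, 80 high.
- wheel: Bystander, not to be moved: small grinding wheel lying flat, 90 across, 25 thick.
- brush: Bystander, not to be moved: brush, 150 long.
- spanner: Bystander, not to be moved: spanner, 180 long.
- jar: Bystander, not to be moved: amber jar, 54 across, 80 high.

How it is judged:
By the outcome, as a careful person would: the job done as asked, in the order asked, and still so for the second after the job is handed in, with the robot touching nothing.
Of stone1, stone2, stone3 only 1 to 3 are there at a start; the rules pass over those that are not, and their reading is None.
At some moment in a run one of stone1, stone2, stone3 may be knocked a few centimetres aside while the robot is not near it.
Once in a run the grip may slacken for a moment while it holds something.
It also fails if it takes over 210 s, if anything falls off the work surface, if the arm or the gripper's body presses on something with over 40 N, if the wrist force passes 120 N, or if a joint passes its speed limit or range.

ROBOT

A 6-joint arm with a two-finger parallel gripper is mounted at the origin on the work surface. World frame = base frame: x ahead of the robot, y to its left, z up, the work surface at z = 0. Lengths are in mm, angles in degrees, forces in N, time in s.
With the tool pointing down it reaches from about 300 to 850 mm from the base axis. Payload 4.2 kg.
Tool frame: the origin (TCP) lies on the centre line of the jaws, within the pads' length; the fingertips stand env.nose_length ahead of it and the grasp point (between the pads) lies 2 mm behind it (env.nose_length is the distance from the TCP to the fingertips, in mm); z points along the fingers, y is the direction in which the jaws open and shut (so a half turn about z gives the same grasp; the last joint's range is limited). The gripper opens to 91 mm and grips with 3 to 60 N. Pads are 32 mm wide; open, the fingers measure 118 mm over their backs; the gripper's body (76 mm by 178 mm) begins 60 mm behind the grasp point.
Start: joints at [-1.146, 18.312, 89.639, -0, 72.044, -1.146], TCP at [575.014, 0, 230.976] pointing down, gripper open.
Joint ranges: [-177.97, 177.97], [-48.28, 115.42], [12.27, 149.76], [-77.06, 257.06], [2.81, 150.46], [-146.56, 146.56]. Speed limits (degrees/s): [147.25, 147.25, 180, 180, 180, 180].

INTERFACE

Orientations are given as [roll, pitch, yaw] about the fixed x, y, z axes, in that order (R = Rz(yaw) Ry(pitch) Rx(roll)).
In Python, from workcell import env gives the robot as it stands. The module is installed in compiled form; this text tells all that it offers.
- The arm moves only by the tool jog_arm, never from a script. Its argument "deltas" is a list that holds one entry, the list of rows, each a list of 5 numbers: the shift along the tool's x, y, z in m, then the turn about the tool's z in degrees, then the finger opening in m, from 0 to 0.0912. A call has 1 to 20 rows; each row is the pose to reach, as a shift and turn from the pose commanded when the call began, along the tool's axes at that moment; what a row does not reach only later rows make up. A row lasts 1/12 s, in which the tool goes at most 41.7 mm and 7.16 degrees, less where a joint would pass 70% of its speed; a pose out of reach is approached as far as the arm can. A call with a gripper value outside its range is refused whole. The fingers move at their own pace and stop on an object; "grip_force" is the grip in N (left out, the last holds). Time passes only in rows, so rows that repeat a pose let the fingers close. It gives the time, the measured TCP pose, the force and the opening at its end, in the units of the state.
- env.state(): the state, without advancing time (a new reading comes with each control period).
- env.grab_frame(name): name is "scene" or "side" or "wrist"; returns the picture (384x512x3 uint8, red, green, blue); there is no depth.
- env.camera_params(name): a dict with "fx", "fy", "cx", "cy" (pixels), "k1" (the pictures are not rectified: a ray, as slopes to the right and down, at radius r is drawn at 1 + k1 r^2 times it, then the intrinsics apply), "xyz" and "orientation" of the camera in the world. Camera axes: x right, y down, z forward; pixel columns grow to the right and rows downward; lengths in mm; the calibration is good to about 2 mm. A picture is of the moment at which its call begins: read the wrist's pose just before it. camera_params takes no time and is no camera call; for the wrist camera it gives the pose at the moment of the call.
- env.job_done(): hands the job in, once; it reports no verdict.
Trained networks look in the newest picture that a camera, given by its name, has taken for a name from the list of things; names that differ only in an ending like _2 or _b are one class to them, and where a whole thing is asked for, a point or a joint stands for the part that bears it (a point fixed in the world has none). Each returns a list of dicts, best first, with "conf" (0 to 1); they miss things now and then, are a little off and sometimes report something else, mostly with a low value. They report only what shows in the picture. A call takes as long as a camera call.
- env.look_for(camera, label): "xyz" ([x, y, z] in mm, in world coordinates, good to about 4 mm: the middle of the surface that is visible of it).
The state is a dict: "time_s": time; "qpos": joint angles; "qvel": joint speeds; "effort": joint torques, N m; "ee_pos": TCP position; "ee_rot": TCP orientation; "force": force on the tool from outside, world axes, zero at the start; "torque": the same for the moment, N m; "gripper_width": finger opening in mm.
Only numpy, scipy, OpenCV 4.12 (cv2) and the standard library are available. Lean on these libraries where they do the work, as an engineer would, in place of code of your own. Each camera call takes 0.05 s, during which the arm holds its last target.

## Working session

There is one attempt and no reset: what is moved stays moved. The work goes in short steps, Python scripts to look and compute and a tool call to move; the robot and the scene stay as the last step left them, time stands still between calls to the robot, and variables do not carry over. Pictures are saved under pics/ and viewed, and the job is handed in when it is done.

Besides the shell and the picture viewer there is one more tool, called after "Request:" by a JSON object that holds its "method" and its "body", one argument or row to a line. jog_arm: Moves the arm, as the interface text tells. Its arguments: {"type":"object","properties":{"deltas":{"type":"array"},"grip_force":{"type":"number"}},"required":["deltas"]}

```bash
mkdir -p pics; ls; cat > h.py <<'E'
import numpy as np, cv2
from workcell import env
from scipy.spatial.transform import Rotation as R
def snap(cam,name):
    im=env.grab_frame(cam); cv2.imwrite('pics/'+name+'.png',cv2.cvtColor(cv2.resize(im,(768,576),interpolation=cv2.INTER_CUBIC),cv2.COLOR_RGB2BGR)); return im
def st():
    s=env.state(); print('t',round(s['time_s'],2),'ee',np.round(s['ee_pos'],1),np.round(s['ee_rot'],1),'F',np.round(s['force'],1),'w',round(s['gripper_width'],1)); return s
def Rc(p):
    return R.from_euler('xyz',p['orientation'],degrees=True).as_matrix()
def ray(cam,u,v,p=None):  # u,v in original 512x384 px
    p=p or env.camera_params(cam)
    xd=(u-p['cx'])/p['fx']; yd=(v-p['cy'])/p['fy']; x,y=xd,yd
    for _ in range(20):
        r2=x*x+y*y; x=xd/(1+p['k1']*r2); y=yd/(1+p['k1']*r2)
    return np.array(p['xyz']),Rc(p)@np.array([x,y,1.0])
def onz(cam,u,v,z,p=None):
    o,d=ray(cam,u,v,p); return o+d*(z-o[2])/d[2]
def onz8(cam,u,v,z,p=None): # u,v in 768x576 view
    return onz(cam,(u+.5)/1.5-.5,(v+.5)/1.5-.5,z,p)
def proj(cam,P,p=None):
    p=p or env.camera_params(cam); c=Rc(p).T@(np.array(P,float)-np.array(p['xyz'])); x,y=c[0]/c[2],c[1]/c[2]; k=1+p['k1']*(x*x+y*y)
    return np.array([p['fx']*x*k+p['cx'],p['fy']*y*k+p['cy']])
def proj8(cam,P,p=None): return (proj(cam,P,p)+.5)*1.5-.5
E
python3 - <<'E'
from h import *
s=st(); print(env.nose_length, s['ee_rot'])
for c in ('scene','side','wrist'):
    print(c,env.camera_params(c)); snap(c,c+'0')
for c in ('scene','side'):
  for n in ['machine','bed','bar','bar_toe','rest','chest','lid_handle','hasp_tab','stone1','tray','mallet','oilcan','cup','wheel','brush','spanner','jar','fulcrum_top','seat']:
    try: print(c,n,[(np.round(d['xyz']).tolist(),round(d['conf'],2)) for d in env.look_for(c,n)][:4])
    except Exception as e: print(n,e)
st()
E
```

```text
pics
t 0.0 ee [574.5   0.  230.1] [-179.9   -0.    90. ] F [-1.3 -0.3  0.2] w 91.2
17.0 [-1.79898418e+02 -2.64496717e-03  9.00001992e+01]
scene {'fx': 382.55886847084014, 'fy': 382.55886847084014, 'cx': 258.39229103556744, 'cy': 190.83454635562052, 'k1': 0.0181999267909536, 'xyz': array([1189.19720385, -357.1853708 ,  879.34239932]), 'orientation': array([-136.61825296,    0.71172334,   57.19197059])}
side {'fx': 433.2254150236117, 'fy': 433.2254150236117, 'cx': 259.0663391908353, 'cy': 193.98253336990973, 'k1': -0.01863840285643521, 'xyz': array([ 461.59672158, -913.84992525, 1021.83547608]), 'orientation': array([-134.4025587 ,    0.63776294,   -6.93792992])}
wrist {'fx': 291.2888902672652, 'fy': 291.2888902672652, 'cx': 254.89635136958785, 'cy': 188.43005652014185, 'k1': -0.023559191897735737, 'xyz': array([574.7876261 ,  83.80456924, 384.40833134]), 'orientation': array([1.62681633e+02, 6.55756021e-02, 7.42091379e-02])}
scene machine [([672.0, -182.0, 123.0], 0.88)]
scene bed [([630.0, -180.0, 139.0], 0.71)]
scene bar [([436.0, 36.0, 48.0], 0.56)]
scene bar_toe [([438.0, 38.0, 49
[... 960 characters left out ...]
 0.71)]
side rest [([428.0, 16.0, 9.0], 0.8)]
side chest [([420.0, 350.0, 86.0], 0.83), ([753.0, 202.0, 26.0], 0.63)]
side lid_handle [([442.0, 395.0, 91.0], 0.87)]
side hasp_tab []
side stone1 [([624.0, -167.0, 164.0], 0.97)]
side tray []
side mallet []
side oilcan [([762.0, 32.0, 95.0], 0.78)]
side cup [([772.0, -169.0, 53.0], 0.62), ([681.0, -412.0, 9.0], 0.2)]
side wheel [([420.0, 349.0, 88.0], 0.44)]
side brush []
side spanner [([682.0, -414.0, 8.0], 0.86), ([759.0, 202.0, 26.0], 0.7), ([380.0, -211.0, 59.0], 0.29)]
side jar [([383.0, -208.0, 60.0], 0.55)]
side fulcrum_top [([601.0, -236.0, 133.0], 0.65)]
side seat []
t 2.05 ee [575.   0. 231.] [180.  -0.  90.] F [ 0.4  0.3 -0.2] w 90.9
```

View pics/scene0.png

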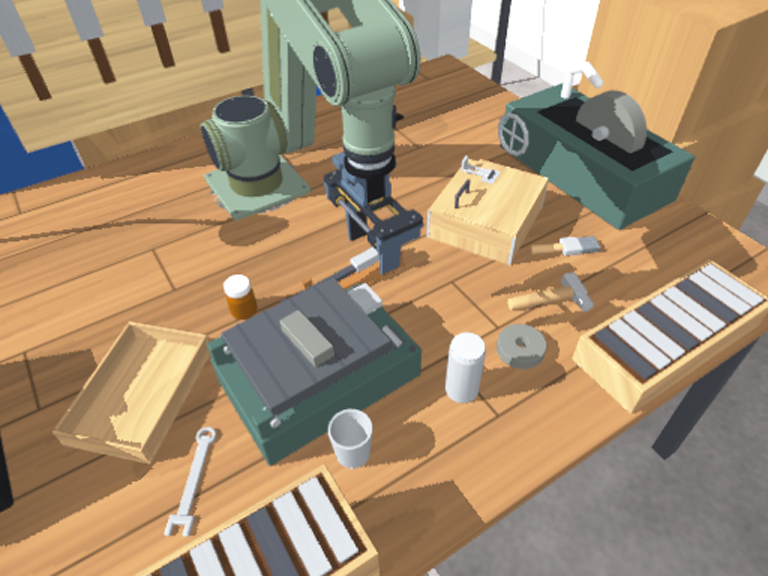

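View pics/side0.png

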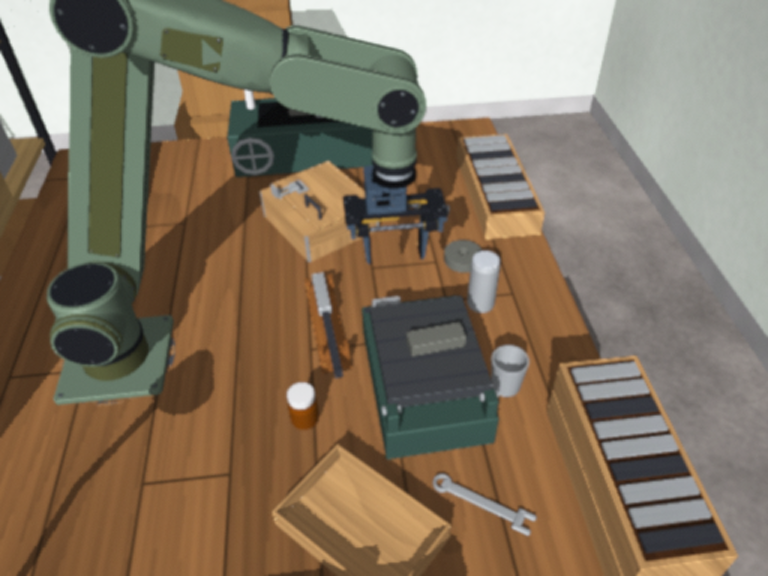

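View pics/wrist0.png

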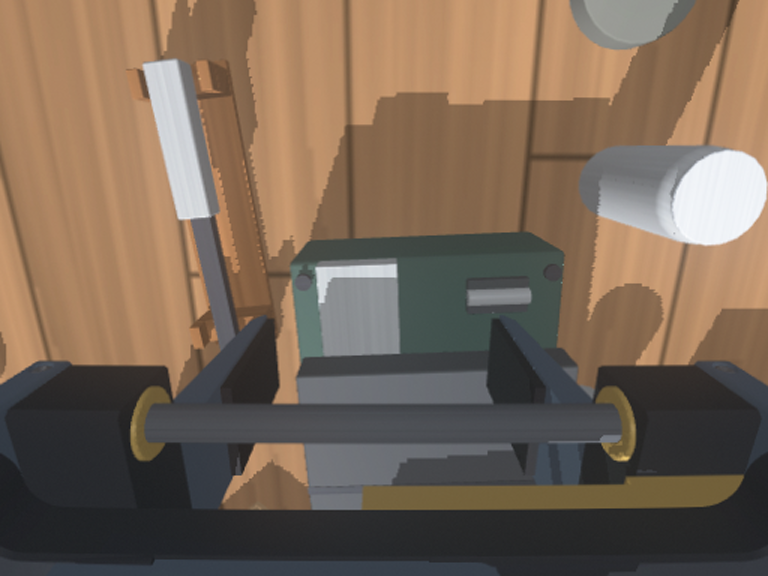

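The scene shows one stone on the bed (scene view 308,338). The tray is at lower left, the chest at upper centre with the hasp on its near-left side, and the bar lies in its rest. I'll move above the machine for a closer look.

Request:
{"method": "jog_arm", "body": {
  "deltas": [
    [[-0.2,0.055,-0.1,0,0.0912],[-0.2,0.055,-0.1,0,0.0912],[-0.2,0.055,-0.1,0,0.0912],[-0.2,0.055,-0.1,0,0.0912],[-0.2,0.055,-0.1,0,0.0912],[-0.2,0.055,-0.1,0,0.0912],[-0.2,0.055,-0.1,0,0.0912],[-0.2,0.055,-0.1,0,0.0912]]
  ]
}}

```text
time_s: 2.72
ee_pos: [630.1, -200.9, 330.8]
ee_rot: [180.0, -0.0, 89.9]
force: [0.0, 0.2, -0.0]
gripper_width: 91.3
```

```bash
python3 - <<'E'
from h import *
st(); print(env.camera_params('wrist')['xyz'])
snap('wrist','w1')
for n in ['stone1','bed','fulcrum_top','seat','machine']:
    print(n,[(np.round(d['xyz']).tolist(),round(d['conf'],2)) for d in env.look_for('wrist',n)][:4])
snap('scene','s1')
E
```

```text
t 2.72 ee [ 630.1 -200.9  330.8] [180.   -0.   89.9] F [ 0.   0.2 -0. ] w 91.3
[ 630.18995528 -117.20496543  485.04543875]
stone1 [([626.0, -159.0, 159.0], 0.95)]
bed [([613.0, -130.0, 137.0], 0.84)]
fulcrum_top [([613.0, -115.0, 144.0], 0.63), ([610.0, -130.0, 137.0], 0.19), ([394.0, -187.0, 76.0], 0.18)]
seat [([610.0, -112.0, 140.0], 0.73), ([641.0, -388.0, 7.0], 0.65)]
machine [([608.0, -115.0, 134.0], 0.7)]
```

View pics/w1.png

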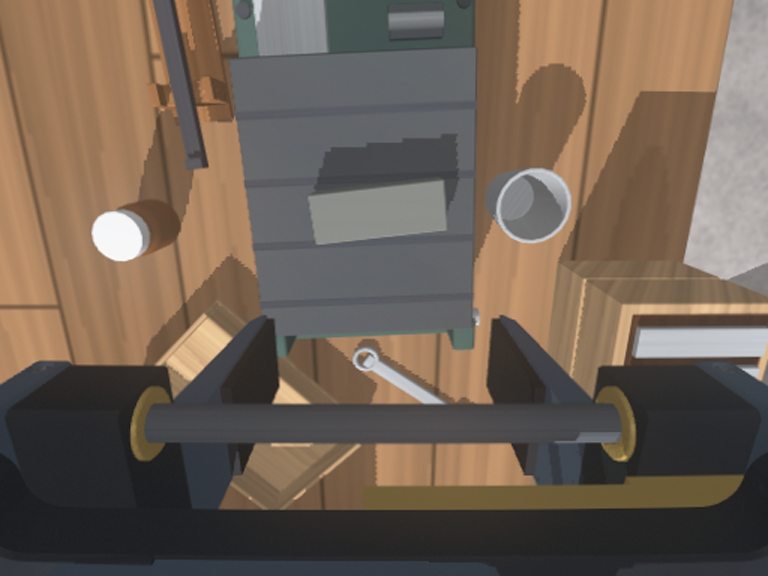

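View pics/s1.png

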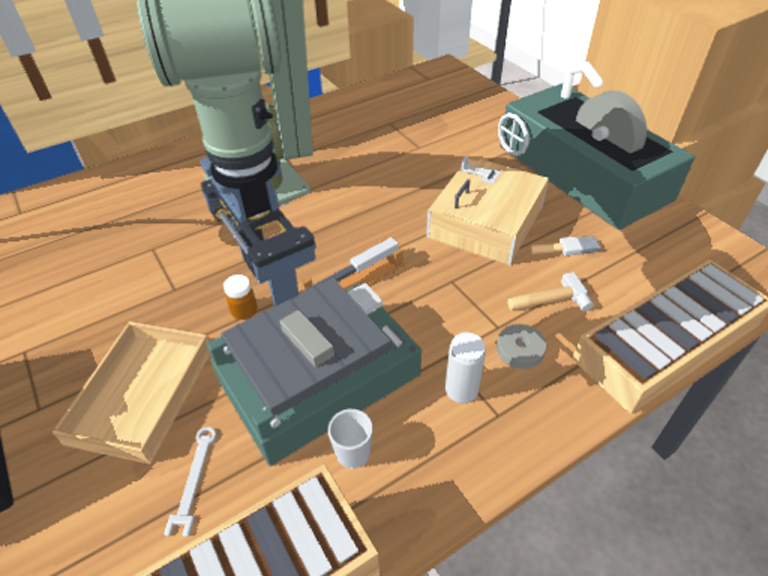

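One stone is on the bed at (378,212). The bed's free edge runs (230,58)-(475,47), with the seat at (290,25) and the ridge at (416,22).

```bash
python3 - <<'E'
from h import *
p=env.camera_params('wrist')
for n,z,pts in [('bedtop',138,[(230,58),(475,47),(473,328),(262,335)]),('stone',164,[(309,197),(443,180),(447,231),(317,244)]),('ridge',93,[(389,11),(442,9)]),('ridgeN',93,[(389,34),(442,34)])]:
    print(n,[np.round(onz8('wrist',u,v,z,p)[:2],1).tolist() for u,v in pts])
print('tray',[np.round(onz8('scene',u,v,45)[:2],1).tolist() for u,v in [(130,323),(208,337),(148,462),(55,433)]])
print('chest',[np.round(onz8('scene',u,v,88)[:2],1).tolist() for u,v in [(547,178),(515,236),(428,208),(470,160)]])
E
```

```text
bedtop [[519.3, -53.3], [695.8, -45.9], [707.9, -263.6], [525.7, -270.7]]
stone [[576.4, -149.9], [673.1, -137.6], [677.7, -174.6], [580.7, -184.7]]
ridge [[634.5, -11.3], [676.5, -9.7]]
ridgeN [[634.6, -27.8], [677.2, -27.6]]
tray [[331.3, -397.6], [445.2, -286.4], [630.6, -453.2], [497.8, -563.6]]
chest [[469.0, 529.4], [579.5, 335.7], [406.0, 240.0], [314.4, 428.3]]
```

```bash
cat >> h.py <<'E'
# commanded-pose bookkeeping: delta from commanded c=(x,y,z,yaw) to target t ; tool x=(cos yaw, sin yaw), tool y=(sin yaw,-cos yaw), z down
def delta(c,t):
    a=np.radians(c[3]); d=np.array(t[:3],float)-np.array(c[:3],float)
    dx=d[0]*np.cos(a)+d[1]*np.sin(a); dy=d[0]*np.sin(a)-d[1]*np.cos(a)
    out=[round(dx/1000,4),round(dy/1000,4),round(-d[2]/1000,4),round(-((t[3]-c[3]+180)%360-180),1)]
    print('delta',out,'dist',round(float(np.linalg.norm(d)),0),'rows',int(np.ceil(max(np.linalg.norm(d)/41.7,abs(out[3])/7.16)))); return out
E
python3 - <<'E'
from h import *
s=st(); print(np.round(s['qpos'],1))
delta((630,-200,331,90),(627,-162,220,6.7))
E
```

```text
t 3.07 ee [ 629.8 -198.9  330.8] [-180.    -0.    90.1] F [ 0.3  0.1 -0.6] w 91.0
[-18.5  24.3  66.3   0.   89.4 -18.6]
delta [np.float64(0.038), np.float64(-0.003), np.float64(0.111), 83.3] dist 117.0 rows 12
```

Request:
{"method": "jog_arm", "body": {
  "deltas": [
    [[0.038,-0.003,0.111,83.3,0.07],[0.038,-0.003,0.111,83.3,0.07],[0.038,-0.003,0.111,83.3,0.07],[0.038,-0.003,0.111,83.3,0.07],[0.038,-0.003,0.111,83.3,0.07],[0.038,-0.003,0.111,83.3,0.07],[0.038,-0.003,0.111,83.3,0.07],[0.038,-0.003,0.111,83.3,0.07],[0.038,-0.003,0.111,83.3,0.07],[0.038,-0.003,0.111,83.3,0.07],[0.038,-0.003,0.111,83.3,0.07],[0.038,-0.003,0.111,83.3,0.07],[0.038,-0.003,0.111,83.3,0.07]]
  ]
}}

```text
time_s: 4.15
ee_pos: [626.9, -161.4, 220.0]
ee_rot: [-180.0, 0.0, 6.7]
force: [-0.4, -0.5, 0.1]
gripper_width: 69.9
```

```bash
python3 - <<'E'
from h import *
s=st(); snap('scene','s2')
print([(np.round(d['xyz']).tolist(),round(d['conf'],2)) for d in env.look_for('scene','stone1')][:4])
im=snap('wrist','w2')
E
```

```text
t 4.15 ee [ 626.9 -161.4  220. ] [-180.     0.     6.7] F [-0.4 -0.5  0.1] w 69.9
[([639.0, -164.0, 166.0], 0.61), ([462.0, 345.0, 86.0], 0.22)]
```

View pics/s2.png

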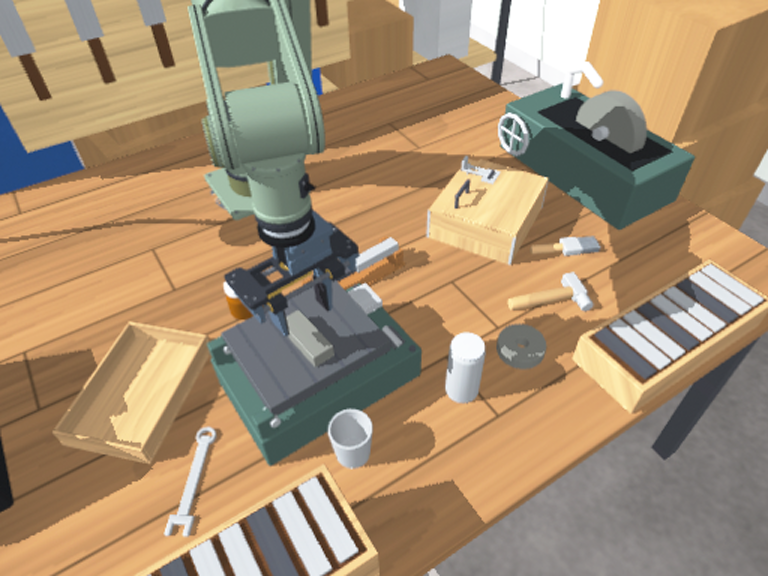

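View pics/w2.png

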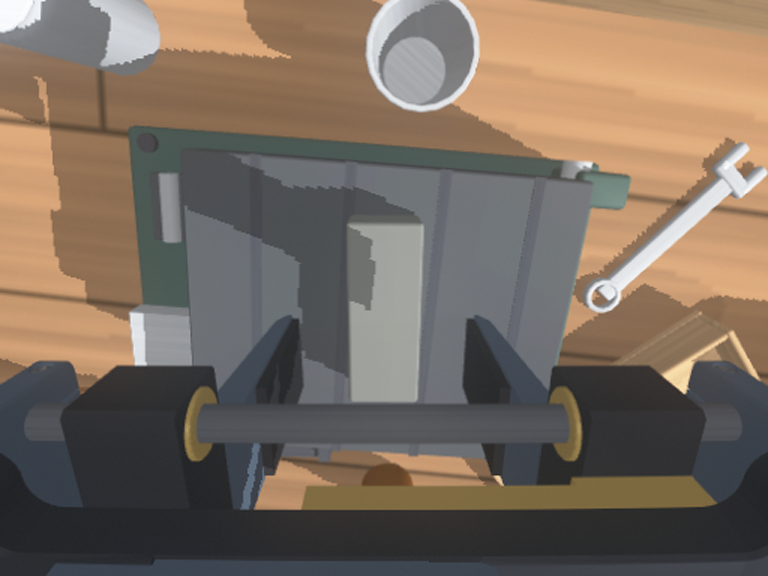

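The stone is centred between the jaws in the wrist view (385,305) and aligned, so I'll go down and grip.

Request:
{"method": "jog_arm", "body": {
  "deltas": [
    [[0,0,0.03,0,0.07],[0,0,0.055,0,0.07],[0,0,0.062,0,0.07],[0,0,0.062,0,0.03],[0,0,0.062,0,0.03],[0,0,0.062,0,0.03],[0,0,0.062,0,0.03],[0,0,0.062,0,0.03],[0,0,0.062,0,0.03],[0,0,0.062,0,0.03],[0,0,0.062,0,0.03],[0,0,0.04,0,0.03],[0,0,0.0,0,0.03],[0,0,-0.02,0,0.03]]
  ],
  "grip_force": 35
}}

```text
time_s: 5.47
ee_pos: [627.6, -162.2, 242.6]
ee_rot: [180.0, -0.1, 6.7]
force: [0.3, -0.4, -1.2]
gripper_width: 37.6
```

```bash
python3 - <<'E'
from h import *
st()
delta((627,-162,240,6.7),(476,-425,150,-43.5))
E
```

```text
t 5.47 ee [ 627.6 -162.2  242.6] [ 1.8e+02 -1.0e-01  6.7e+00] F [ 0.3 -0.4 -1.2] w 37.6
delta [np.float64(-0.1807), np.float64(0.2436), np.float64(0.09), 50.2] dist 316.0 rows 8
```

Request:
{"method": "jog_arm", "body": {
  "deltas": [
    [[-0.181,0.244,0.09,50.2,0.03],[-0.181,0.244,0.09,50.2,0.03],[-0.181,0.244,0.09,50.2,0.03],[-0.181,0.244,0.09,50.2,0.03],[-0.181,0.244,0.09,50.2,0.03],[-0.181,0.244,0.09,50.2,0.03],[-0.181,0.244,0.09,50.2,0.03],[-0.181,0.244,0.09,50.2,0.03],[-0.181,0.244,0.09,50.2,0.03],[-0.181,0.244,0.09,50.2,0.03]]
  ]
}}

```text
time_s: 6.3
ee_pos: [474.3, -426.0, 148.4]
ee_rot: [-180.0, 0.2, -43.7]
force: [-0.8, 0.3, -2.6]
gripper_width: 37.9
```

```bash
python3 - <<'E'
from h import *
st()
snap('wrist','w3'); snap('scene','s3')
E
```

```text
t 6.3 ee [ 474.3 -426.   148.4] [-180.     0.2  -43.7] F [-0.8  0.3 -2.6] w 37.9
```

View pics/w3.png

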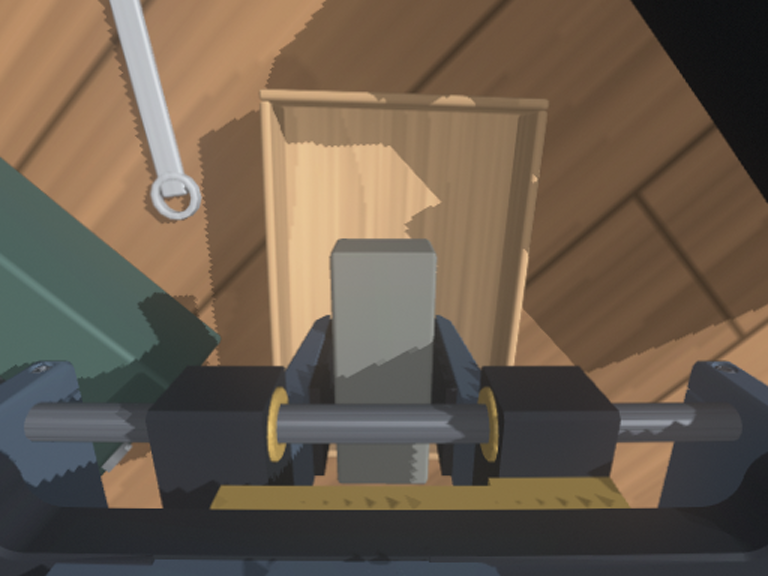

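View pics/s3.png

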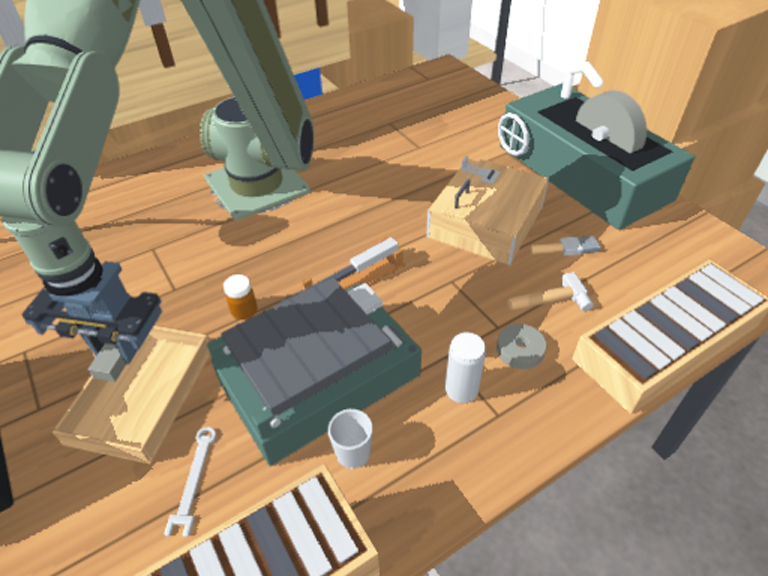

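The tray's far rim is at (265,95)-(545,103), and the stone hangs over the tray.

```bash
python3 - <<'E'
from h import *
a=onz8('wrist',265,97,45);b=onz8('wrist',545,105,45); print(a,b,np.linalg.norm(a-b)); d=(b-a)/np.linalg.norm(b-a); print(np.degrees(np.arctan2(d[1],d[0])))
n=np.array([d[1],-d[0],0]); print((a+b)/2, (a+b)/2+n*120,(a+b)/2-n*120)
E
```

```text
[ 601.37161203 -455.18129525   45.        ] [ 492.12981065 -564.84907488   45.        ] 154.79274226956136
-134.8885077356653
[ 546.75071134 -510.01518506   45.        ] [ 461.73294266 -425.32764756   45.        ] [ 631.76848002 -594.70272257   45.        ]
```

Request:
{"method": "jog_arm", "body": {
  "deltas": [
    [[-0.008,0,0.04,1,0.03],[-0.008,0,0.08,1,0.03],[-0.008,0,0.105,1,0.03],[-0.008,0,0.118,1,0.03],[-0.008,0,0.122,1,0.03],[-0.008,0,0.122,1,0.03],[-0.008,0,0.122,1,0.065],[-0.008,0,0.122,1,0.065],[-0.008,0,0.122,1,0.065],[-0.008,0,0.122,1,0.065],[-0.008,0,0.122,1,0.065],[-0.008,0,0.08,1,0.065],[-0.008,0,0.04,1,0.065],[-0.008,0,0.0,1,0.065],[-0.008,0,-0.04,1,0.065],[-0.008,0,-0.08,1,0.065],[-0.008,0,-0.12,1,0.065],[-0.008,0,-0.12,1,0.065]]
  ]
}}

```text
time_s: 7.9
ee_pos: [472.5, -422.5, 280.1]
ee_rot: [-180.0, -1.0, -44.5]
force: [0.7, -0.5, 1.0]
gripper_width: 64.9
```

```bash
python3 - <<'E'
from h import *
s=st(); print(s['qpos'])
snap('scene','s4'); c=(470.5,-420.0,270,-44.5)
delta(c,(420,200,330,30))
E
```

```text
t 7.9 ee [ 472.5 -422.5  280.1] [-180.    -1.   -44.5] F [ 0.7 -0.5  1. ] w 64.9
[-4.28442989e+01  2.18424423e+01  7.72664551e+01  9.08126306e-03
  7.98509434e+01  9.16650320e+01]
delta [np.float64(-0.4706), np.float64(-0.4068), np.float64(-0.06), -74.5] dist 625.0 rows 15
```

View pics/s4.png

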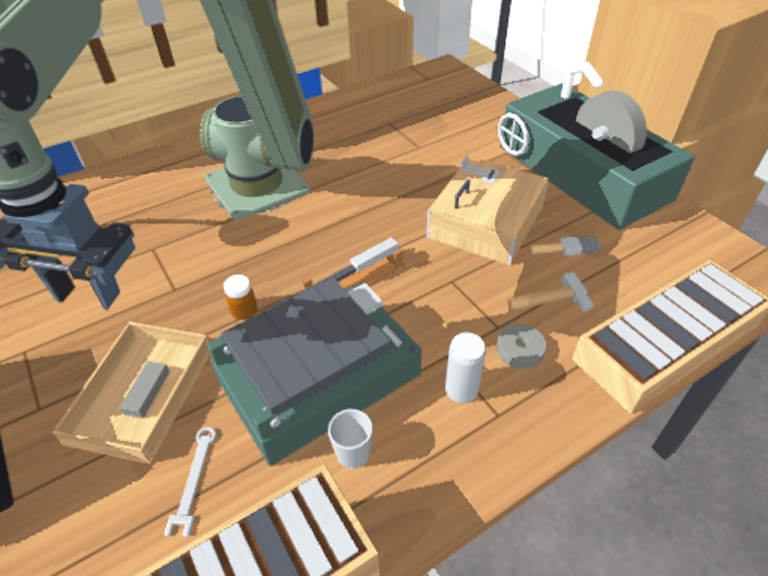

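The stone lies flat in the tray at (145,388). Next I'll look at the chest.

```bash
python3 - <<'E'
from h import *
delta((470.5,-420.0,270,-44.5),(375,330,330,31))
E
```

```text
delta [np.float64(-0.5938), np.float64(-0.468), np.float64(-0.06), -75.5] dist 758.0 rows 19
```

Request:
{"method": "jog_arm", "body": {
  "deltas": [
    [[-0.594,-0.468,-0.06,-75.5,0.065],[-0.594,-0.468,-0.06,-75.5,0.065],[-0.594,-0.468,-0.06,-75.5,0.065],[-0.594,-0.468,-0.06,-75.5,0.065],[-0.594,-0.468,-0.06,-75.5,0.065],[-0.594,-0.468,-0.06,-75.5,0.065],[-0.594,-0.468,-0.06,-75.5,0.065],[-0.594,-0.468,-0.06,-75.5,0.065],[-0.594,-0.468,-0.06,-75.5,0.065],[-0.594,-0.468,-0.06,-75.5,0.065],[-0.594,-0.468,-0.06,-75.5,0.065],[-0.594,-0.468,-0.06,-75.5,0.065],[-0.594,-0.468,-0.06,-75.5,0.065],[-0.594,-0.468,-0.06,-75.5,0.065],[-0.594,-0.468,-0.06,-75.5,0.065],[-0.594,-0.468,-0.06,-75.5,0.065],[-0.594,-0.468,-0.06,-75.5,0.065],[-0.594,-0.468,-0.06,-75.5,0.065],[-0.594,-0.468,-0.06,-75.5,0.065],[-0.594,-0.468,-0.06,-75.5,0.065]]
  ]
}}

```text
time_s: 9.62
ee_pos: [373.5, 332.2, 328.6]
ee_rot: [180.0, 0.1, 31.2]
force: [0.2, -0.5, -0.2]
gripper_width: 64.9
```

```bash
python3 - <<'E'
from h import *
st(); p=env.camera_params('wrist'); print(p['xyz'],p['orientation'])
snap('wrist','w5')
for n in ['hasp_tab','lid_handle','chest']:
    print(n,[(np.round(d['xyz']).tolist(),round(d['conf'],2)) for d in env.look_for('wrist',n)][:4])
E
```

```text
t 9.62 ee [373.5 332.2 328.6] [1.80e+02 1.00e-01 3.12e+01] F [ 0.2 -0.5 -0.2] w 64.9
[446.21509261 375.40052554 482.60061479] [ 1.62588684e+02 -2.44126651e-02 -5.86915361e+01]
hasp_tab [([366.0, 410.0, 97.0], 0.63)]
lid_handle [([451.0, 402.0, 89.0], 0.78)]
chest [([443.0, 394.0, 85.0], 0.75)]
```

View pics/w5.png

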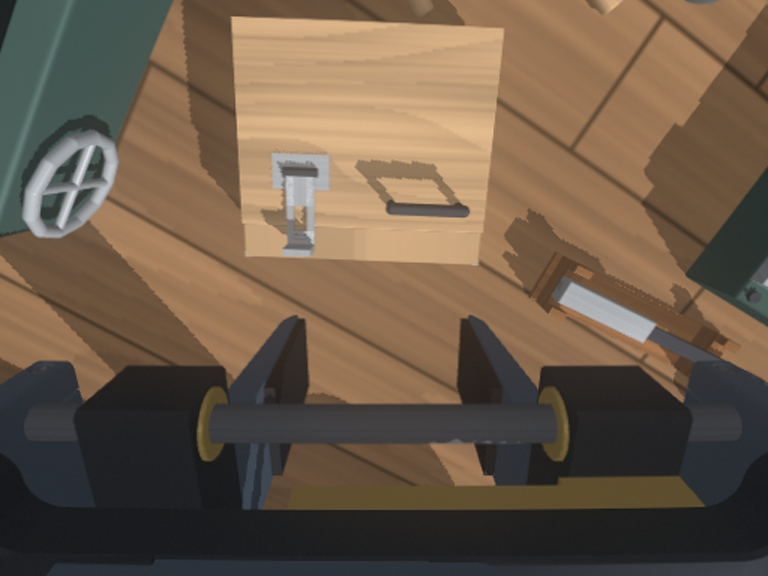

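The chest lid's hinge edge runs (232,17)-(503,28) and the rail front (246,257)-(478,264). The handle is at (428,210) and the hasp tab at (298,248). I'll fit the chest pose, and the machine pose from the earlier pixels.

```bash
python3 - <<'E'
from h import *
from scipy.optimize import least_squares
p=env.camera_params('wrist')
L=[((110,110,88),(232,17)),((110,-110,88),(503,28)),((-90,110,80),(246,257)),((-90,-110,80),(478,264)),((-58,110,88),(245,224)),((-58,-110,88),(483,235)),((-35,-55,118),(429,209.5)),((-76,55,121),(298,245))]
def w(q,P):
    a=np.radians(q[2]);c,s=np.cos(a),np.sin(a); return [q[0]+c*P[0]-s*P[1],q[1]+s*P[0]+c*P[1],P[2]]
f=lambda q:np.concatenate([proj8('wrist',w(q,P),p)-np.array(uv) for P,uv in L])
r=least_squares(f,[443,383,31],loss='soft_l1'); print(r.x); print(np.round(f(r.x).reshape(-1,2),1))
q=r.x
for n,P in dict(handle=(-35,-55,118),tab=(-76,55,108),hinge=(-10,55,92),lidhinge=(110,-55,80)).items(): print(n,np.round(w(q,P),1))
print(env.camera_params('scene')['xyz'])
# rest
for u,v in [(553,293),(562,278),(655,322),(645,340)]: print(onz8('wrist',u,v,57,p).round(1))
E
```

```text
[427.96366805 377.12837648  28.90245189]
[[-0.1  0.2]
 [ 1.4 -0. ]
 [ 1.5 -0.9]
 [ 0.1  0.1]
 [-2.   0.1]
 [ 0.4 -2.4]
 [-0.4  0.3]
 [-1.   8.9]]
handle [423.9 312.1 118. ]
tab [334.8 388.5 108. ]
hinge [392.6 420.4  92. ]
lidhinge [550.8 382.1  80. ]
[1189.19720385 -357.1853708   879.34239932]
[414.4 145.4  57. ]
[432.1 147.4  57. ]
[444.7  31.3  57. ]
[423.2  26.5  57. ]
```

```bash
python3 - <<'E'
from h import *
d=delta((375,330,330,31),(334.8,388.5,150,28.9))
h=np.array([-10,92]); r=np.hypot(66,20); f0=np.degrees(np.arctan2(20,-66))
for th in range(0,131,10):
    f=np.radians(f0-th); P=h+r*np.array([np.cos(f),np.sin(f)])
    print(th, 'dx',round((P[0]+76)/1000,4),'dz',round(-(P[1]-112)/1000,4))
E
```

```text
delta [np.float64(-0.0043), np.float64(-0.0708), np.float64(0.18), 2.1] dist 193.0 rows 5
0 dx 0.0 dz 0.0
10 dx 0.0045 dz -0.0112
20 dx 0.0108 dz -0.0214
30 dx 0.0188 dz -0.0303
40 dx 0.0283 dz -0.0377
50 dx 0.0389 dz -0.0434
60 dx 0.0503 dz -0.0472
70 dx 0.0622 dz -0.0489
80 dx 0.0742 dz -0.0485
90 dx 0.086 dz -0.046
100 dx 0.0972 dz -0.0415
110 dx 0.1074 dz -0.0352
120 dx 0.1163 dz -0.0272
130 dx 0.1237 dz -0.0177
```

Request:
{"method": "jog_arm", "body": {
  "deltas": [
    [[-0.0043,-0.0708,0.18,2.1,0.045],[-0.0043,-0.0708,0.18,2.1,0.045],[-0.0043,-0.0708,0.18,2.1,0.045],[-0.0043,-0.0708,0.18,2.1,0.045],[-0.0043,-0.0708,0.18,2.1,0.045],[-0.0043,-0.0708,0.18,2.1,0.045],[-0.0043,-0.0708,0.18,2.1,0.045]]
  ]
}}

```text
time_s: 10.4
ee_pos: [334.3, 387.2, 149.7]
ee_rot: [179.9, 0.1, 28.8]
force: [0.5, -0.1, 0.5]
gripper_width: 45.2
```

```bash
python3 - <<'E'
from h import *
st(); p=env.camera_params('wrist'); snap('wrist','w6')
E
```

```text
t 10.4 ee [334.3 387.2 149.7] [1.799e+02 1.000e-01 2.880e+01] F [ 0.5 -0.1  0.5] w 45.2
```

View pics/w6.png

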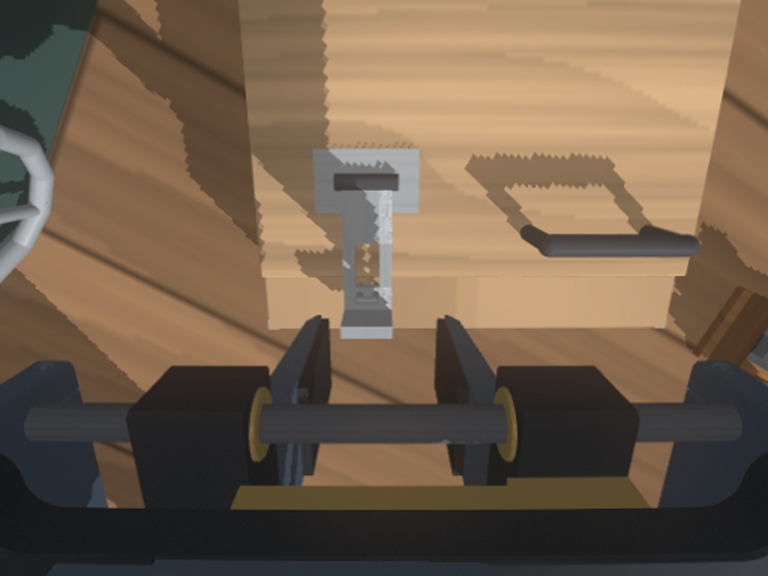

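```bash
python3 - <<'E'
from h import *
p=env.camera_params('wrist'); print(p['xyz'],p['orientation'])
print(proj8('wrist',(334.8,388.5,108),p),proj8('wrist',(334.8,388.5,121),p))
q=(427.96,377.13,28.9);a=np.radians(q[2]);c,s=np.cos(a),np.sin(a)
for u,v,z in [(341,338,95),(392,338,95),(341,310,121),(392,310,121),(268,325,80),(666,327,80),(335,182,92),(398,182,92)]:
    P=onz8('wrist',u,v,z,p); d=P-np.array([q[0],q[1],0]); print(u,v,z,'chest',round(c*d[0]+s*d[1],1),round(-s*d[0]+c*d[1],1))
E
```

```text
[409.3593304  427.87935311 305.58103295] [ 1.62806880e+02 -1.62340967e-02 -6.10982140e+01]
[379.28962132 328.14616855] [379.09416373 339.27135787]
341 338 95 chest -87.2 75.2
392 338 95 chest -87.2 48.4
341 310 121 chest -61.7 72.1
392 310 121 chest -61.7 49.1
268 325 80 chest -86.1 117.3
666 327 80 chest -87.6 -106.5
335 182 92 chest -7.3 76.1
398 182 92 chest -7.3 46.0
```

The wrist was still settling between that picture and the pose reading, so I'll refit both with the pose logged at the picture.

```bash
cat >> h.py <<'E'
import json
from scipy.optimize import least_squares
def snapw(name):
    p=env.camera_params('wrist'); im=snap('wrist',name)
    json.dump({k:(list(map(float,v)) if hasattr(v,'__len__') else float(v)) for k,v in p.items()},open('pics/'+name+'.json','w')); return p
def loadp(name): return json.load(open('pics/'+name+'.json'))
def w(q,P):
    a=np.radians(q[2]);c,s=np.cos(a),np.sin(a); return np.array([q[0]+c*P[0]-s*P[1],q[1]+s*P[0]+c*P[1],P[2]])
def inv(q,X):
    a=np.radians(q[2]);c,s=np.cos(a),np.sin(a); d=np.array(X[:2])-np.array(q[:2]); return np.array([c*d[0]+s*d[1],-s*d[0]+c*d[1]])
def fit(L,q0):  # L: list of (P,uv8,cam,params)
    f=lambda q:np.concatenate([proj8(c,w(q,P),p)-np.array(uv) for P,uv,c,p in L])
    r=least_squares(f,q0,loss='soft_l1'); print('fit',np.round(r.x,2),'res',np.round(f(r.x).reshape(-1,2),1).tolist()); return r.x
E
python3 - <<'E'
from h import *
base=dict(env.camera_params('wrist'))
p5=dict(base,xyz=[446.21509261,375.40052554,482.60061479],orientation=[162.588684,-0.0244126651,-58.6915361])
p6=base
L=[((110,110,88),(232,17)),((110,-110,88),(503,28)),((-90,110,80),(246,257)),((-90,-110,80),(478,264)),((-58,110,88),(245,224)),((-58,-110,88),(483,235)),((-35,-55,118),(429,209.5))]
L6=[((-90,110,80),(268,325)),((-90,-110,80),(666,327)),((-35,-55,118),(620,245)),((-58,110,88),(262,277))]
q=fit([(P,uv,'wrist',p5) for P,uv in L],[443,383,31])
q6=fit([(P,uv,'wrist',p6) for P,uv in L6],[443,383,31])
q=fit([(P,uv,'wrist',p5) for P,uv in L]+[(P,uv,'wrist',p6) for P,uv in L6],[443,383,31])
for n,P in dict(handle=(-35,-55,118),tab=(-76,55,108)).items(): print(n,np.round(w(q,P),1),np.round(w(q6,P),1))
p1=dict(base,xyz=[630.18995528,-117.20496543,485.04543875],orientation=R.from_matrix(R.from_euler('z',89.95-90,degrees=True).as_matrix()@R.from_euler('xyz',[162.68,0.066,0.074],degrees=True).as_matrix()).as_euler('xyz',degrees=True))
M=[((-90,0,138),(230,58)),((90,0,138),(475,47)),((50,30,93),(416,22)),((50-22,30,93),(389,22)),((50+22,30,93),(442,21))]
qm=fit([(P,uv,'wrist',p1) for P,uv in M],[607,-51,2.4])
E
```

```text
fit [426.26 381.23  29.21] res [[-0.7, -0.0], [1.6, -0.1], [1.0, -0.5], [0.1, 0.6], [-2.5, 0.4], [0.4, -1.9], [-0.5, 0.8]]
fit [428.36 382.39  28.69] res [[4.7, 0.9], [-2.1, -0.2], [-1.9, -0.0], [2.6, -2.2]]
fit [427.47 381.86  28.98] res [[-0.2, -2.5], [2.3, -1.3], [0.6, -2.4], [-0.2, -0.3], [-2.8, -1.5], [0.3, -2.9], [-0.5, -0.6], [5.8, 3.6], [-1.4, 0.6], [-1.6, 1.7], [3.5, 0.8]]
handle [423.5 316.8 118. ] [424.1 317.3 118. ]
tab [334.3 393.1 108. ] [335.3 394.2 108. ]
fit [607.26 -52.38   1.91] res [[-2.9, 0.3], [1.6, 1.8], [-0.1, -0.8], [-0.7, 0.2], [1.4, -0.8]]
```

Request:
{"method": "jog_arm", "body": {
  "deltas": [
    [[0.003,-0.0055,0.0,0,0.045],[0.003,-0.0055,0.02,0,0.045],[0.003,-0.0055,0.038,0,0.045],[0.003,-0.0055,0.038,0,0.045],[0.003,-0.0055,0.038,0,0.01],[0.003,-0.0055,0.038,0,0.01],[0.003,-0.0055,0.038,0,0.01],[0.003,-0.0055,0.038,0,0.01],[0.003,-0.0055,0.038,0,0.01],[0.003,-0.0055,0.038,0,0.01],[0.003,-0.0055,0.038,0,0.01]]
  ],
  "grip_force": 10
}}

```text
time_s: 11.37
ee_pos: [334.7, 396.0, 113.4]
ee_rot: [-179.9, -0.2, 28.9]
force: [-0.2, 1.4, 7.0]
gripper_width: 23.9
```

```bash
python3 - <<'E'
from h import *
st(); snapw('w7'); snap('scene','s7')
E
```

```text
t 11.37 ee [334.7 396.  113.4] [-179.9   -0.2   28.9] F [-0.2  1.4  7. ] w 23.9
```

View pics/w7.png

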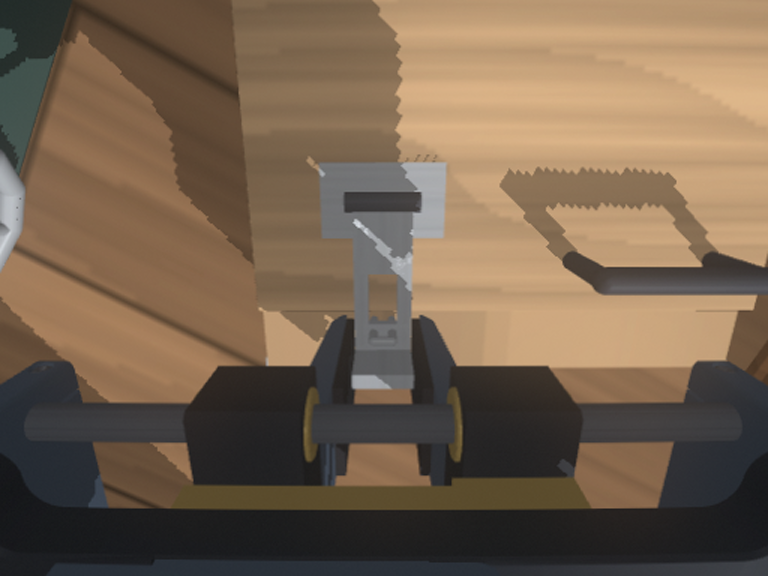

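The tab is gripped (23.9 mm), so I'll swing the hasp through its arc.

Request:
{"method": "jog_arm", "body": {
  "deltas": [
    [[0.0045,0,-0.0112,0,0.01],[0.0108,0,-0.0214,0,0.01],[0.0188,0,-0.0303,0,0.01],[0.0283,0,-0.0377,0,0.01],[0.0389,0,-0.0434,0,0.01],[0.0503,0,-0.0472,0,0.01],[0.0622,0,-0.0489,0,0.01],[0.0742,0,-0.0485,0,0.01],[0.086,0,-0.046,0,0.01],[0.0972,0,-0.0415,0,0.01],[0.1074,0,-0.0352,0,0.01],[0.1163,0,-0.0272,0,0.01]]
  ]
}}

```text
time_s: 12.47
ee_pos: [438.0, 453.2, 141.1]
ee_rot: [-179.9, -0.4, 28.9]
force: [1.3, 2.4, 4.5]
gripper_width: 23.9
```

```bash
python3 - <<'E'
from h import *
st(); snapw('w8'); snap('scene','s8')
E
```

```text
t 12.47 ee [438.  453.2 141.1] [-179.9   -0.4   28.9] F [1.3 2.4 4.5] w 23.9
```

View pics/w8.png

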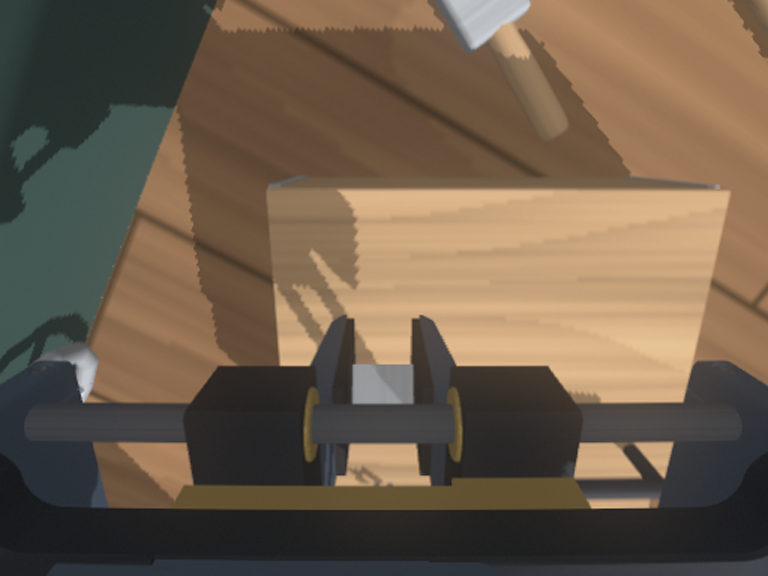

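View pics/s8.png

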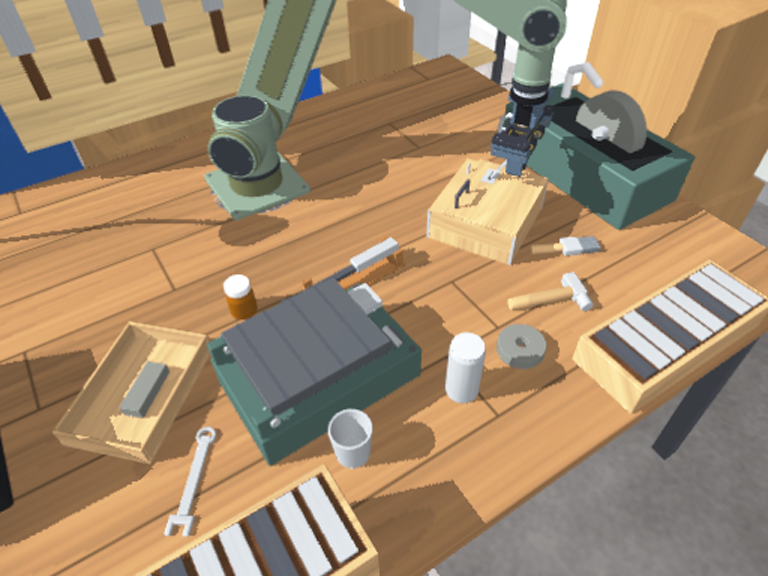

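The hasp is past upright between the jaws, so I'll release it and rise.

Request:
{"method": "jog_arm", "body": {
  "deltas": [
    [[0,0,0,0,0.045],[0,0,0,0,0.045],[0,0,0,0,0.045],[0,0,0,0,0.045],[0,0,0,0,0.045],[0,0,0,0,0.045],[0,0,-0.03,0,0.045],[0,0,-0.07,0,0.045],[0,0,-0.1,0,0.045],[-0.04,0,-0.11,0,0.045],[-0.08,0,-0.11,0,0.045],[-0.12,0,-0.11,0,0.045],[-0.12,0,-0.11,0,0.045],[-0.12,0,-0.11,0,0.045]]
  ]
}}

```text
time_s: 13.73
ee_pos: [329.2, 392.1, 249.7]
ee_rot: [180.0, -0.0, 29.0]
force: [1.6, 1.2, 0.3]
gripper_width: 44.8
```

```bash
python3 - <<'E'
from h import *
st(); snapw('w9')
E
```

```text
t 13.73 ee [329.2 392.1 249.7] [180.  -0.  29.] F [1.6 1.2 0.3] w 44.8
```

View pics/w9.png

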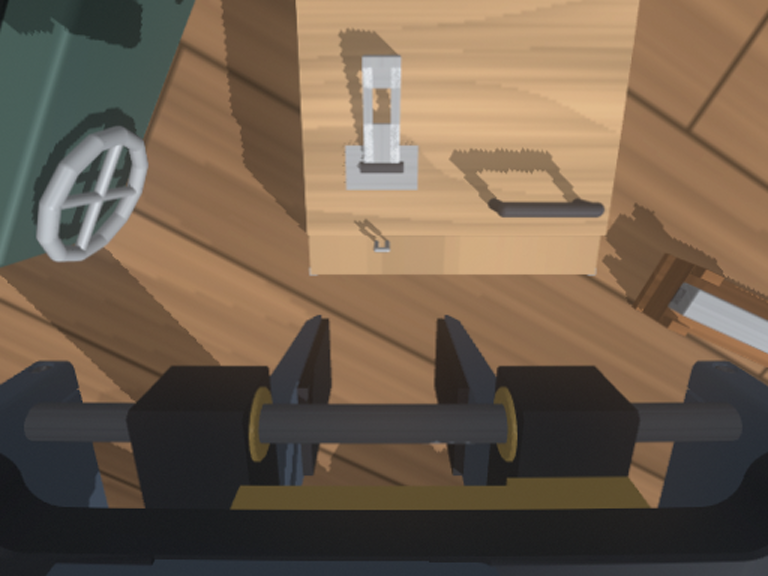

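The hasp is folded back on the lid at (380,110). Next is the handle at (550,210).

```bash
python3 - <<'E'
from h import *
p=loadp('w9')
a=onz8('wrist',492,208,118,p);b=onz8('wrist',603,210,118,p);print(a,b,np.linalg.norm(a-b),(a+b)/2, np.degrees(np.arctan2(*(a-b)[[1,0]]))-90)
L9=[((-90,110,80),(310,273)),((-90,-110,80),(596,274)),((-35,-55,118),(548,208.5)),((-58,110,88),(307,235)),((-58,-110,88),(605,236))]
q=fit([(P,uv,'wrist',p) for P,uv in L9],[427,382,29])
print(w(q,(-35,-55,118)))
c=(329.9,392.3,250,28.9)  # commanded est
print(st()['ee_pos'])
for t in ['a']:
    H=w(q,(-35,-55,118)); delta(c,(H[0],H[1],150,q[2]))
r=np.hypot(145,38); f0=np.degrees(np.arctan2(38,-145))
for th in range(0,101,5):
    f=np.radians(f0-th); print(th,round((145+r*np.cos(f))/1000,4),round(-(r*np.sin(f)-38)/1000,4))
E
```

```text
[404.97263742 351.3447864  118.        ] [439.56967588 286.80903403 118.        ] 73.2244385759103 [422.27115665 319.07691021 118.        ] 28.195360187002294
fit [426.78 383.03  28.97] res [[0.2, 0.6], [-1.9, -0.0], [1.6, 0.6], [-0.6, -0.4], [0.3, -0.8]]
[422.8013549  317.95548152 118.        ]
t 13.78 ee [330.7 393.2 249.9] [-1.80e+02 -1.00e-01  2.89e+01] F [0.9 0.7 0.5] w 45.1
[330.67196817 393.16816289 249.86166013]
delta [np.float64(0.0454), np.float64(0.11), np.float64(0.1), np.float64(-0.1)] dist 155.0 rows 4
0 0.0 -0.0
5 0.0039 -0.0125
10 0.0088 -0.0246
15 0.0148 -0.0362
20 0.0217 -0.0473
25 0.0296 -0.0577
30 0.0384 -0.0674
35 0.048 -0.0763
40 0.0583 -0.0843
45 0.0693 -0.0914
50 0.0809 -0.0975
55 0.093 -0.1026
60 0.1054 -0.1066
65 0.1182 -0.1095
70 0.1311 -0.1113
75 0.1442 -0.1119
80 0.1572 -0.1114
85 0.1702 -0.1098
90 0.183 -0.107
95 0.1955 -0.1031
100 0.2076 -0.0982
```

Request:
{"method": "jog_arm", "body": {
  "deltas": [
    [[0.0437,0.1093,0.05,0,0.088],[0.0437,0.1093,0.099,0,0.088],[0.0437,0.1093,0.099,0,0.088],[0.0437,0.1093,0.099,0,0.088],[0.0437,0.1093,0.099,0,0.088],[0.0437,0.1093,0.099,0,0.088]]
  ],
  "grip_force": 25
}}

```text
time_s: 14.28
ee_pos: [423.3, 318.1, 148.7]
ee_rot: [180.0, 0.1, 28.7]
force: [-0.7, -0.4, 0.5]
gripper_width: 82.3
```

```bash
python3 - <<'E'
from h import *
st(); snapw('w10')
E
```

```text
t 14.28 ee [423.3 318.1 148.7] [1.80e+02 1.00e-01 2.87e+01] F [-0.7 -0.4  0.5] w 82.3
```

View pics/w10.png

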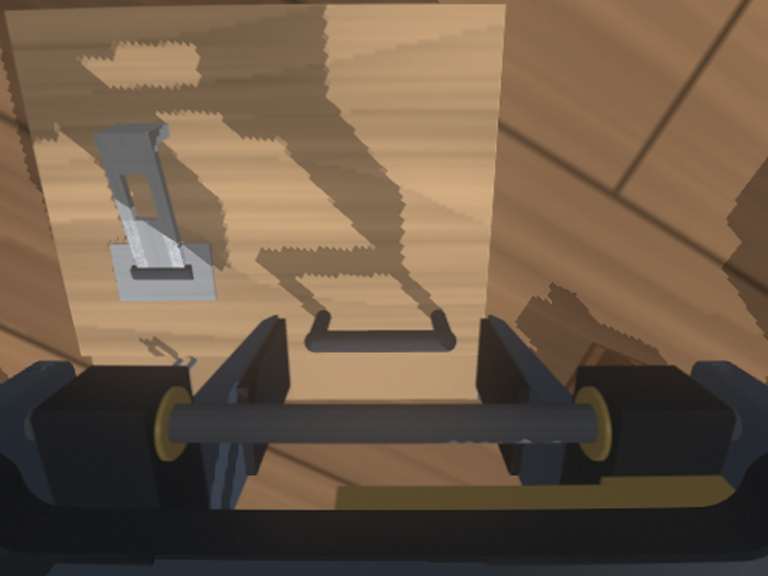

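The handle is centred in the jaws (380,341), so I'll grip it.

Request:
{"method": "jog_arm", "body": {
  "deltas": [
    [[0,0,0.02,0,0.088],[0,0,0.034,0,0.088],[0,0,0.034,0,0.088],[0,0,0.034,0,0.05],[0,0,0.034,0,0.05],[0,0,0.034,0,0.05],[0,0,0.034,0,0.05],[0,0,0.034,0,0.05],[0,0,0.034,0,0.05],[0,0,0.034,0,0.05]]
  ],
  "grip_force": 25
}}

```text
time_s: 15.17
ee_pos: [422.9, 319.1, 117.6]
ee_rot: [-180.0, -0.2, 28.9]
force: [0.6, -0.1, 5.8]
gripper_width: 67.4
```

Request:
{"method": "jog_arm", "body": {
  "deltas": [
    [[0.0039,0,-0.0125,0,0.05],[0.0088,0,-0.0246,0,0.05],[0.0148,0,-0.0362,0,0.05],[0.0217,0,-0.0473,0,0.05],[0.0296,0,-0.0577,0,0.05],[0.0384,0,-0.0674,0,0.05],[0.048,0,-0.0763,0,0.05],[0.0583,0,-0.0843,0,0.05],[0.0693,0,-0.0914,0,0.05]]
  ]
}}

```text
time_s: 15.92
ee_pos: [478.6, 349.9, 206.3]
ee_rot: [180.0, 0.7, 28.9]
force: [-7.8, -4.9, -0.4]
gripper_width: 67.5
```

```bash
python3 - <<'E'
from h import *
st(); snap('scene','s11')
E
```

```text
t 15.92 ee [478.6 349.9 206.3] [180.    0.7  28.9] F [-7.8 -4.9 -0.4] w 67.5
```

View pics/s11.png

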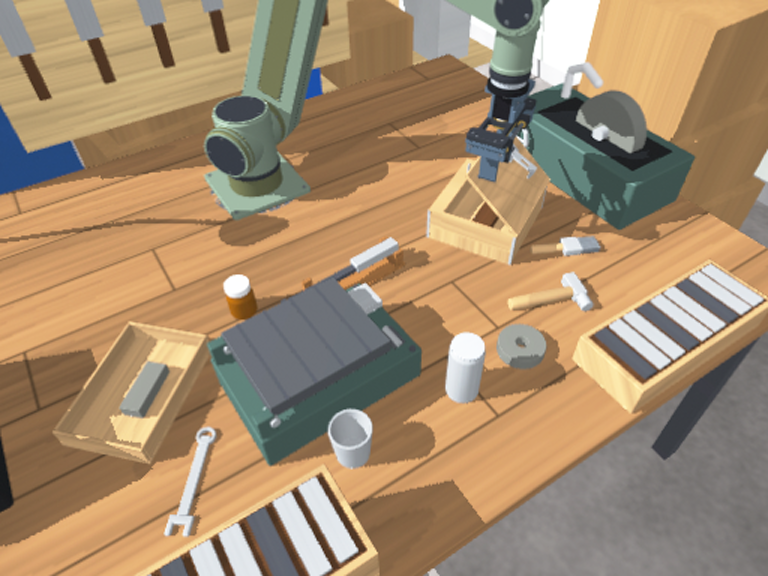

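Request:
{"method": "jog_arm", "body": {
  "deltas": [
    [[0.0116,0,-0.0061,0,0.05],[0.0237,0,-0.0112,0,0.05],[0.0361,0,-0.0152,0,0.05],[0.0489,0,-0.0181,0,0.05],[0.0618,0,-0.0199,0,0.05],[0.0749,0,-0.0205,0,0.05],[0.0879,0,-0.02,0,0.05],[0.1009,0,-0.0184,0,0.05],[0.1137,0,-0.0156,0,0.05],[0.1262,0,-0.0117,0,0.05],[0.1262,0,-0.0117,0,0.05]]
  ]
}}

```text
time_s: 16.88
ee_pos: [596.0, 414.9, 221.1]
ee_rot: [-179.9, -0.4, 28.9]
force: [5.5, 3.2, 4.7]
gripper_width: 67.8
```

```bash
python3 - <<'E'
from h import *
st(); snap('scene','s12')
E
```

```text
t 16.88 ee [596.  414.9 221.1] [-179.9   -0.4   28.9] F [5.5 3.2 4.7] w 67.8
```

View pics/s12.png

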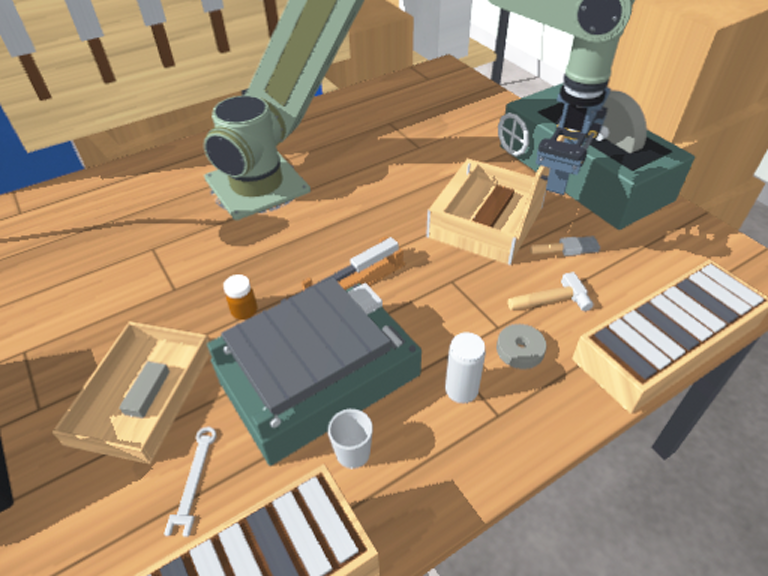

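```bash
python3 - <<'E'
from h import *
delta((593.8,413.0,219.1,28.9),(375,330,330,28.9))
E
```

```text
delta [np.float64(-0.2317), np.float64(-0.0331), np.float64(-0.1109), -0.0] dist 259.0 rows 7
```

Request:
{"method": "jog_arm", "body": {
  "deltas": [
    [[0,0,0,0,0.088],[0,0,0,0,0.088],[0,0,0,0,0.088],[0,0,0,0,0.088],[0,0,0,0,0.088],[0,0,-0.03,0,0.088],[0,0,-0.07,0,0.088],[0,0,-0.11,0,0.088],[-0.06,-0.01,-0.111,0,0.088],[-0.1,-0.02,-0.111,0,0.088],[-0.14,-0.03,-0.111,0,0.088],[-0.18,-0.033,-0.111,0,0.088],[-0.2317,-0.0331,-0.111,0,0.088],[-0.2317,-0.0331,-0.111,0,0.088],[-0.2317,-0.0331,-0.111,0,0.088],[-0.2317,-0.0331,-0.111,0,0.088]]
  ]
}}

```text
time_s: 18.27
ee_pos: [373.2, 329.6, 331.2]
ee_rot: [-180.0, -0.1, 28.9]
force: [0.0, -0.1, 0.8]
gripper_width: 88.1
```

```bash
python3 - <<'E'
from h import *
st(); snapw('w13'); snap('scene','s13')
E
```

```text
t 18.27 ee [373.2 329.6 331.2] [-1.80e+02 -1.00e-01  2.89e+01] F [ 0.  -0.1  0.8] w 88.1
```

View pics/w13.png

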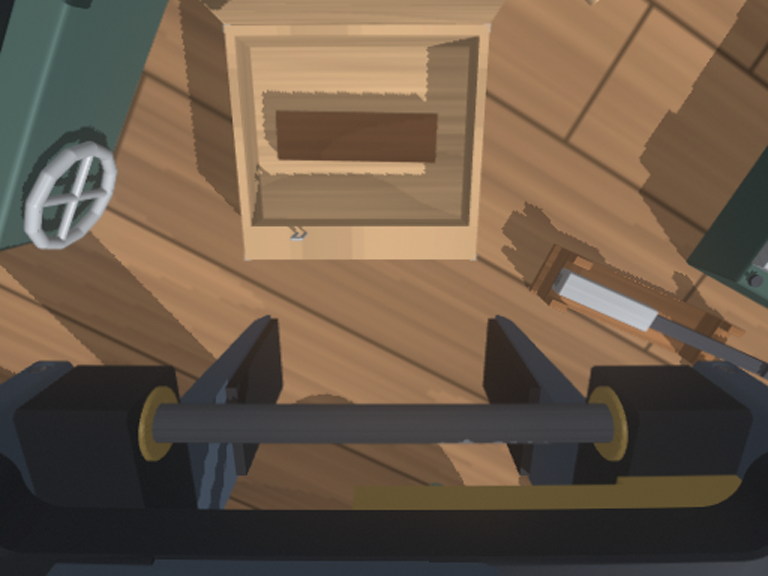

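View pics/s13.png

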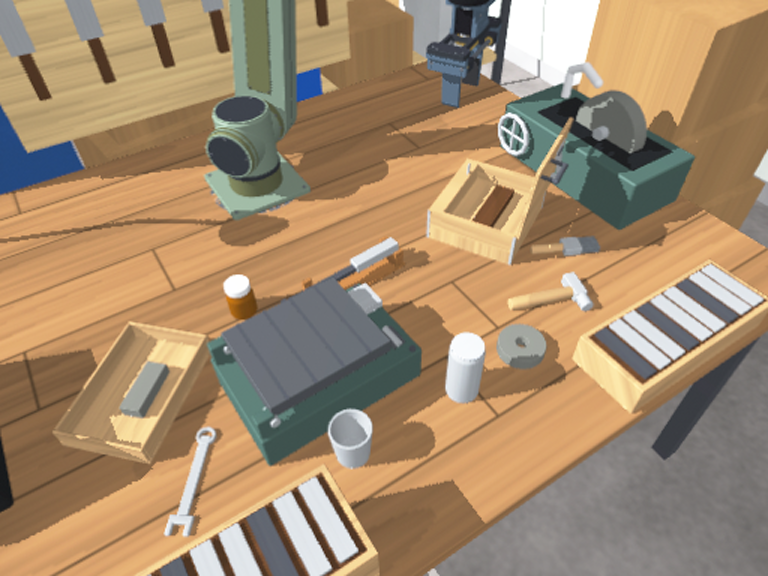

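The lid is open and the shim lies in the chest at (357,137) in the wrist view. Next I'll view the bar in its rest from above.

```bash
python3 - <<'E'
from h import *
p=loadp('w13')
pts=[onz8('wrist',u,v,55,p) for u,v in [(277,111),(438,113),(436,163),(278,161)]]
print(np.round(pts,1).tolist(), np.mean(pts,0))
delta((375,330,330,28.9),(435,-20,260,95))
E
```

```text
[[428.7, 470.8, 55.0], [499.2, 339.8, 55.0], [459.9, 318.4, 55.0], [388.6, 450.9, 55.0]] [444.07562361 394.96926289  55.        ]
delta [np.float64(-0.1166), np.float64(0.3354), np.float64(0.07), -66.1] dist 362.0 rows 10
```

Request:
{"method": "jog_arm", "body": {
  "deltas": [
    [[-0.1166,0.3354,0.0,-66.1,0.06],[-0.1166,0.3354,0.0,-66.1,0.06],[-0.1166,0.3354,0.0,-66.1,0.06],[-0.1166,0.3354,0.0,-66.1,0.06],[-0.1166,0.3354,0.0,-66.1,0.06],[-0.1166,0.3354,0.0,-66.1,0.06],[-0.1166,0.3354,0.0,-66.1,0.06],[-0.1166,0.3354,0.0,-66.1,0.06],[-0.1166,0.3354,0.07,-66.1,0.06],[-0.1166,0.3354,0.07,-66.1,0.06],[-0.1166,0.3354,0.07,-66.1,0.06],[-0.1166,0.3354,0.07,-66.1,0.06],[-0.1166,0.3354,0.07,-66.1,0.06],[-0.1166,0.3354,0.07,-66.1,0.06]]
  ]
}}

```text
time_s: 19.53
ee_pos: [435.5, -19.5, 261.0]
ee_rot: [179.9, -0.0, 94.9]
force: [-0.7, 0.5, -0.1]
gripper_width: 60.5
```

```bash
python3 - <<'E'
from h import *
st(); snapw('w14')
E
```

```text
t 19.53 ee [435.5 -19.5 261. ] [179.9  -0.   94.9] F [-0.7  0.5 -0.1] w 60.5
```

View pics/w14.png

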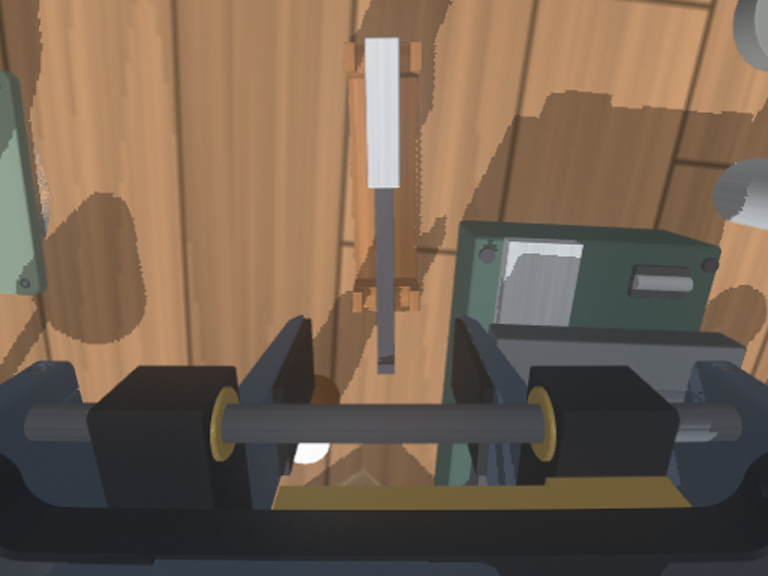

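The bar sleeve is at (365..399, 38..187) and the toe at (386,368), with the rest under both ends.

```bash
python3 - <<'E'
from h import *
p=loadp('w14')
B=[((-85,-13,57),(365,39)),((-85,13,57),(398,38)),((25,13,57),(399.5,187)),((25,-13,57),(368,188)),((195,-8,52),(378,373)),((195,8,52),(394,373))]
q=fit([(P,uv,'wrist',p) for P,uv in B],[435,60,-85])
# check mirrored handedness: bar y
M=[((-90,0,138),(490,326)),((90,0,138),(746,347)),((-100,60,80),(461,222)),((100,60,80),(721,249)),((28,30,93),(635,283)),((72,30,93),(691,284)),((-78,60,96),(507,240)),((-22,60,96),(582,243))]
qm=fit([(P,uv,'wrist',p) for P,uv in M],[607,-52,2])
print('fulc',w(qm,(50,30,93)),'seat',w(qm,(-50,0,96)))
s=st()
E
```

```text
fit [429.75  57.17 -84.19] res [[-1.1, -2.2], [1.3, -1.8], [0.3, 1.1], [-0.5, 0.6], [-0.5, 0.9], [0.7, 0.6]]
fit [604.95 -48.74   0.68] res [[3.1, 4.6], [-3.4, 0.2], [12.8, 6.4], [0.7, -1.2], [-0.7, -1.0], [-2.5, 2.0], [0.5, -5.5], [-0.6, -2.8]]
fulc [654.58996737 -18.14438769  93.        ] seat [554.95369097 -49.33112245  96.        ]
t 19.58 ee [435.5 -19.3 261.3] [179.9  -0.   95. ] F [-0.2 -0.6 -0.4] w 60.0
```

```bash
python3 - <<'E'
from h import *
delta((435,-20,260,95),(426.2,92,90,95.8))
E
```

```text
delta [np.float64(0.1123), np.float64(0.001), np.float64(0.17), -0.8] dist 204.0 rows 5
```

Request:
{"method": "jog_arm", "body": {
  "deltas": [
    [[0.1123,0.001,0.08,-0.8,0.045],[0.1123,0.001,0.17,-0.8,0.045],[0.1123,0.001,0.17,-0.8,0.045],[0.1123,0.001,0.17,-0.8,0.045],[0.1123,0.001,0.17,-0.8,0.045],[0.1123,0.001,0.17,-0.8,0.045],[0.1123,0.001,0.17,-0.8,0.045]]
  ]
}}

```text
time_s: 20.17
ee_pos: [425.3, 93.4, 90.0]
ee_rot: [-179.9, 0.0, 96.0]
force: [0.9, -0.1, 0.4]
gripper_width: 45.2
```

```bash
python3 - <<'E'
from h import *
st(); snapw('w15'); snap('side','d15')
E
```

```text
t 20.17 ee [425.3  93.4  90. ] [-179.9    0.    96. ] F [ 0.9 -0.1  0.4] w 45.2
```

View pics/w15.png

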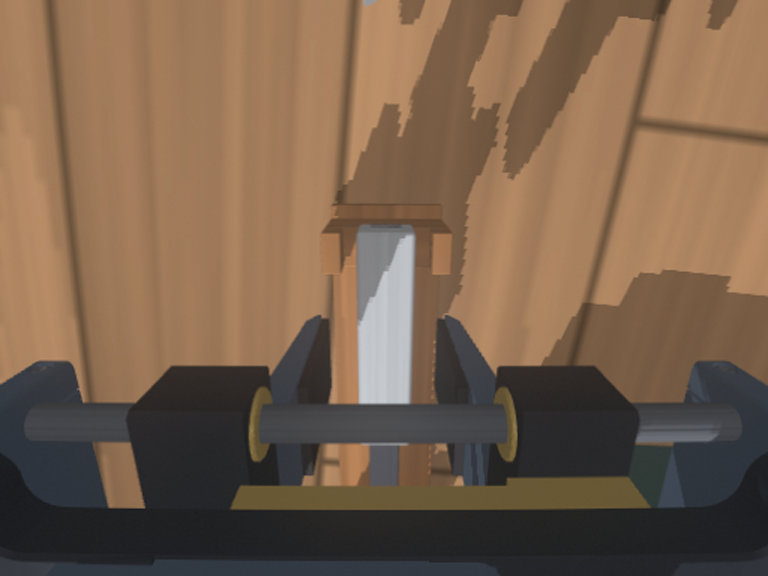

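View pics/d15.png

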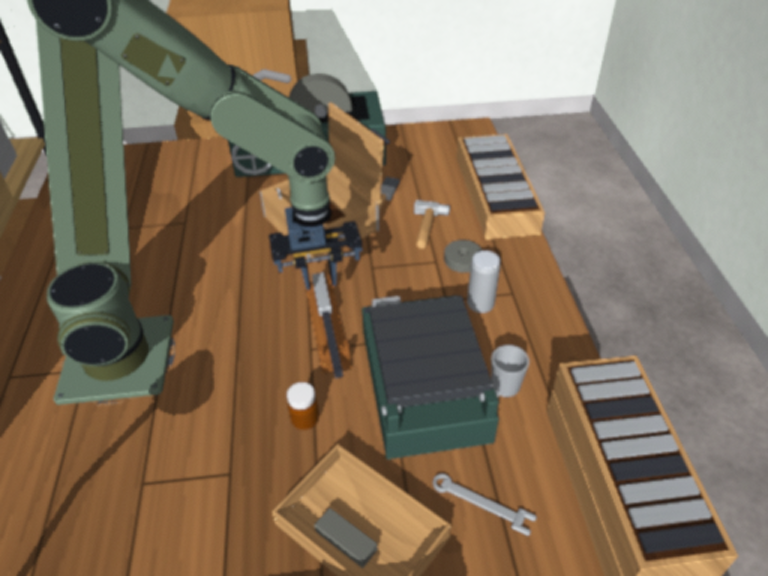

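The bar is centred between the fingers (386 against 382). Going down to grip it.

Request:
{"method": "jog_arm", "body": {
  "deltas": [
    [[0,0.001,0.03,0,0.045],[0,0.001,0.046,0,0.045],[0,0.001,0.046,0,0.045],[0,0.001,0.046,0,0.015],[0,0.001,0.046,0,0.015],[0,0.001,0.046,0,0.015],[0,0.001,0.046,0,0.015],[0,0.001,0.046,0,0.015],[0,0.001,0.046,0,0.015],[0,0.001,0.043,0,0.015],[0,0.001,0.04,0,0.015],[0,0.001,0.036,0,0.015],[0,0.001,0.032,0,0.015],[0,0.001,0.028,0,0.015],[0,0.001,0.026,0,0.015],[0,0.001,0.026,0,0.015]]
  ],
  "grip_force": 15
}}

```text
time_s: 21.6
ee_pos: [426.7, 92.2, 64.7]
ee_rot: [179.9, -0.0, 95.8]
force: [-0.1, 1.3, -8.3]
gripper_width: 26.1
```

```bash
python3 - <<'E'
from h import *
st(); snapw('w16'); im=env.grab_frame('side')
c=im[170:270,170:270]; cv2.imwrite('pics/d16.png',cv2.cvtColor(cv2.resize(c,(600,600),interpolation=cv2.INTER_CUBIC),cv2.COLOR_RGB2BGR))
E
```

```text
t 21.6 ee [426.7  92.2  64.7] [179.9  -0.   95.8] F [-0.1  1.3 -8.3] w 26.1
```

View pics/d16.png

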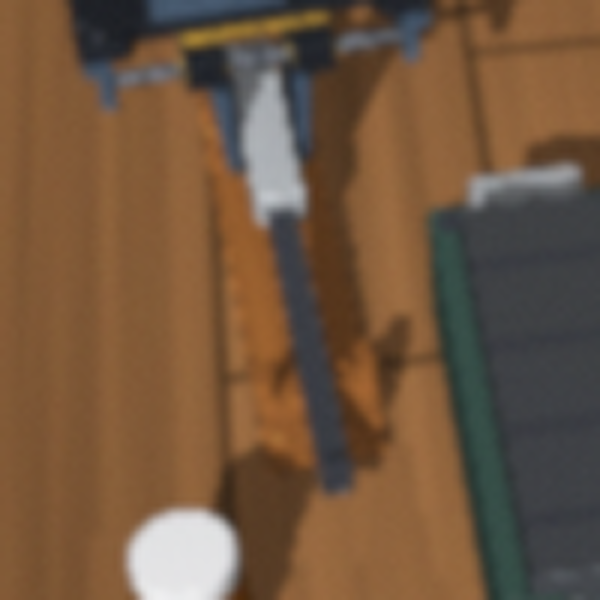

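View pics/w16.png

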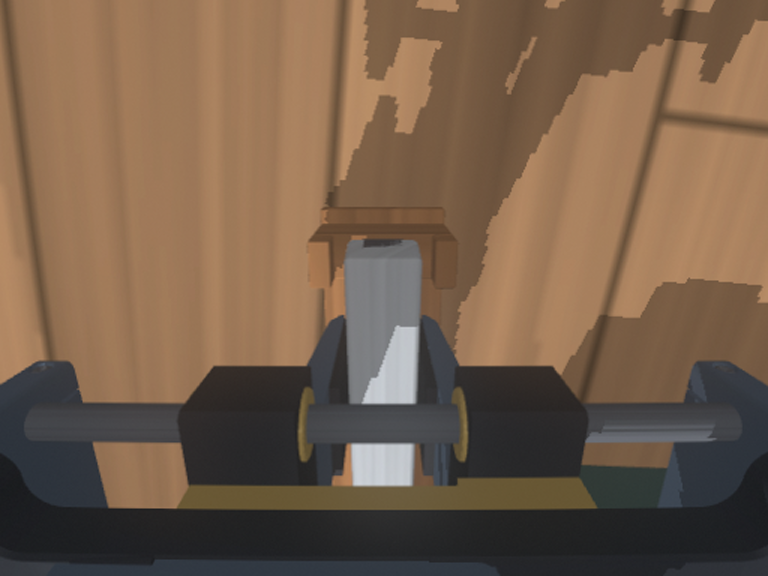

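The bar has pitched nose-down about the front post, which is what I wanted. I'll lock the grip, lift, and carry it to the ridge.

```bash
python3 - <<'E'
from h import *
d=delta((427.2,92.1,64,95.8),(648.6,200.4,215,91.8))
for k in range(1,11): print([round(float(x)*k/10,4) for x in (d[0],d[1],d[3])])
E
```

```text
delta [np.float64(0.0854), np.float64(0.2312), np.float64(-0.151), 4.0] dist 289.0 rows 7
[0.0085, 0.0231, 0.4]
[0.0171, 0.0462, 0.8]
[0.0256, 0.0694, 1.2]
[0.0342, 0.0925, 1.6]
[0.0427, 0.1156, 2.0]
[0.0512, 0.1387, 2.4]
[0.0598, 0.1618, 2.8]
[0.0683, 0.185, 3.2]
[0.0769, 0.2081, 3.6]
[0.0854, 0.2312, 4.0]
```

Request:
{"method": "jog_arm", "body": {
  "deltas": [
    [[0,0,0,0,0.015],[0,0,0,0,0.015],[0,0,0,0,0.015],[0,0,-0.02,0,0.015],[0,0,-0.045,0,0.015],[0,0,-0.075,0,0.015],[0,0,-0.105,0,0.015],[0,0,-0.13,0,0.015],[0,0,-0.145,0,0.015],[0,0,-0.151,0,0.015],[0,0,-0.151,0,0.015]]
  ],
  "grip_force": 50
}}

```text
time_s: 22.62
ee_pos: [426.7, 92.2, 215.9]
ee_rot: [179.9, -0.0, 95.8]
force: [0.6, -0.0, -9.0]
gripper_width: 25.6
```

```bash
python3 - <<'E'
from h import *
s=st(); print(s['torque']); snapw('w17'); im=env.grab_frame('side')
c=im[130:260,150:280]; cv2.imwrite('pics/d17.png',cv2.cvtColor(cv2.resize(c,(600,600),interpolation=cv2.INTER_CUBIC),cv2.COLOR_RGB2BGR))
E
```

```text
t 22.62 ee [426.7  92.2 215.9] [179.9  -0.   95.8] F [ 0.6 -0.  -9. ] w 25.6
[ 0.36835068  0.01155749 -0.02534526]
```

View pics/d17.png

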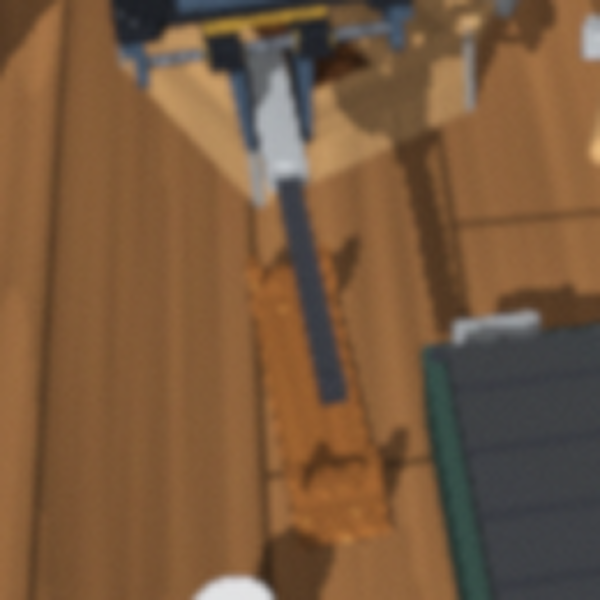

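View pics/w17.png

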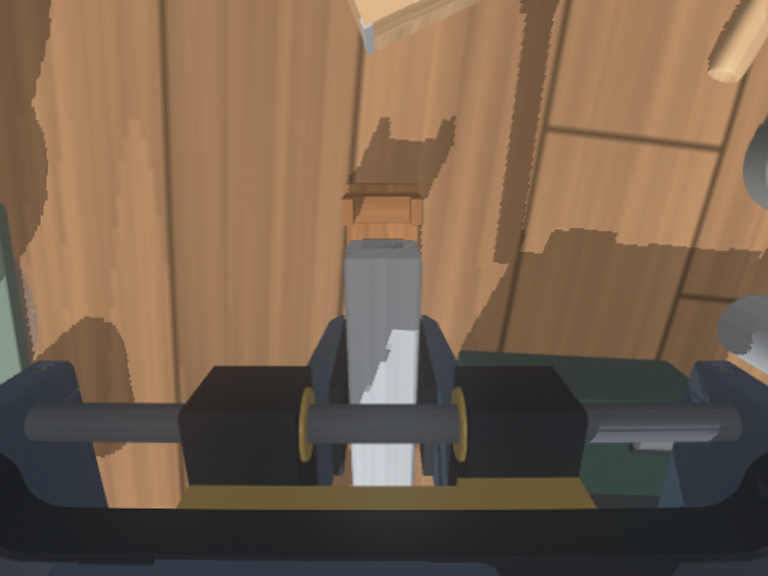

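```bash
python3 - <<'E'
from h import *
s=st(); o,d=ray('side',221.7,217.0)
# bar vertical plane through TCP, direction yaw-180
T=np.array(s['ee_pos']); a=np.radians(s['ee_rot'][2]-180); u=np.array([np.cos(a),np.sin(a)]); n=np.array([-u[1],u[0]])
t=np.dot(n,T[:2]-o[:2])/np.dot(n,d[:2]); P=o+t*d; print(P,'along',np.dot(u,P[:2]-T[:2]),'dz',P[2]-T[2])
# wrist sleeve end
p=loadp('w17')
for v in (240,246,258):
  for uu in (383,):
    o,d=ray('wrist',(uu+.5)/1.5-.5,(v+.5)/1.5-.5,p); L=-50.0
    t=(np.dot(u,T[:2])+L-np.dot(u,o[:2]))/np.dot(u,d[:2]); print(v,(o+t*d)[2]-T[2])
E
```

```text
t 22.72 ee [425.3  91.9 213.8] [-179.8    0.    95.8] F [ 0.1  0.  -9.9] w 25.8
[ 447.88166185 -130.64603267  177.98406528] along 223.7308381274882 dz -35.77756949890073
240 -7.298427880205452
246 3.2428303247355075
258 20.907788158486852
```

Request:
{"method": "jog_arm", "body": {
  "deltas": [
    [[0.0085,0.0231,0,0.4,0.015],[0.0171,0.0462,0,0.8,0.015],[0.0256,0.0694,0,1.2,0.015],[0.0342,0.0925,0,1.6,0.015],[0.0427,0.1156,0,2.0,0.015],[0.0512,0.1387,0,2.4,0.015],[0.0598,0.1618,0,2.8,0.015],[0.0683,0.185,0,3.2,0.015],[0.0769,0.2081,0,3.6,0.015],[0.0854,0.2312,0,4.0,0.015],[0.0854,0.2312,0,4.0,0.015],[0.0854,0.2312,0,4.0,0.015]]
  ]
}}

```text
time_s: 23.72
ee_pos: [647.6, 200.7, 211.1]
ee_rot: [-179.6, 0.1, 91.8]
force: [-1.2, 0.6, -8.7]
gripper_width: 25.6
```

```bash
python3 - <<'E'
from h import *
s=st(); print(s['torque']); snapw('w18'); snap('scene','s18'); snap('side','d18')
E
```

```text
t 23.72 ee [647.6 200.7 211.1] [-1.796e+02  1.000e-01  9.180e+01] F [-1.2  0.6 -8.7] w 25.6
[ 0.27596186  0.02560205 -0.03152392]
```

View pics/s18.png

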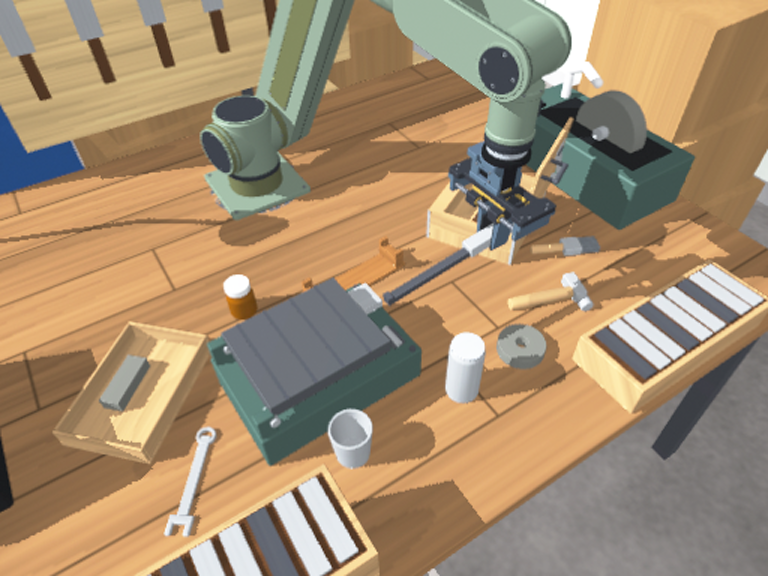

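View pics/d18.png

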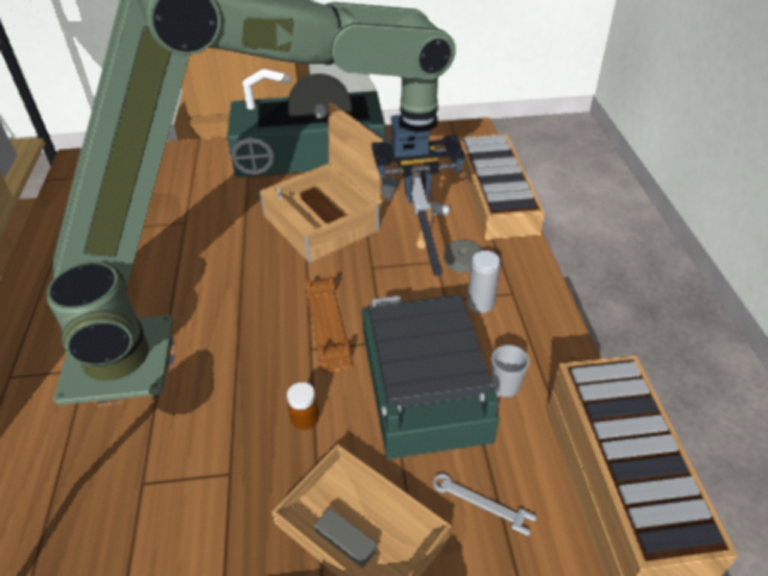

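View pics/w18.png

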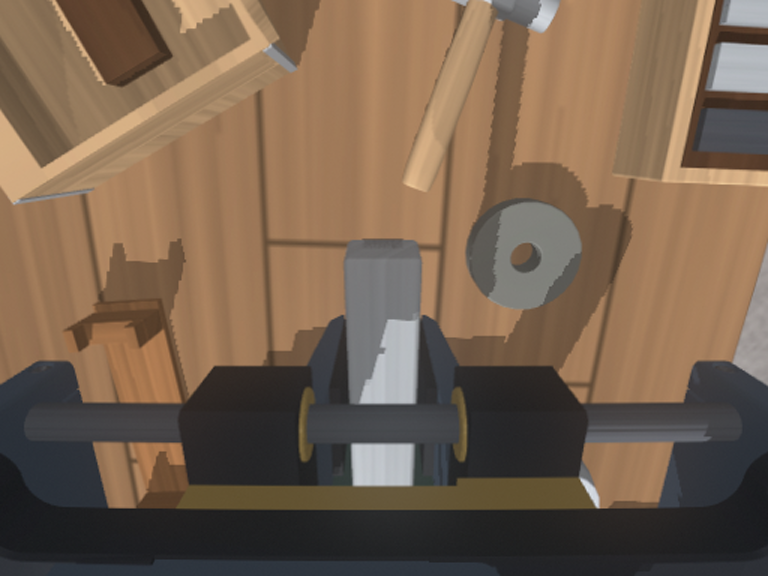

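```bash
python3 - <<'E'
import cv2
for n,(y0,y1,x0,x1) in dict(s18=(260,400,280,460),d18=(280,420,340,520)).items():
    im=cv2.imread(f'pics/{n}.png')[y0:y1,x0:x1]; cv2.imwrite(f'pics/{n}z.png',cv2.resize(im,None,fx=4,fy=4,interpolation=cv2.INTER_CUBIC))
E
```

```text
(no output)
```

View pics/s18z.png

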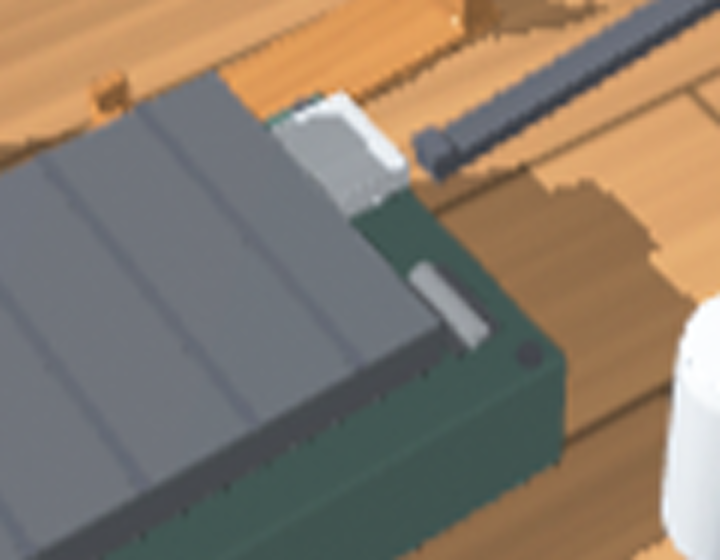

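View pics/d18z.png

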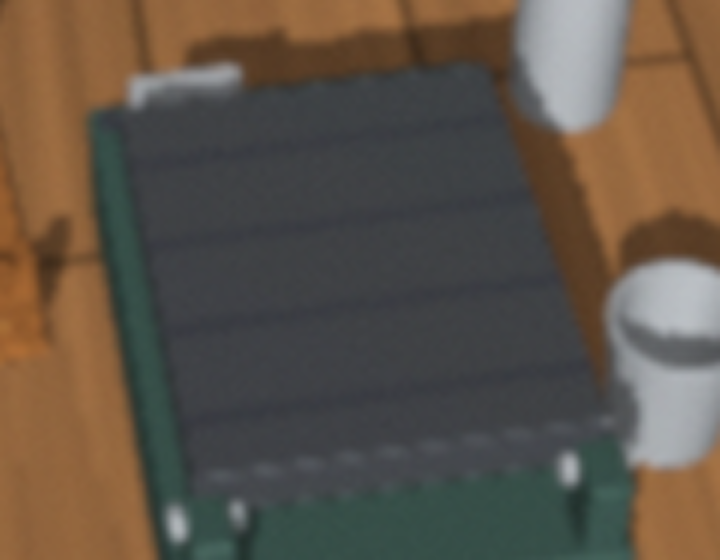

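```bash
python3 - <<'E'
from h import *
ps=env.camera_params('scene');pd=env.camera_params('side');p14=loadp('w14')
base=dict(env.camera_params('wrist'))
p1=dict(base,xyz=[630.18995528,-117.20496543,485.04543875],orientation=[162.68,0.066,0.02])
S=[((-90,0,138),(334.5,278.3)),((90,0,138),(390.8,341.3)),((100,60,80),(421.3,349.5)),((-22,60,96),(382,302.5)),((-78,60,96),(365.5,283.8)),((28,30,93),(385,325.8)),((72,30,93),(402,343.8))]
D=[((-90,0,138),(366.3,308)),((90,0,138),(461.3,296.3)),((-78,60,96),(372.5,298.8)),((-22,60,96),(400,296.3))]
M=[((-90,0,138),(230,58)),((90,0,138),(475,47)),((28,30,93),(389,22)),((72,30,93),(442,21))]
A=[(P,uv,'scene',ps) for P,uv in S];B=[(P,uv,'side',pd) for P,uv in D];C=[(P,uv,'wrist',p1) for P,uv in M]
for X in (A,B,C,A+B+C): q=fit(X,[607,-52,2]); print(w(q,(50,30,93)),w(q,(-50,0,96)))
E
```

```text
fit [612.6  -51.75   2.49] res [[-1.2, -0.6], [0.4, 0.5], [1.7, 0.6], [0.5, -1.0], [0.1, -0.2], [-0.1, 1.3], [-2.5, -0.7]]
[661.2496345  -19.59950871  93.        ] [562.64874347 -53.91953623  96.        ]
fit [607.45 -51.47   0.61] res [[2.1, -1.6], [0.1, 0.5], [-0.7, 0.4], [-0.6, 0.1]]
[657.12752557 -20.93847651  93.        ] [557.45013644 -51.99355814  96.        ]
fit [607.18 -52.18   2.02] res [[-3.0, 0.3], [1.5, 1.2], [-0.9, -0.2], [1.3, -1.2]]
[656.09191099 -20.43702786  93.        ] [557.21420343 -53.95118829  96.        ]
fit [608.77 -51.96   1.95] res [[-1.9, -2.0], [-1.4, -0.8], [0.1, -0.4], [-0.4, -2.2], [-0.6, -1.4], [-1.4, 0.1], [-4.0, -1.8], [3.0, -0.7], [0.6, -0.1], [-0.6, 1.2], [-0.6, 0.4], [-0.9, -0.3], [3.7, 1.0], [1.1, -0.5], [3.3, -1.4]]
[657.71982827 -20.27545531  93.        ] [558.79791581 -53.65891282  96.        ]
```

Request:
{"method": "jog_arm", "body": {
  "deltas": [
    [[-0.0027,0.0014,0.02,0,0.015],[-0.0027,0.0014,0.04,0,0.015],[-0.0027,0.0014,0.06,0,0.015],[-0.0027,0.0014,0.072,0,0.015],[-0.0027,0.0014,0.075,0,0.015],[-0.0027,0.0014,0.075,0,0.015],[-0.0027,0.0014,0.075,0,0.015]]
  ]
}}

```text
time_s: 24.45
ee_pos: [649.9, 197.9, 141.4]
ee_rot: [179.9, -0.0, 91.8]
force: [0.1, -0.0, -9.7]
gripper_width: 25.6
```

```bash
cat >> h.py <<'E'
def zoom(cam,name,x0,y0,x1,y1): # crop in 768-scale coords, x4
    im=env.grab_frame(cam); c=im[int(y0/1.5):int(y1/1.5),int(x0/1.5):int(x1/1.5)]
    f=min(760/c.shape[1],560/c.shape[0]); cv2.imwrite('pics/'+name+'.png',cv2.cvtColor(cv2.resize(c,None,fx=f,fy=f,interpolation=cv2.INTER_CUBIC),cv2.COLOR_RGB2BGR)); print(name,'scale',f/1.5)
E
python3 - <<'E'
from h import *
for i in range(2): s=st()
print(s['torque']); zoom('scene','s19',280,220,520,400); zoom('side','d19',340,150,520,330)
st()
E
```

```text
t 24.45 ee [649.9 197.9 141.4] [179.9  -0.   91.8] F [ 0.1 -0.  -9.7] w 25.6
t 24.45 ee [649.9 197.9 141.4] [179.9  -0.   91.8] F [ 0.1 -0.  -9.7] w 25.6
[ 0.27588404 -0.00883229  0.001305  ]
s19 scale 3.111111111111111
d19 scale 3.111111111111111
t 24.55 ee [650.3 198.1 142.1] [179.8  -0.   91.8] F [ 0.1  0.5 -9.5] w 25.7
```

View pics/s19.png

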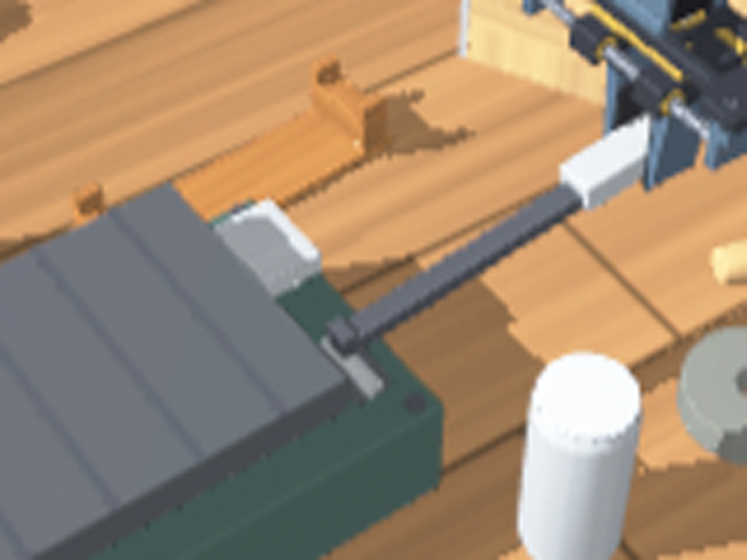

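View pics/d19.png

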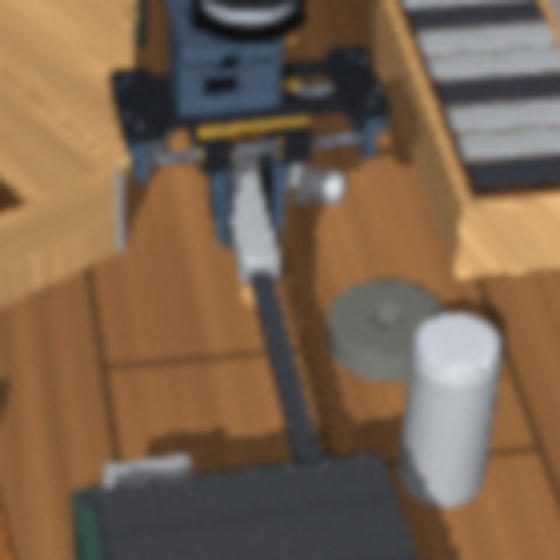

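```bash
python3 - <<'E'
from h import *
s=st();T=np.array(s['ee_pos']); a=np.radians(s['ee_rot'][2]-180)
def barpt(bx,by,bz,pitch,gx=-35,gz=11):
    dx=(bx-gx);dz=bz-gz
    f=dx*np.cos(pitch)-dz*np.sin(pitch)*1; f=dx*np.cos(pitch)+dz*(-np.sin(pitch)); up=-dx*np.sin(pitch)+dz*np.cos(pitch)
    # nose down: forward axis (cos,-sin), up axis (sin,cos)
    f=dx*np.cos(pitch)+dz*np.sin(pitch)
    return np.array([T[0]+f*np.cos(a)-by*np.sin(a),T[1]+f*np.sin(a)+by*np.cos(a),T[2]+2+up])
q=(608.3,-52,1.95)
for pt in (0.06,0.09,.12,.15):
    print(pt,[np.round((proj8('scene',barpt(195,y,z,pt))-[280,220])*3.111,0).tolist() for y,z in ((-8,17),(8,17),(8,0))],barpt(195,0,17,pt).round(1), [np.round((proj8('side',barpt(x,0,z,pt))-[340,150])*3.111,0).tolist() for x,z in ((25,22),(150,12))])
print([np.round((proj8('scene',w(q,P))-[280,220])*3.111,0).tolist() for P in ((28,30,93),(72,30,93),(90,0,138),(-90,0,138))])
E
```

```text
t 24.55 ee [650.3 198.1 142.1] [179.8  -0.   91.8] F [ 0.1  0.5 -9.5] w 25.7
0.06 [[317.0, 304.0], [334.0, 322.0], [336.0, 341.0]] [657.5 -31.8 136.3] [[258.0, 255.0], [294.0, 397.0]]
0.09 [[318.0, 312.0], [335.0, 330.0], [337.0, 348.0]] [657.5 -31.4 129.4] [[258.0, 257.0], [294.0, 403.0]]
0.12 [[319.0, 319.0], [336.0, 338.0], [339.0, 355.0]] [657.5 -30.9 122.5] [[258.0, 259.0], [293.0, 409.0]]
0.15 [[321.0, 327.0], [337.0, 345.0], [341.0, 362.0]] [657.5 -30.1 115.7] [[258.0, 261.0], [292.0, 414.0]]
[[322.0, 329.0], [367.0, 379.0], [340.0, 374.0], [163.0, 175.0]]
```

Request:
{"method": "jog_arm", "body": {
  "deltas": [
    [[0,0,0.006,0,0.015],[0,0,0.0115,0,0.015],[0,0,0.0115,0,0.015],[-0.005,0,0.012,0,0.015],[-0.01,0,0.0127,0,0.015],[-0.015,0,0.0133,0,0.015],[-0.02,0,0.0139,0,0.015],[-0.024,0,0.0144,0,0.015],[-0.024,0,0.0144,0,0.015]]
  ]
}}

```text
time_s: 25.3
ee_pos: [650.1, 172.3, 125.8]
ee_rot: [-180.0, 0.1, 91.7]
force: [0.6, -0.9, -8.8]
gripper_width: 25.4
```

```bash
python3 - <<'E'
from h import *
s=st()
print(s['torque']); zoom('scene','s20',280,220,520,400)
st()
E
```

```text
t 25.3 ee [650.1 172.3 125.8] [-1.80e+02  1.00e-01  9.17e+01] F [ 0.6 -0.9 -8.8] w 25.4
[-0.11175137  0.05827067 -0.00405526]
s20 scale 3.111111111111111
t 25.35 ee [650.1 172.6 125.8] [-1.80e+02  1.00e-01  9.18e+01] F [ 0.8 -1.  -8.5] w 25.9
```

View pics/s20.png

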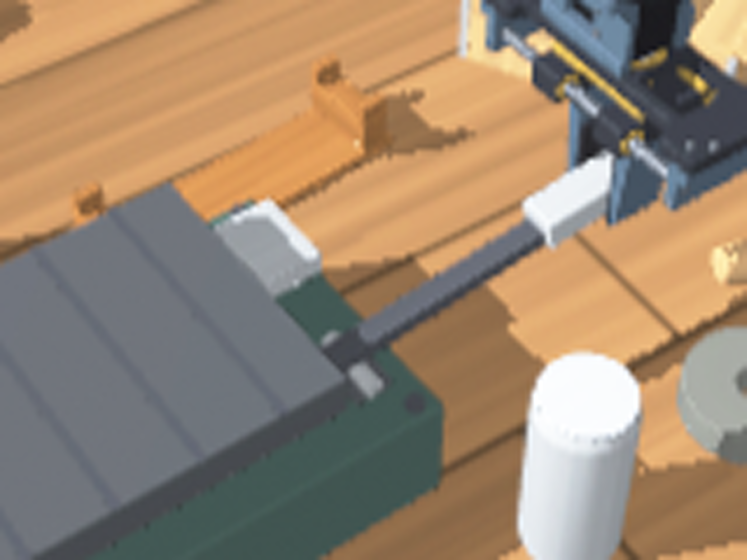

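Request:
{"method": "jog_arm", "body": {
  "deltas": [
    [[-0.004,0,-0.001,0,0.015],[-0.009,0,-0.0005,0,0.015],[-0.014,0,0.0,0,0.015],[-0.018,0,0.0005,0,0.015],[-0.022,0,0.001,0,0.015],[-0.022,0,0.001,0,0.015],[-0.022,0,0.001,0,0.015]]
  ]
}}

```text
time_s: 25.93
ee_pos: [650.7, 151.6, 124.7]
ee_rot: [-180.0, -0.0, 91.8]
force: [0.5, 0.0, -9.3]
gripper_width: 25.8
```

```bash
python3 - <<'E'
from h import *
s=st()
print(s['torque']); zoom('scene','s21',280,220,520,400)
st()
E
```

```text
t 25.93 ee [650.7 151.6 124.7] [-180.    -0.    91.8] F [ 0.5  0.  -9.3] w 25.8
[ 0.35498675  0.01738182 -0.06032307]
s21 scale 3.111111111111111
t 25.98 ee [650.8 151.8 124.8] [180.   -0.   91.8] F [-0.5 -0.1 -9.1] w 25.9
```

View pics/s21.png

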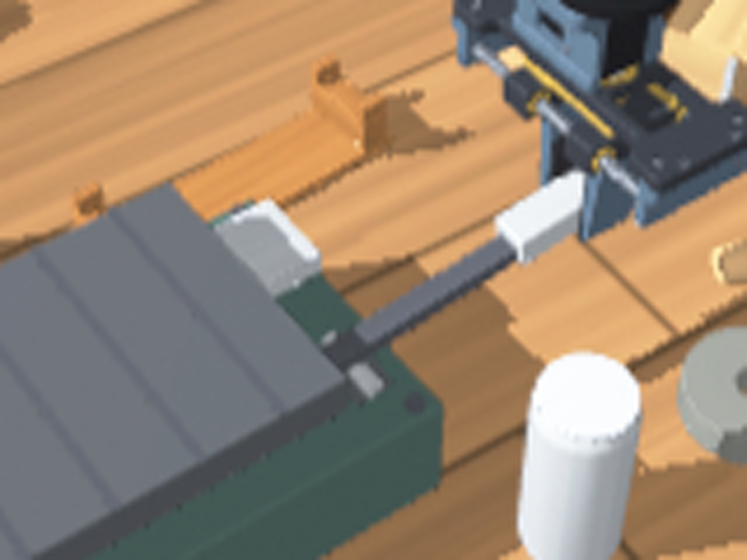

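The toe is about 25 mm under the edge with the bar over the ridge. Now I'll lever the bed with a lighter grip so the bar can pivot in the jaws.

Request:
{"method": "jog_arm", "body": {
  "deltas": [
    [[0,0,0,0,0.015],[0.0012,0,0.01,0,0.015],[0.0026,0,0.0226,0,0.015],[0.0028,0,0.031,0,0.015],[0.0028,0,0.04,0,0.015],[0.0022,0,0.049,0,0.015],[0.0013,0,0.0576,0,0.015],[0.0013,0,0.0576,0,0.015]]
  ],
  "grip_force": 20
}}

```text
time_s: 26.65
ee_pos: [651.9, 153.8, 68.3]
ee_rot: [179.8, -0.1, 91.8]
force: [-1.1, 2.6, 1.6]
gripper_width: 25.7
```

```bash
python3 - <<'E'
from h import *
s=st()
print(s['torque']); zoom('scene','s22',280,220,520,400);zoom('side','d22',340,150,520,330)
st()
E
```

```text
t 26.65 ee [651.9 153.8  68.3] [ 1.798e+02 -1.000e-01  9.180e+01] F [-1.1  2.6  1.6] w 25.7
[ 0.02780443 -0.01466756 -0.21945389]
s22 scale 3.111111111111111
d22 scale 3.111111111111111
t 26.75 ee [651.9 153.9  68.6] [ 1.798e+02 -1.000e-01  9.180e+01] F [-0.9  1.6  1.1] w 25.9
```

View pics/s22.png

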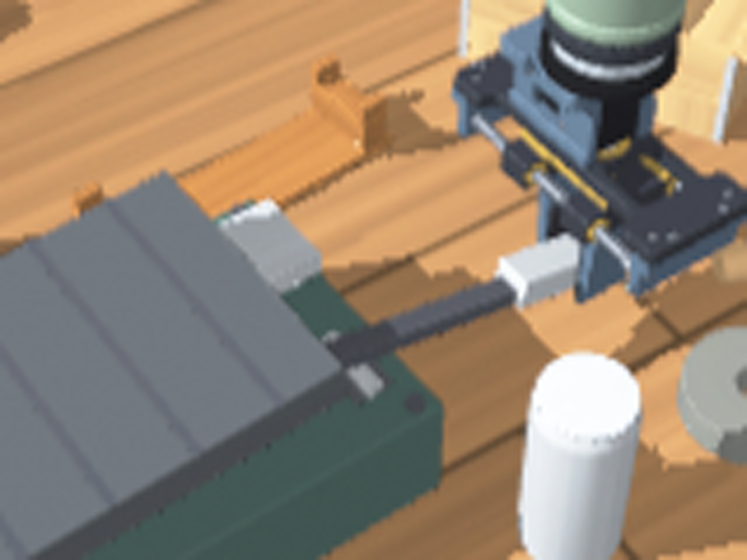

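Request:
{"method": "jog_arm", "body": {
  "deltas": [
    [[-0.0007,0,0.004,0,0.015],[-0.0013,0,0.0086,0,0.015],[-0.0023,0,0.013,0,0.015],[-0.0033,0,0.0172,0,0.015],[-0.0044,0,0.0215,0,0.015],[-0.0055,0,0.0257,0,0.015],[-0.0065,0,0.029,0,0.015],[-0.0075,0,0.032,0,0.015],[-0.0075,0,0.032,0,0.015]]
  ]
}}

```text
time_s: 27.5
ee_pos: [652.2, 146.5, 36.9]
ee_rot: [179.8, -0.1, 91.8]
force: [-1.4, 2.5, 4.0]
gripper_width: 25.5
```

```bash
python3 - <<'E'
from h import *
s=st()
print(s['torque']); zoom('scene','s23',280,220,520,400);zoom('side','d23',340,150,520,330)
st()
E
```

```text
t 27.5 ee [652.2 146.5  36.9] [ 1.798e+02 -1.000e-01  9.180e+01] F [-1.4  2.5  4. ] w 25.5
[ 0.14972617  0.09614639 -0.28717128]
s23 scale 3.111111111111111
d23 scale 3.111111111111111
t 27.6 ee [652.2 146.5  37. ] [ 1.798e+02 -1.000e-01  9.180e+01] F [-1.2  3.1  5.8] w 25.9
```

View pics/s23.png

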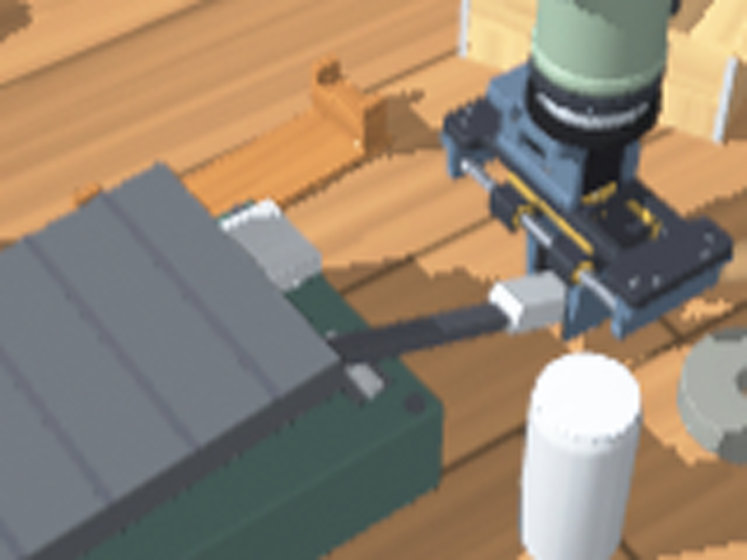

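View pics/d23.png

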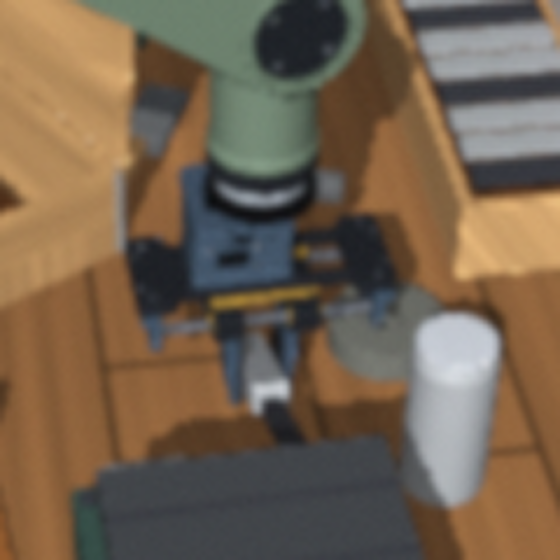

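```bash
cat >> h.py <<'E'
QM=(608.3,-52,1.95)
def bedpt(x,th):  # top free edge corner
    ry,rz=220,28; return w(QM,(x,-220+ry*np.cos(th)-rz*np.sin(th),110+ry*np.sin(th)+rz*np.cos(th)))
def bedtab():
    for th in (0,.035,.06,.07,.08,.09,.1,.11): print(th,[np.round((proj8('scene',bedpt(x,th))-proj8('scene',bedpt(x,0)))*3.111,1).tolist() for x in (-90,90)])
E
python3 -c "
from h import *
bedtab()"
```

```text
0 [[0.0, 0.0], [0.0, 0.0]]
0.035 [[-2.8, -8.5], [-1.9, -8.1]]
0.06 [[-5.0, -14.5], [-3.6, -13.8]]
0.07 [[-5.9, -16.8], [-4.3, -16.1]]
0.08 [[-6.9, -19.2], [-5.0, -18.3]]
0.09 [[-7.9, -21.5], [-5.8, -20.6]]
0.1 [[-9.0, -23.9], [-6.7, -22.8]]
0.11 [[-10.1, -26.2], [-7.5, -24.9]]
```

Request:
{"method": "jog_arm", "body": {
  "deltas": [
    [[-0.001,0,0.002,0,0.015],[-0.0015,0,0.004,0,0.015],[-0.0015,0,0.004,0,0.015],[-0.0015,0,0.004,0,0.015],[-0.0015,0,0.004,0,0.04],[-0.0015,0,0.004,0,0.045],[-0.0015,0,0.004,0,0.045],[-0.0015,0,0.004,0,0.045],[-0.0015,0,0.004,0,0.045]]
  ]
}}

```text
time_s: 28.35
ee_pos: [650.9, 143.9, 31.0]
ee_rot: [-180.0, 0.0, 91.8]
force: [-0.4, 0.3, 0.8]
gripper_width: 45.0
```

```bash
python3 - <<'E'
from h import *
s=st()
print(s['torque']); zoom('scene','s24',280,220,520,400);zoom('side','d24',340,150,520,330)
st()
a=cv2.imread('pics/s21.png');b=cv2.imread('pics/s24.png'); cv2.imwrite('pics/cmp24.png',np.vstack([a[120:400,100:420],b[120:400,100:420]]))
E
```

```text
t 28.35 ee [650.9 143.9  31. ] [-180.     0.    91.8] F [-0.4  0.3  0.8] w 45.0
[-0.02463631  0.03277951 -0.0485098 ]
s24 scale 3.111111111111111
d24 scale 3.111111111111111
t 28.45 ee [651.  144.   31.1] [-180.     0.    91.8] F [ 0.   0.1 -0.2] w 45.0
```

View pics/cmp24.png

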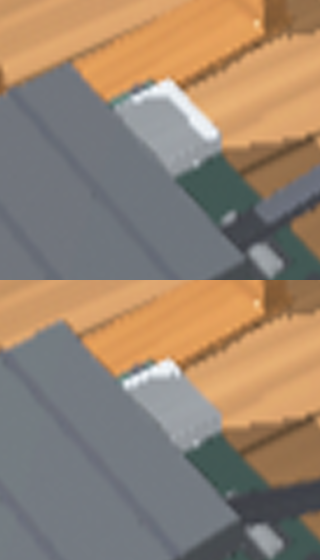

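The bed is at about 0.10 and is staying up on the released bar. I'll back off upward and check again.

```bash
python3 - <<'E'
from h import *
q=(427,382.5,28.95)
P=w(q,(95,10,0)); print(P); delta((651,144,31,91.8),(P[0],P[1],300,118.6))
p=loadp('w13'); print(inv(q,(444.1,395)))
E
```

```text
[505.28857091 437.23481218   0.        ]
delta [np.float64(0.2977), np.float64(-0.1364), np.float64(-0.269), -26.8] dist 424.0 rows 11
[21.01380323  2.66084085]
```

Request:
{"method": "jog_arm", "body": {
  "deltas": [
    [[0,0,-0.02,0,0.045],[0,0,-0.05,0,0.045],[0,0,-0.09,0,0.045],[0,0,-0.13,0,0.045],[0,0,-0.17,0,0.045],[0,0,-0.21,0,0.045],[0,0,-0.25,0,0.045],[0,0,-0.269,0,0.045],[0,0,-0.269,0,0.045]]
  ]
}}

```text
time_s: 29.2
ee_pos: [653.0, 144.5, 307.0]
ee_rot: [179.3, -0.1, 91.8]
force: [-0.2, -0.1, 0.8]
gripper_width: 45.2
```

```bash
python3 - <<'E'
from h import *
st(); snap('scene','s25'); zoom('side','d25',340,150,520,330)
a=cv2.imread('pics/s24.png'); zoom('scene','s25z',280,220,520,400);b=cv2.imread('pics/s25z.png'); cv2.imwrite('pics/cmp25.png',np.vstack([a[120:400,100:420],b[120:400,100:420]]))
E
```

```text
t 29.2 ee [653.  144.5 307. ] [ 1.793e+02 -1.000e-01  9.180e+01] F [-0.2 -0.1  0.8] w 45.2
d25 scale 3.111111111111111
s25z scale 3.111111111111111
```

View pics/cmp25.png

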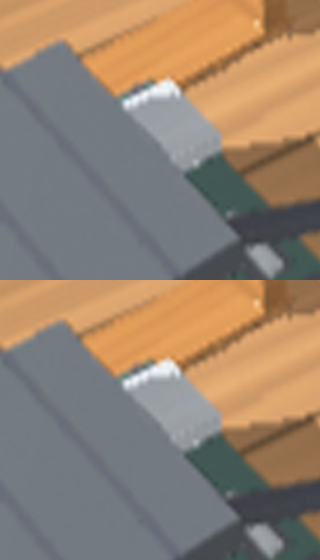

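View pics/s25.png

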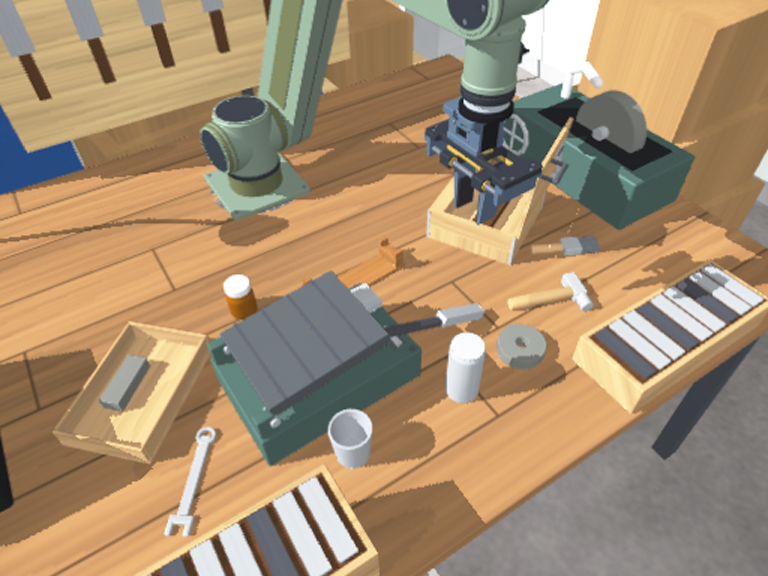

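The bed stays up. Next I'll nudge the lid a little further back for gripper clearance, then pick up the shim.

Request:
{"method": "jog_arm", "body": {
  "deltas": [
    [[0.2977,-0.1364,0,-26.8,0.0],[0.2977,-0.1364,0,-26.8,0.0],[0.2977,-0.1364,0,-26.8,0.0],[0.2977,-0.1364,0,-26.8,0.0],[0.2977,-0.1364,0,-26.8,0.0],[0.2977,-0.1364,0,-26.8,0.0],[0.2977,-0.1364,0,-26.8,0.0],[0.2977,-0.1364,0,-26.8,0.0],[0.2977,-0.1364,0,-26.8,0.0],[0.2977,-0.1364,0,-26.8,0.0],[0.2977,-0.1364,0.02,-26.8,0.0],[0.2977,-0.1364,0.06,-26.8,0.0],[0.2977,-0.1364,0.1,-26.8,0.0],[0.2977,-0.1364,0.1,-26.8,0.0],[0.2977,-0.1364,0.1,-26.8,0.0]]
  ]
}}

```text
time_s: 30.6
ee_pos: [504.9, 435.1, 197.5]
ee_rot: [-179.6, 0.1, 118.5]
force: [-0.1, -0.4, 1.5]
gripper_width: 0.5
```

```bash
python3 - <<'E'
from h import *
st(); snap('scene','s26'); snapw('w26')
E
```

```text
t 30.6 ee [504.9 435.1 197.5] [-1.796e+02  1.000e-01  1.185e+02] F [-0.1 -0.4  1.5] w 0.5
```

View pics/s26.png

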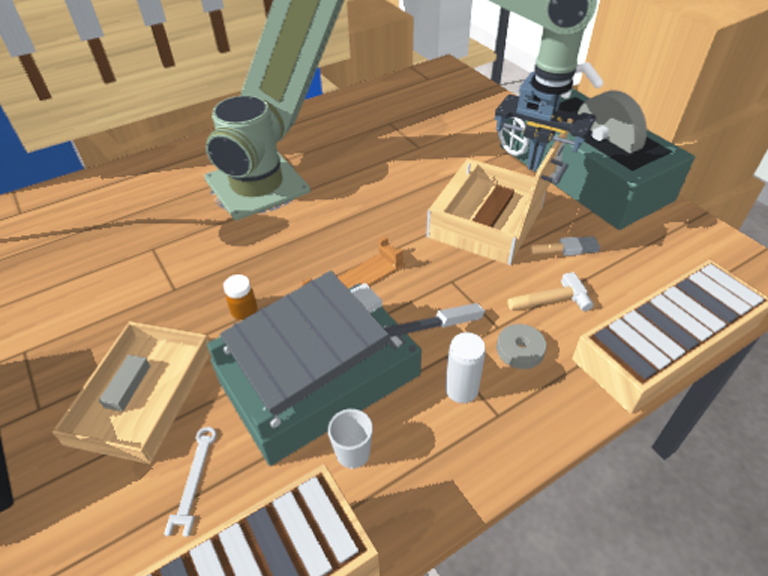

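View pics/w26.png

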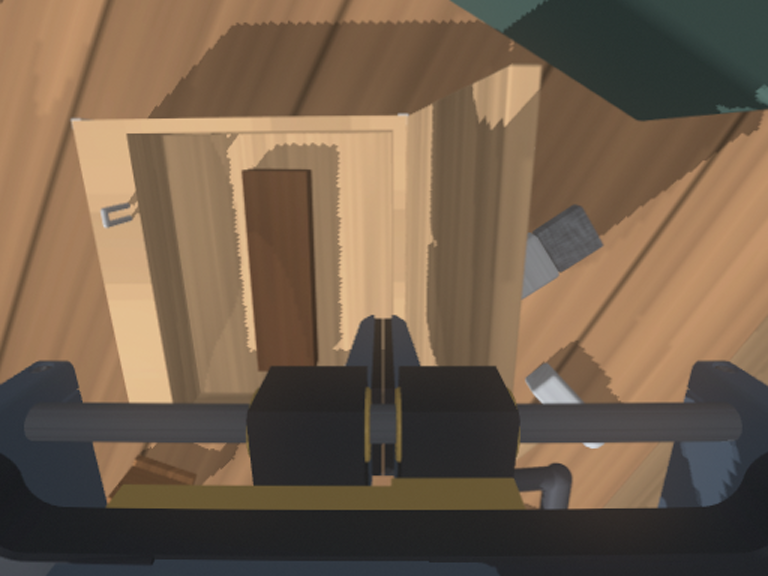

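Request:
{"method": "jog_arm", "body": {
  "deltas": [
    [[0,0.005,0,0,0.0],[0,0.01,0,0,0.0],[0,0.014,0,0,0.0],[0,0.018,0,0,0.0],[0,0.018,0,0,0.0]]
  ]
}}

```text
time_s: 31.12
ee_pos: [521.6, 446.4, 201.1]
ee_rot: [180.0, -0.0, 118.6]
force: [-0.0, -0.5, 0.9]
gripper_width: 0.5
```

```bash
python3 - <<'E'
from h import *
st(); snapw('w27')
E
```

```text
t 31.12 ee [521.6 446.4 201.1] [180.   -0.  118.6] F [-0.  -0.5  0.9] w 0.5
```

View pics/w27.png

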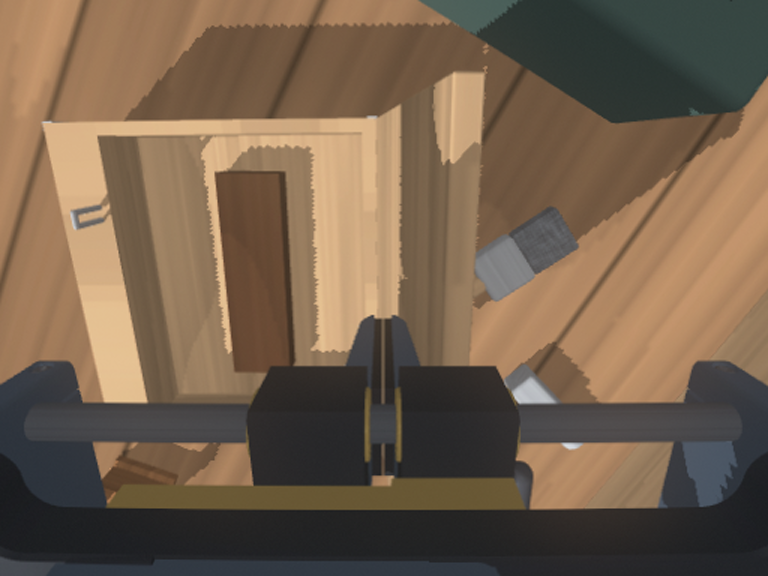

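```bash
python3 - <<'E'
from h import *
p=loadp('w27'); q=(427,382.5,28.95)
for (u,v) in [(455,72),(485,71),(438,85)]:
    for z in (240,247): print((u,v),z,inv(q,onz8('wrist',u,v,z,p)).round(1))
print(inv(q,env.state()['ee_pos']))
print(inv(q,onz8('wrist',362,118,80,p)),inv(q,onz8('wrist',378,118,80,p)),inv(q,onz8('wrist',45,122,80,p)))
E
```

```text
(455, 72) 240 [131.3 111.3]
(455, 72) 247 [130.3 110.3]
(485, 71) 240 [138.6 111.6]
(485, 71) 247 [137.1 110.5]
(438, 85) 240 [127.3 108.4]
(438, 85) 247 [126.5 107.6]
[113.66975211  10.08422877]
[101.83955157 110.52429047] [111.3168805  110.47446846] [-88.92273232 110.52879935]
```

Request:
{"method": "jog_arm", "body": {
  "deltas": [
    [[0,0.003,0,0,0.0],[0,0.006,0,0,0.0],[0,0.006,0,0,0.0]]
  ]
}}

```text
time_s: 31.42
ee_pos: [526.3, 449.0, 199.9]
ee_rot: [-179.9, -0.0, 118.6]
force: [-3.8, -1.9, 1.4]
gripper_width: 0.2
```

Request:
{"method": "jog_arm", "body": {
  "deltas": [
    [[0,0.002,0,0,0.0],[0,0.004,0,0,0.0],[0,0.004,0,0,0.0]]
  ]
}}

```text
time_s: 31.67
ee_pos: [527.4, 449.6, 199.7]
ee_rot: [-179.6, 0.0, 118.6]
force: [-9.5, -4.4, 4.3]
gripper_width: 0.4
```

Request:
{"method": "jog_arm", "body": {
  "deltas": [
    [[0,-0.01,0,0,0.0],[0,-0.03,0,0,0.03],[0,-0.06,0,0,0.06],[0,-0.09,0,0,0.07],[0,-0.09,0,0,0.07],[0,-0.09,0,0,0.07]]
  ]
}}

```text
time_s: 32.17
ee_pos: [451.1, 407.9, 200.8]
ee_rot: [179.8, -0.0, 118.6]
force: [-0.3, 0.2, 0.4]
gripper_width: 30.7
```

```bash
python3 - <<'E'
from h import *
s=st(); snapw('w28')
p=loadp('w27'); pts=[onz8('wrist',u,v,55,p) for u,v in [(216,172),(285,172),(293,371),(234,371)]]; print(np.round(pts,1).tolist())
E
```

```text
t 32.17 ee [451.1 407.9 200.8] [179.8  -0.  118.6] F [-0.3  0.2  0.4] w 30.7
[[390.9, 452.5, 55.0], [431.6, 474.6, 55.0], [499.7, 342.4, 55.0], [459.8, 320.4, 55.0]]
```

View pics/w28.png

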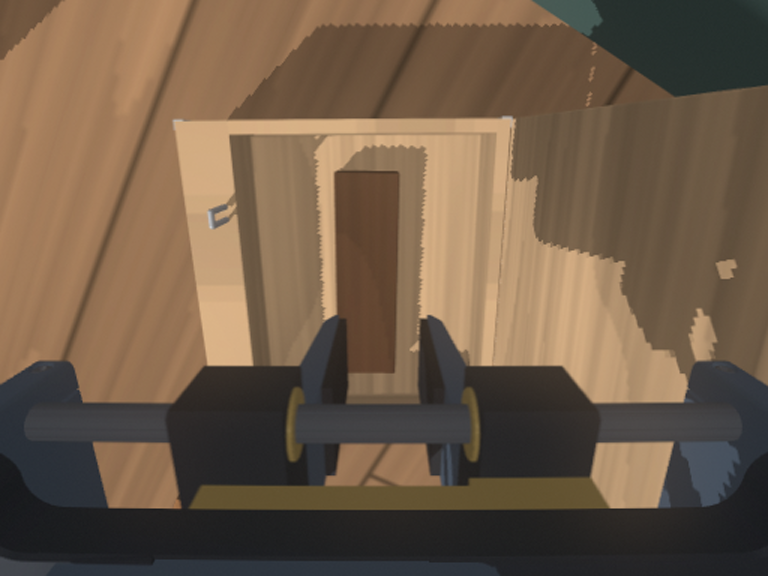

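Request:
{"method": "jog_arm", "body": {
  "deltas": [
    [[0.0331,-0.0101,0.0,0.8,0.07],[0.0331,-0.0101,0.03,0.8,0.07],[0.0331,-0.0101,0.06,0.8,0.07],[0.0331,-0.0101,0.08,0.8,0.07],[0.0331,-0.0101,0.08,0.8,0.07],[0.0331,-0.0101,0.08,0.8,0.07]]
  ]
}}

```text
time_s: 32.72
ee_pos: [427.3, 432.6, 119.5]
ee_rot: [-180.0, 0.0, 117.8]
force: [-0.3, 0.5, -0.0]
gripper_width: 69.8
```

```bash
python3 - <<'E'
from h import *
s=st(); snapw('w29')
E
```

```text
t 32.72 ee [427.3 432.6 119.5] [-180.     0.   117.8] F [-0.3  0.5 -0. ] w 69.8
```

View pics/w29.png

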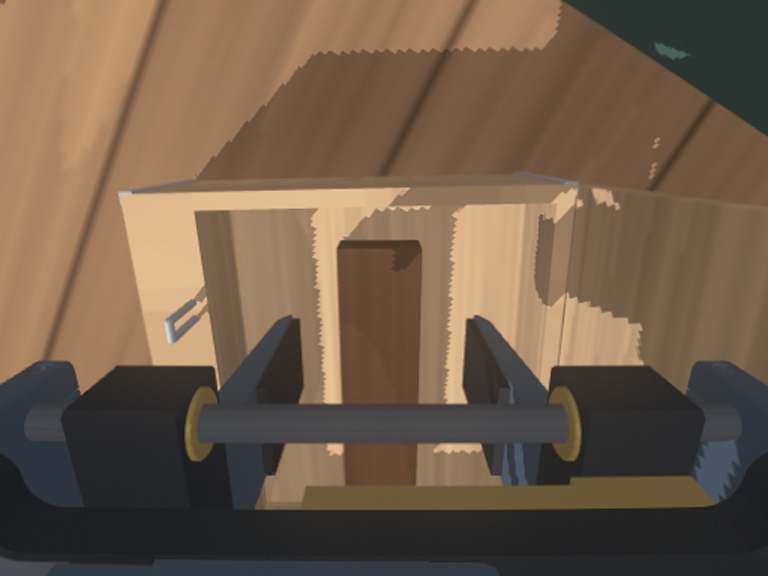

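The shim is centred between the jaws at (379). Going down to grip it.

Request:
{"method": "jog_arm", "body": {
  "deltas": [
    [[0,-0.001,0.03,0,0.07],[0,-0.001,0.055,0,0.07],[0,-0.001,0.064,0,0.07],[0,-0.001,0.064,0,0.07],[0,-0.001,0.064,0,0.035],[0,-0.001,0.064,0,0.035],[0,-0.001,0.064,0,0.035],[0,-0.001,0.064,0,0.035],[0,-0.001,0.064,0,0.035],[0,-0.001,0.064,0,0.035],[0,-0.001,0.055,0,0.035],[0,-0.001,0.04,0,0.035],[0,-0.001,0.01,0,0.035],[0,-0.001,-0.03,0,0.035],[0,-0.001,-0.07,0,0.035],[0,-0.001,-0.1,0,0.035],[0,-0.001,-0.1,0,0.035]]
  ],
  "grip_force": 45
}}

```text
time_s: 34.18
ee_pos: [427.7, 433.9, 228.3]
ee_rot: [179.2, -0.2, 117.8]
force: [0.8, 0.7, -1.3]
gripper_width: 43.8
```

```bash
python3 - <<'E'
from h import *
s=st(); print(s['torque']); snapw('w30'); snap('scene','s30')
# commanded
c=(426.2-.001*0-0.9,431.7-.5,220,117.8)
a=np.radians(1.95); t=np.array([558.3,-53.5])+28*np.array([-np.sin(a),np.cos(a)])
print('final',t,'pre',t+95*np.array([-np.sin(a),np.cos(a)]))
P=t+95*np.array([-np.sin(a),np.cos(a)])
delta(c,(P[0],P[1],230,91.95))
E
```

```text
t 34.18 ee [427.7 433.9 228.3] [179.2  -0.2 117.8] F [ 0.8  0.7 -1.3] w 43.8
[ 0.1842862  -0.02623736 -0.03558154]
final [557.34723419 -25.51621474] pre [554.11463589  69.42877095]
delta [np.float64(-0.3801), np.float64(-0.0548), np.float64(-0.01), 25.8] dist 384.0 rows 10
```

View pics/s30.png

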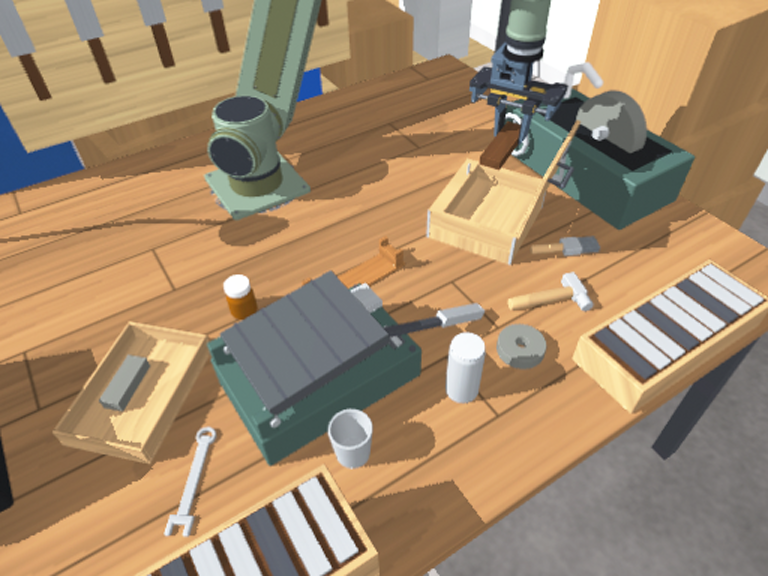

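View pics/w30.png

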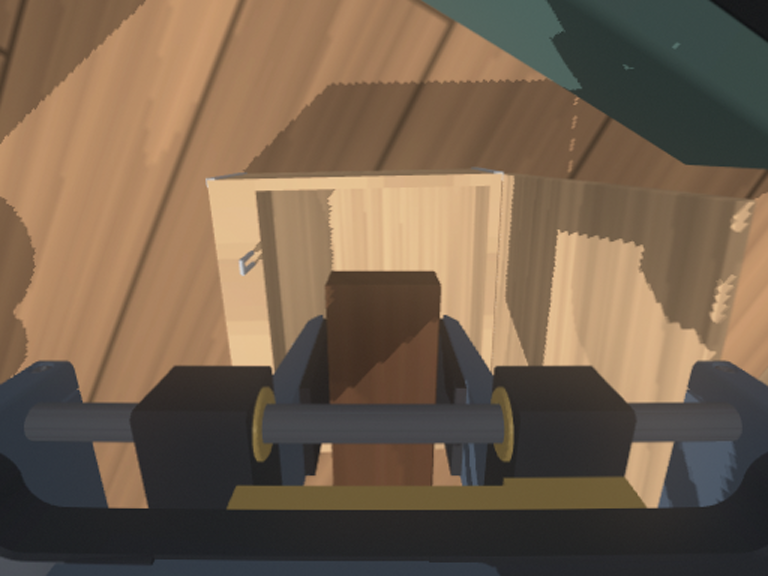

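Request:
{"method": "jog_arm", "body": {
  "deltas": [
    [[-0.03,-0.004,0,2,0.035],[-0.07,-0.01,0,5,0.035],[-0.11,-0.016,-0.01,8,0.035],[-0.15,-0.022,-0.01,11,0.035],[-0.19,-0.028,-0.01,14,0.035],[-0.23,-0.034,-0.01,17,0.035],[-0.27,-0.04,-0.01,20,0.035],[-0.31,-0.046,-0.01,23,0.035],[-0.35,-0.051,-0.01,25,0.035],[-0.3801,-0.0548,-0.01,25.8,0.035],[-0.3801,-0.0548,-0.01,25.8,0.035],[-0.3801,-0.0548,-0.01,25.8,0.035]]
  ]
}}

```text
time_s: 35.28
ee_pos: [553.2, 68.2, 228.0]
ee_rot: [-179.7, -0.0, 91.8]
force: [0.0, 0.9, -1.8]
gripper_width: 43.5
```

```bash
python3 - <<'E'
from h import *
s=st(); print(s['torque']); snapw('w31'); snap('scene','s31'); snap('side','d31'); st()
E
```

```text
t 35.28 ee [553.2  68.2 228. ] [-179.7   -0.    91.8] F [ 0.   0.9 -1.8] w 43.5
[0.11057279 0.04032899 0.03608076]
t 35.43 ee [553.1  70.7 229.1] [-179.9   -0.    92.1] F [-0.4  0.6 -1.6] w 43.4
```

View pics/s31.png

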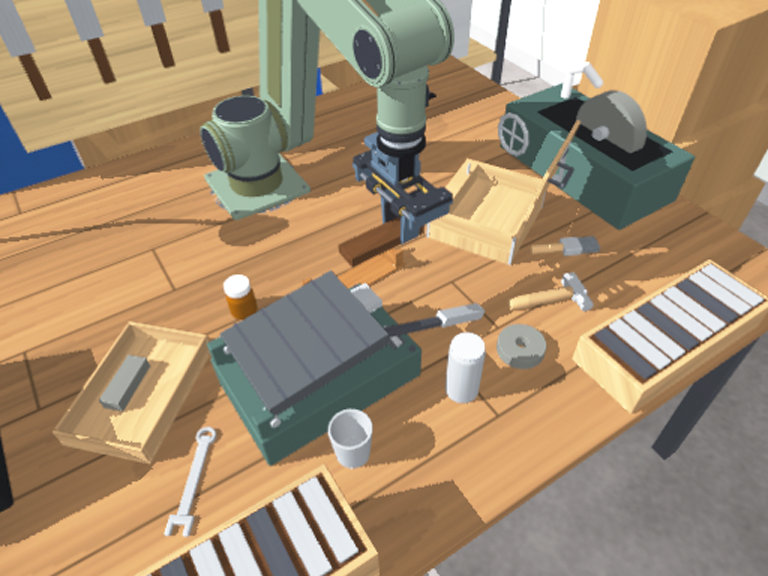

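View pics/d31.png

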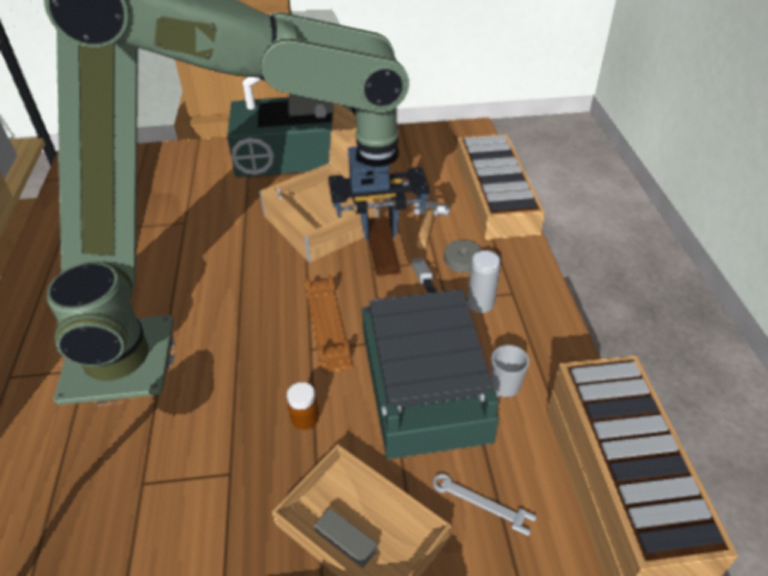

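Request:
{"method": "jog_arm", "body": {
  "deltas": [
    [[0,0,0.03,0,0.035],[0,0,0.06,0,0.035],[0,0,0.085,0,0.035],[0,0,0.1,0,0.035],[0,0,0.105,0,0.035],[0,0,0.105,0,0.035],[0,0,0.105,0,0.035]]
  ]
}}

```text
time_s: 36.02
ee_pos: [554.4, 70.6, 125.9]
ee_rot: [179.9, -0.0, 92.1]
force: [-1.1, 0.2, -0.5]
gripper_width: 43.6
```

```bash
python3 - <<'E'
from h import *
s=st(); zoom('scene','s32',280,220,520,400);zoom('side','d32',340,180,520,330); s=st()
T=np.array(s['ee_pos']); a=np.radians(s['ee_rot'][2]-180)
def sp(x,y,z): # shim: x forward from grip, y lateral
    return [T[0]+x*np.cos(a)-y*np.sin(a),T[1]+x*np.sin(a)+y*np.cos(a),T[2]-21+z]
for P in ((115,-22,20),(115,22,20),(115,22,0)): print('pred shim',np.round((proj8('scene',sp(*P))-[280,220])*3.111),np.round((proj8('side',sp(*P))-[340,180])*3.733))
for P in ((-78,60,96),(-22,60,96)): print('seat',np.round((proj8('scene',w(QM,P))-[280,220])*3.111),np.round((proj8('side',w(QM,P))-[340,180])*3.733))
for x in (-90,90): print('bed',np.round((proj8('scene',bedpt(x,.1))-[280,220])*3.111),np.round((proj8('side',bedpt(x,.1))-[340,180])*3.733))
E
```

```text
t 36.02 ee [554.4  70.6 125.9] [179.9  -0.   92.1] F [-1.1  0.2 -0.5] w 43.6
s32 scale 3.111111111111111
d32 scale 3.733333333333333
t 36.12 ee [555.   70.3 126.7] [179.8  -0.   92. ] F [ 0.6  0.  -1.5] w 43.4
pred shim [195. 202.] [144. 475.]
pred shim [236. 248.] [228. 465.]
pred shim [238. 271.] [228. 492.]
seat [264. 194.] [118. 448.]
seat [316. 249.] [221. 436.]
bed [154. 151.] [108. 450.]
bed [333. 352.] [459. 409.]
```

View pics/s32.png

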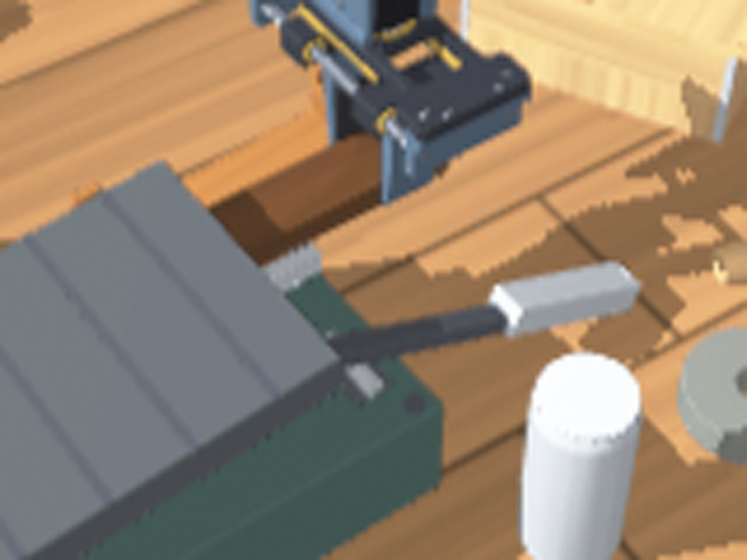

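View pics/d32.png

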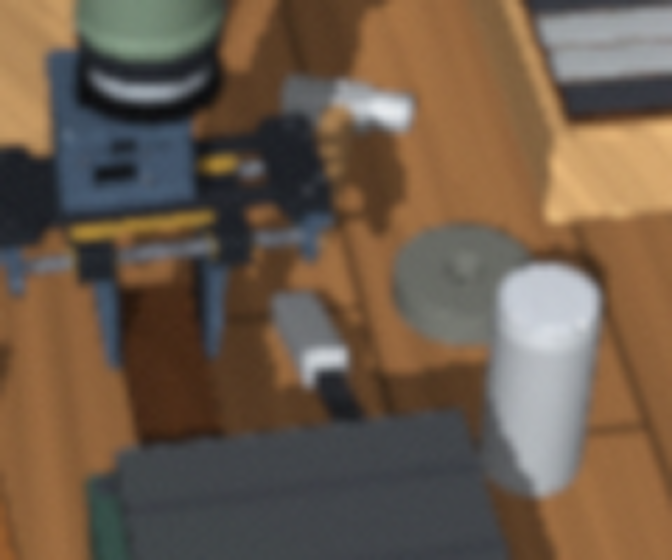

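The shim lines up with the seat, so I'll lower it a little and slide it in, checking halfway.

Request:
{"method": "jog_arm", "body": {
  "deltas": [
    [[0,0,0.003,0,0.035],[0,0,0.006,0,0.035],[0,0,0.006,0,0.035],[-0.008,0,0.006,0,0.035],[-0.016,0,0.006,0,0.035],[-0.024,0,0.006,0,0.035],[-0.032,0,0.006,0,0.035],[-0.04,0,0.006,0,0.035],[-0.04,0,0.006,0,0.035]]
  ]
}}

```text
time_s: 36.87
ee_pos: [555.6, 27.9, 119.3]
ee_rot: [180.0, 0.0, 91.9]
force: [-0.3, 0.2, -1.0]
gripper_width: 43.6
```

```bash
python3 - <<'E'
from h import *
s=st(); print(s['torque']); zoom('scene','s33',280,220,520,400); snapw('w33'); s=st()
print(inv(QM,s['ee_pos']))
E
```

```text
t 36.87 ee [555.6  27.9 119.3] [180.    0.   91.9] F [-0.3  0.2 -1. ] w 43.6
[ 0.08504825 -0.00528459  0.0306629 ]
s33 scale 3.111111111111111
t 36.97 ee [555.5  29.2 119.3] [180.   -0.   91.9] F [ 0.1  0.3 -0.9] w 43.5
[-49.96546419  82.93215727]
```

View pics/s33.png

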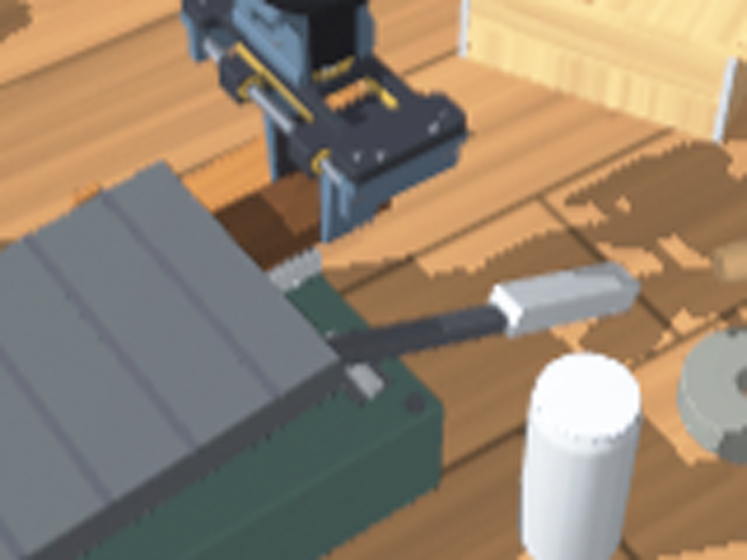

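View pics/w33.png

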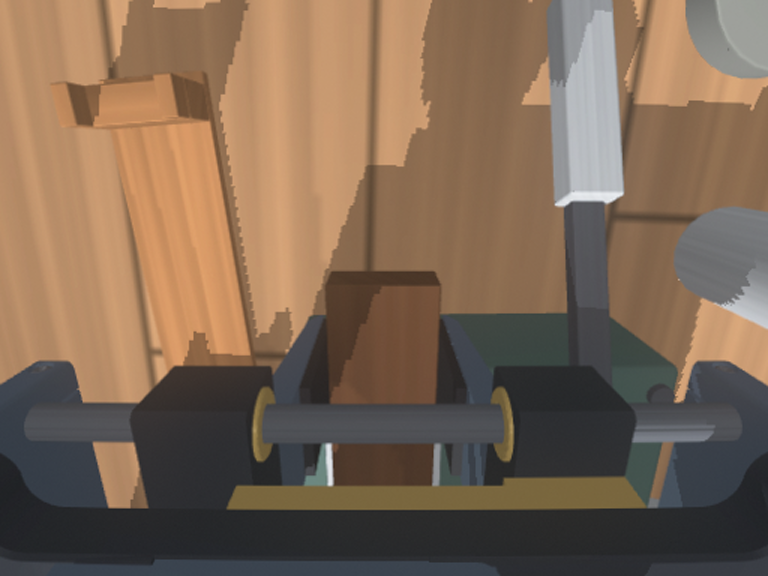

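Request:
{"method": "jog_arm", "body": {
  "deltas": [
    [[-0.008,0,0,0,0.035],[-0.016,0,0,0,0.035],[-0.024,0,0,0,0.035],[-0.032,0,0,0,0.035],[-0.04,0,0,0,0.035],[-0.04,0,0,0,0.035]]
  ]
}}

```text
time_s: 37.47
ee_pos: [557.0, -11.9, 119.3]
ee_rot: [180.0, 0.0, 91.9]
force: [0.3, 0.7, -0.7]
gripper_width: 43.4
```

Request:
{"method": "jog_arm", "body": {
  "deltas": [
    [[-0.008,0,0,0,0.035],[-0.014,0,0,0,0.035],[-0.014,0,0,0,0.035],[-0.014,0,0,0,0.035]]
  ]
}}

```text
time_s: 37.8
ee_pos: [557.4, -24.5, 119.3]
ee_rot: [180.0, -0.0, 92.0]
force: [0.2, -0.3, -1.4]
gripper_width: 43.6
```

```bash
python3 - <<'E'
from h import *
s=st(); print(s['torque']); zoom('scene','s34',280,220,520,400); snapw('w34'); s=st()
print(inv(QM,s['ee_pos']))
E
```

```text
t 37.8 ee [557.4 -24.5 119.3] [180.  -0.  92.] F [ 0.2 -0.3 -1.4] w 43.6
[ 0.02849401  0.00424278 -0.02178712]
s34 scale 3.111111111111111
t 37.9 ee [557.4 -24.1 119.3] [180.  -0.  92.] F [ 0.1 -0.3 -1.3] w 43.6
[-49.95039188  29.63012101]
```

View pics/s34.png

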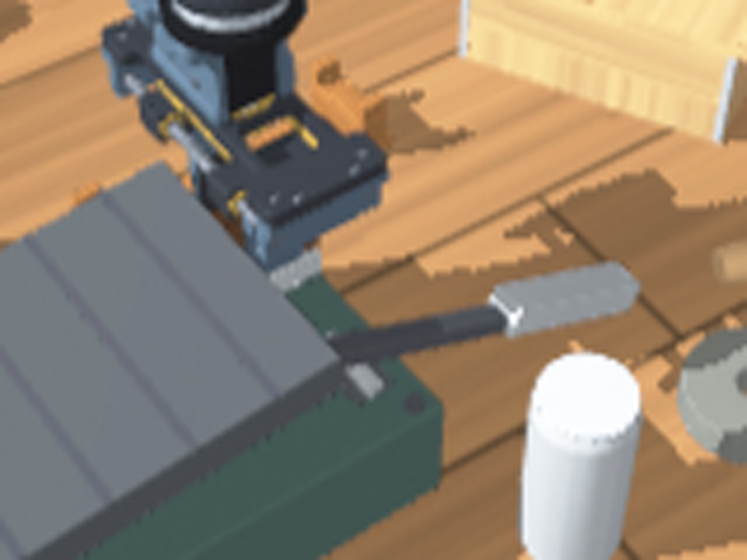

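View pics/w34.png

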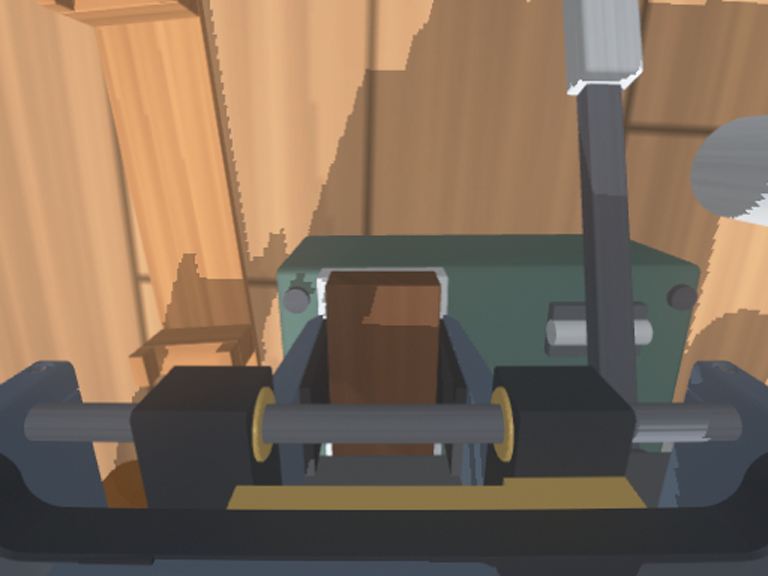

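The shim is on the seat's centreline with about 60 mm sticking out. Lowering it and releasing.

Request:
{"method": "jog_arm", "body": {
  "deltas": [
    [[0,0,0.0015,0,0.035],[0,0,0.003,0,0.035],[0,0,0.003,0,0.035],[0,0,0.003,0,0.06],[0,0,0.003,0,0.06],[0,0,0.003,0,0.06],[0,0,0.003,0,0.06],[0,0,-0.02,0,0.06],[0,0,-0.06,0,0.06],[0,0,-0.1,0,0.06],[0,0,-0.12,0,0.06],[0,0,-0.12,0,0.06],[0,0,-0.12,0,0.06]]
  ]
}}

```text
time_s: 38.98
ee_pos: [557.8, -24.2, 240.0]
ee_rot: [179.9, 0.0, 92.0]
force: [0.6, -0.8, -0.5]
gripper_width: 60.0
```

```bash
python3 - <<'E'
from h import *
s=st(); zoom('scene','s35',280,220,520,400); snapw('w35')
E
```

```text
t 38.98 ee [557.8 -24.2 240. ] [179.9   0.   92. ] F [ 0.6 -0.8 -0.5] w 60.0
s35 scale 3.111111111111111
```

View pics/s35.png

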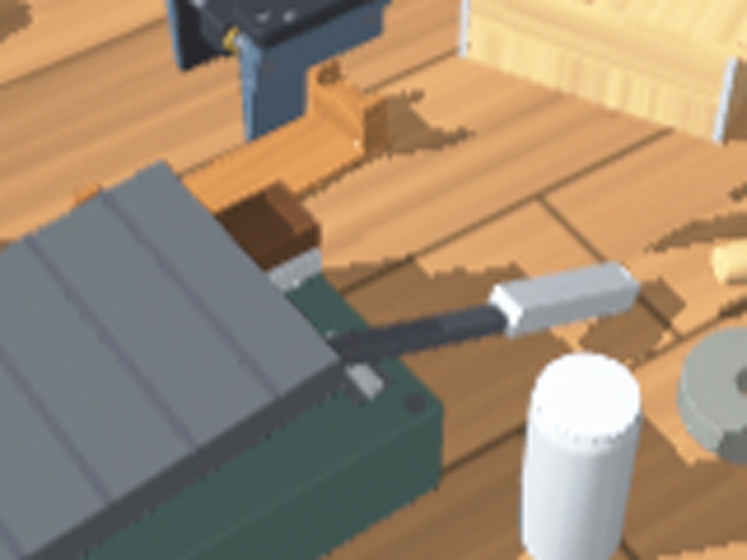

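View pics/w35.png

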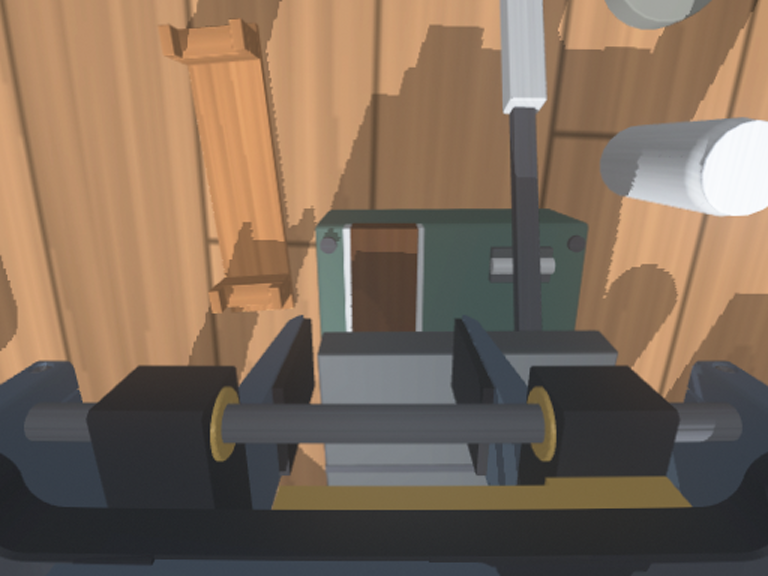

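The shim is seated with its end flush with the seat end at (385,225). Now back to the bar to ease it down and draw it out.

```bash
python3 - <<'E'
from h import *
s=st(); delta((557.4,-24.5,239,91.95),(651,144,239,91.8))
E
```

```text
t 39.08 ee [556.4 -24.2 237.6] [-179.8   -0.    92. ] F [-0.1  0.2 -0.2] w 60.3
delta [np.float64(0.1652), np.float64(0.0993), np.float64(-0.0), 0.2] dist 193.0 rows 5
```

Request:
{"method": "jog_arm", "body": {
  "deltas": [
    [[0.1652,0.0993,0,0,0.045],[0.1652,0.0993,0,0,0.045],[0.1652,0.0993,0,0,0.045],[0.1652,0.0993,0,0,0.045],[0.1652,0.0993,0,0,0.045],[0.1652,0.0993,0.04,0,0.045],[0.1652,0.0993,0.08,0,0.045],[0.1652,0.0993,0.12,0,0.045],[0.1652,0.0993,0.13,0,0.045],[0.1652,0.0993,0.13,0,0.045]]
  ]
}}

```text
time_s: 39.92
ee_pos: [647.6, 143.7, 103.8]
ee_rot: [-179.4, 0.1, 92.0]
force: [-0.4, 0.2, 0.7]
gripper_width: 45.3
```

```bash
python3 - <<'E'
from h import *
s=st(); snapw('w36'); zoom('scene','s36',280,180,520,360)
E
```

```text
t 39.92 ee [647.6 143.7 103.8] [-1.794e+02  1.000e-01  9.200e+01] F [-0.4  0.2  0.7] w 45.3
s36 scale 3.111111111111111
```

View pics/w36.png

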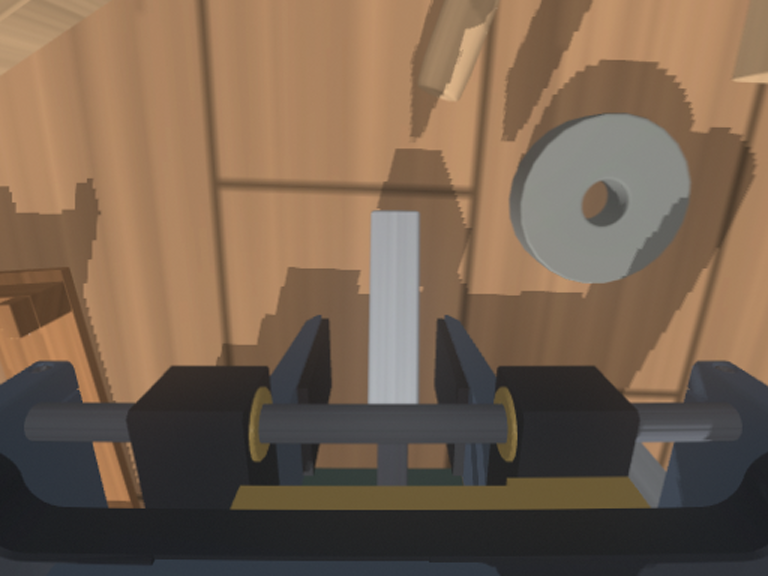

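Request:
{"method": "jog_arm", "body": {
  "deltas": [
    [[0,0.002,0,0,0.045],[0,0.002,0,0,0.045]]
  ]
}}

```text
time_s: 40.18
ee_pos: [654.9, 144.6, 112.2]
ee_rot: [179.7, -0.1, 92.0]
force: [-0.2, -0.3, 1.1]
gripper_width: 44.8
```

```bash
python3 - <<'E'
from h import *
p=snapw('w37')
st(); im=cv2.imread('pics/w37.png'); cv2.imwrite('pics/w37c.png',im[180:500,240:540])
T=env.state()['ee_pos']
for z in (30,50): print(proj8('wrist',(T[0],T[1]+30,z),p))
E
```

```text
t 40.23 ee [654.4 144.5 111.9] [179.7  -0.   92. ] F [-0.5 -0.2 -0.2] w 45.2
[382.65089812 248.73507285]
[382.89359718 257.45222814]
```

View pics/w37c.png

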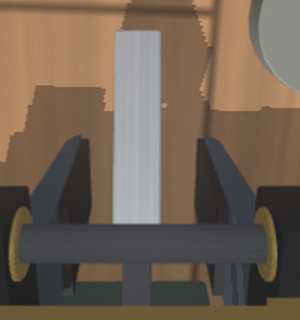

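Request:
{"method": "jog_arm", "body": {
  "deltas": [
    [[0,-0.0015,0.02,0,0.045],[0,-0.0015,0.045,0,0.045],[0,-0.0015,0.065,0,0.045],[0,-0.0015,0.077,0,0.045],[0,-0.0015,0.077,0,0.045],[0,-0.0015,0.077,0,0.015],[0,-0.0015,0.077,0,0.015],[0,-0.0015,0.077,0,0.015],[0,-0.0015,0.077,0,0.015],[0,-0.0015,0.077,0,0.015]]
  ],
  "grip_force": 18
}}

```text
time_s: 41.07
ee_pos: [652.1, 144.4, 33.7]
ee_rot: [179.9, -0.0, 92.0]
force: [-0.7, -1.1, 2.1]
gripper_width: 26.1
```

Request:
{"method": "jog_arm", "body": {
  "deltas": [
    [[0.0025,0,-0.008,0,0.015],[0.0049,0,-0.017,0,0.015],[0.0067,0,-0.0255,0,0.015],[0.0082,0,-0.0342,0,0.015],[0.009,0,-0.043,0,0.015],[0.0097,0,-0.0517,0,0.015],[0.0097,0,-0.0517,0,0.015]]
  ]
}}

```text
time_s: 41.65
ee_pos: [652.0, 153.9, 86.0]
ee_rot: [179.8, 0.0, 92.0]
force: [0.4, -0.6, -8.7]
gripper_width: 26.1
```

```bash
python3 - <<'E'
from h import *
s=st();print(s['torque']); zoom('scene','s38',280,220,520,400)
E
```

```text
t 41.65 ee [652.  153.9  86. ] [179.8   0.   92. ] F [ 0.4 -0.6 -8.7] w 26.1
[ 0.24596753 -0.14733259  0.05749851]
s38 scale 3.111111111111111
```

View pics/s38.png

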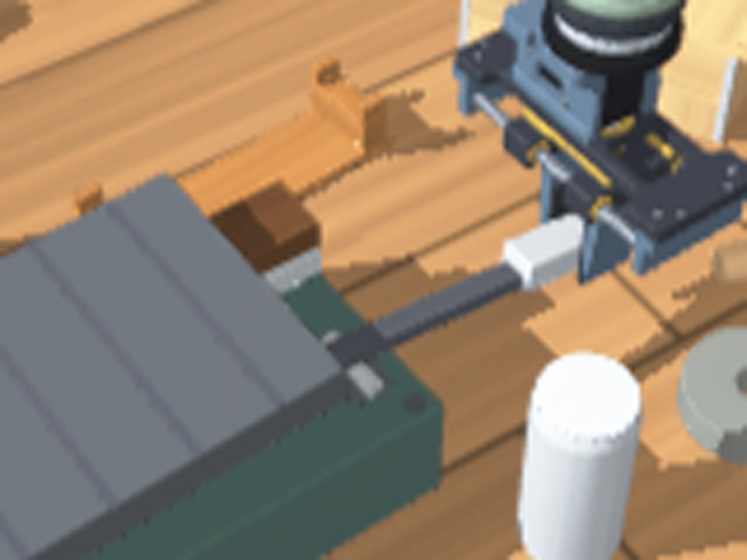

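The bed has settled on the shim. I'll level the bar and pull it out.

Request:
{"method": "jog_arm", "body": {
  "deltas": [
    [[0,0,-0.009,0,0.015],[0,0,-0.0175,0,0.015],[-0.001,0,-0.024,0,0.015],[-0.001,0,-0.027,0,0.015],[-0.001,0,-0.027,0,0.015]]
  ]
}}

```text
time_s: 42.12
ee_pos: [651.8, 153.0, 112.4]
ee_rot: [179.9, -0.0, 92.0]
force: [-1.0, -0.1, -8.9]
gripper_width: 26.2
```

```bash
python3 - <<'E'
from h import *
s=st();print(s['torque']); zoom('scene','s39',280,220,520,400)
E
```

```text
t 42.12 ee [651.8 153.  112.4] [179.9  -0.   92. ] F [-1.  -0.1 -8.9] w 26.2
[ 0.32254544 -0.00866341 -0.0549589 ]
s39 scale 3.111111111111111
```

View pics/s39.png

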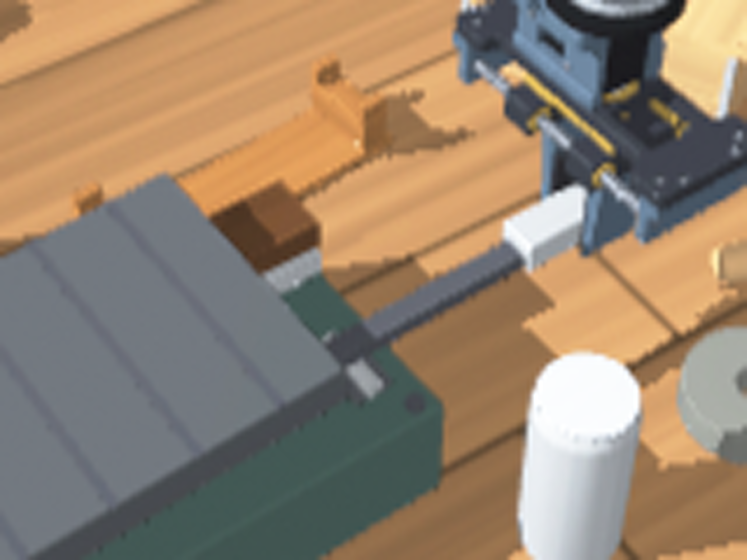

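Request:
{"method": "jog_arm", "body": {
  "deltas": [
    [[0,0,0,0,0.015],[0,0,0,0,0.015],[0,0,0,0,0.015],[0.008,0,-0.001,0,0.015],[0.018,0,-0.002,0,0.015],[0.028,0,-0.003,0,0.015],[0.04,0,-0.004,0,0.015],[0.052,0,-0.005,0,0.015],[0.06,0,-0.006,0,0.015],[0.06,0,-0.02,0,0.015],[0.06,0,-0.05,0,0.015],[0.06,0,-0.08,0,0.015],[0.06,0,-0.095,0,0.015],[0.06,0,-0.095,0,0.015],[0.06,0,-0.095,0,0.015]]
  ],
  "grip_force": 50
}}

```text
time_s: 43.42
ee_pos: [649.0, 213.7, 206.6]
ee_rot: [179.9, -0.0, 92.0]
force: [-0.9, -0.4, -9.5]
gripper_width: 25.9
```

```bash
python3 - <<'E'
from h import *
s=st();print(s['torque']); snap('scene','s40'); snap('side','d40'); s=st(); 
E
```

```text
t 43.42 ee [649.  213.7 206.6] [179.9  -0.   92. ] F [-0.9 -0.4 -9.5] w 25.9
[ 0.2341228   0.05010072 -0.00432514]
t 43.52 ee [647.6 213.  203.7] [-1.798e+02  1.000e-01  9.200e+01] F [-1.  -0.3 -9. ] w 25.6
```

View pics/s40.png

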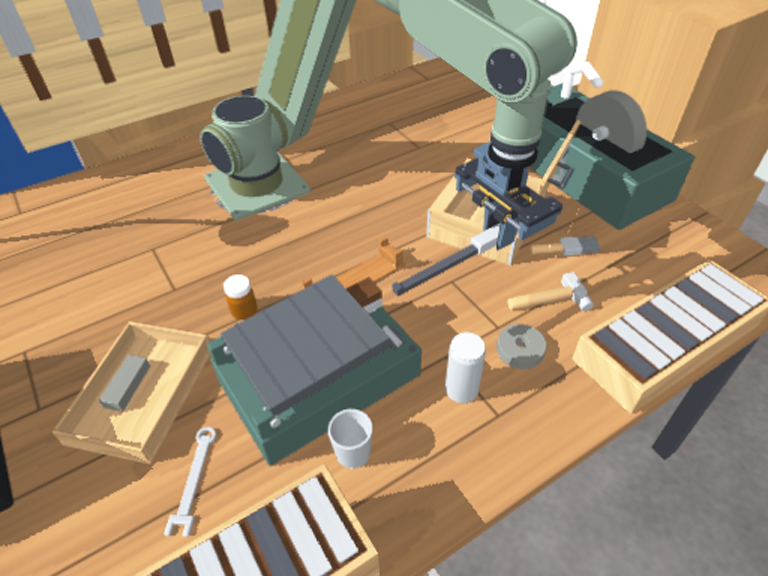

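View pics/d40.png

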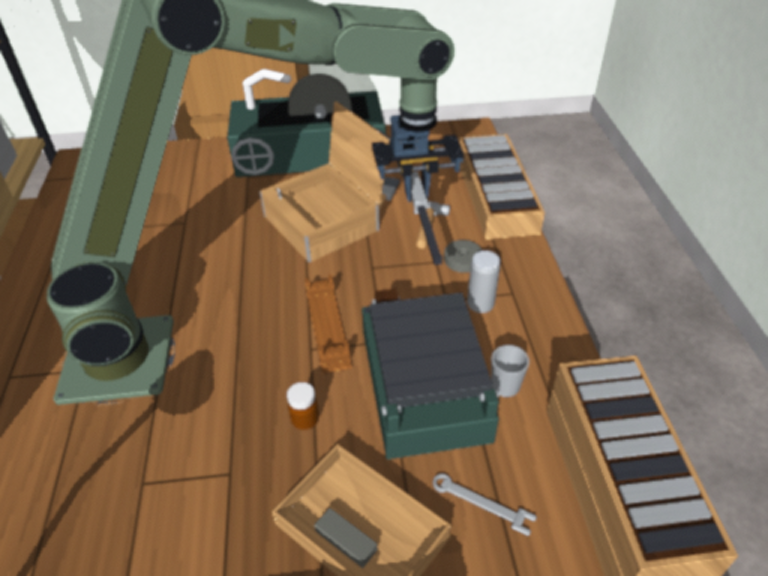

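```bash
python3 - <<'E'
from h import *
p=snapw('w41'); s=st()
a=cv2.imread('pics/w17.png')[200:500,300:470]; b=cv2.imread('pics/w41.png')[200:500,300:470]
cv2.imwrite('pics/cmp41.png',cv2.resize(np.hstack([a,b]),None,fx=2,fy=2,interpolation=cv2.INTER_CUBIC))
im=env.grab_frame('side')
# toe tip crop
c=im[130:190,260:310]; cv2.imwrite('pics/d41.png',cv2.cvtColor(cv2.resize(c,(500,600),interpolation=cv2.INTER_CUBIC),cv2.COLOR_RGB2BGR))
delta((649.0,212.7,205.7,92.0),(427.2,92.1,205.7,95.8))
E
```

```text
t 43.57 ee [647.6 212.8 203.4] [-1.797e+02  1.000e-01  9.200e+01] F [ -0.1  -0.2 -10.3] w 25.7
delta [np.float64(-0.1128), np.float64(-0.2259), np.float64(-0.0), -3.8] dist 252.0 rows 7
```

View pics/cmp41.png

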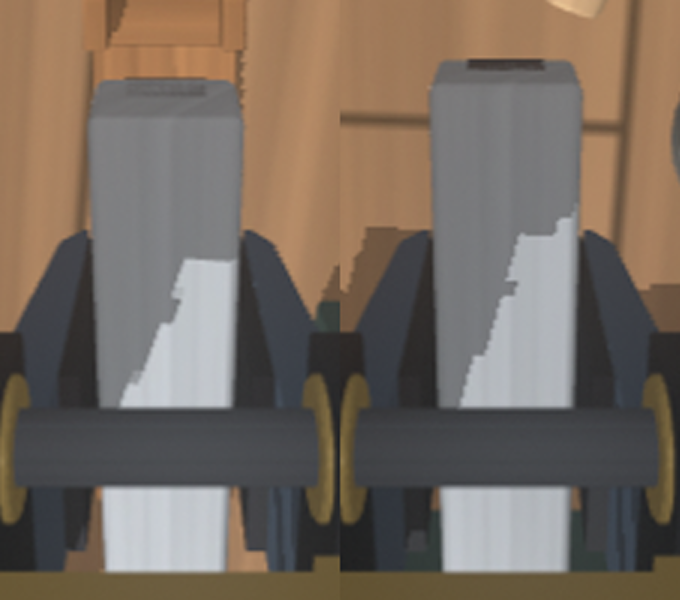

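View pics/d41.png

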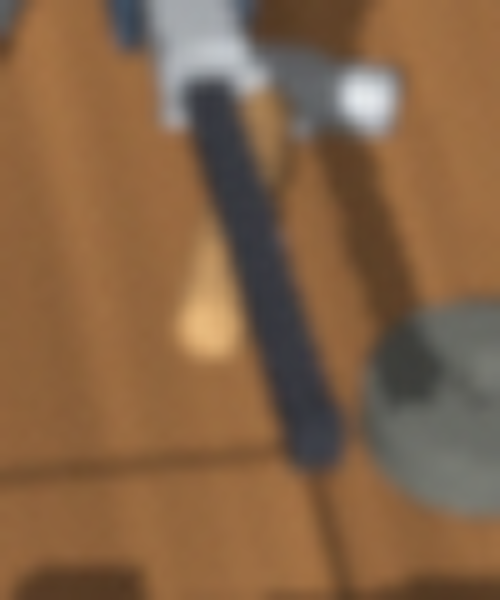

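```bash
cat > bp.py <<'E'
from h import *
def model(p,gx,pitch,gz,pts):
    # tool yaw from camera orientation
    yaw=p['orientation'][2]+90-0.07; a=np.radians(yaw); t=np.array([np.cos(a),np.sin(a),0])
    T=np.array(p['xyz'])-83.8*t-np.array([0,0,153.4]); f=-t; lat=np.array([-f[1],f[0],0])
    out=[]
    for bx,by,bz in pts:
        dx=bx-gx;dz=bz-gz; F=dx*np.cos(pitch)+dz*np.sin(pitch); U=-dx*np.sin(pitch)+dz*np.cos(pitch)
        out.append(proj8('wrist',T+f*F+lat*by+np.array([0,0,2+U]),p))
    return np.array(out)
P=[(-85,-13,22),(-85,13,22),(-85,-13,0),(-85,13,0)]
def solve(name,obs,fixed=None):
    p=loadp(name)
    r=least_squares(lambda q:(model(p,q[0],q[1],q[2],P)-np.array(obs))[:,1].ravel().tolist()+[(q[2]-11)/2],[-35,.1,11]); print(name,r.x.round(3),r.fun.round(1)); print(model(p,*r.x,P).round(1).tolist())
E
python3 - <<'E'
from bp import *
solve('w17',[(346,259),(420,259),(349,241),(418,241)])
solve('w41',[(346,242),(421,242),(350,231),(419,231)])
for g in (-35,-30): print(model(loadp('w17'),g,.12,11,P).round(1).tolist())
E
```

```text
w17 [-35.138   0.061  11.   ] [-0.  0. -0.  0.  0.]
[[341.3, 259.0], [421.6, 259.0], [346.4, 241.0], [416.5, 241.0]]
w41 [-3.1585e+01 -2.1000e-02  1.1001e+01] [-0.1  0.1 -0.1  0.1  0. ]
[[344.7, 241.9], [423.5, 242.1], [349.8, 230.9], [418.5, 231.1]]
[[340.6, 263.6], [422.3, 263.6], [345.8, 241.3], [417.2, 241.3]]
[[340.0, 248.8], [422.9, 248.8], [345.3, 228.1], [417.6, 228.1]]
```

```bash
python3 - <<'E'
from h import *
s=st(); T=np.array(s['ee_pos']); a=np.radians(s['ee_rot'][2]-180); u=np.array([np.cos(a),np.sin(a)]); n=np.array([-u[1],u[0]])
for px in ((291.3,176.0),(291.6,177)):
    o,d=ray('side',*px); t=np.dot(n,T[:2]-o[:2])/np.dot(n,d[:2]); P=o+t*d; print(P,'along',np.dot(u,P[:2]-T[:2]),'dz',P[2]-T[2])
E
```

```text
t 43.62 ee [647.8 212.8 203.4] [-1.797e+02  1.000e-01  9.200e+01] F [-0.2 -0.  -9.5] w 25.5
[655.53487766  -7.94017131 189.31440653] along 220.88959574568844 dz -14.128322106128564
[655.68023257 -12.08906101 189.15816075] along 225.0410308985177 dz -14.284567886070079
```

Request:
{"method": "jog_arm", "body": {
  "deltas": [
    [[-0.008,-0.016,0,-0.3,0.015],[-0.018,-0.036,0,-0.6,0.015],[-0.029,-0.056,0,-1,0.015],[-0.04,-0.078,0,-1.3,0.015],[-0.051,-0.1,0,-1.7,0.015],[-0.062,-0.122,0,-2,0.015],[-0.074,-0.144,0,-2.4,0.015],[-0.085,-0.166,0,-2.8,0.015],[-0.096,-0.188,0,-3.2,0.015],[-0.106,-0.208,0,-3.5,0.015],[-0.112,-0.22,0,-3.7,0.015],[-0.1158,-0.2257,0,-3.8,0.015],[-0.1158,-0.2257,0.02,-3.8,0.015],[-0.1158,-0.2257,0.05,-3.8,0.015],[-0.1158,-0.2257,0.08,-3.8,0.015],[-0.1158,-0.2257,0.1,-3.8,0.015],[-0.1158,-0.2257,0.105,-3.8,0.015],[-0.1158,-0.2257,0.105,-3.8,0.015],[-0.1158,-0.2257,0.105,-3.8,0.015]]
  ]
}}

```text
time_s: 45.2
ee_pos: [428.8, 89.6, 101.7]
ee_rot: [179.9, -0.0, 95.8]
force: [1.1, 0.0, -8.7]
gripper_width: 25.8
```

```bash
python3 - <<'E'
from h import *
s=st(); p=snapw('w42'); zoom('side','d42',270,220,410,400); zoom('scene','s42',240,180,450,340); st()
E
```

```text
t 45.2 ee [428.8  89.6 101.7] [179.9  -0.   95.8] F [ 1.1  0.  -8.7] w 25.8
d42 scale 3.111111111111111
s42 scale 3.522012578616352
t 45.35 ee [428.9  89.7 102.4] [179.8  -0.   95.8] F [-0.2  0.2 -9.6] w 25.9
```

View pics/d42.png

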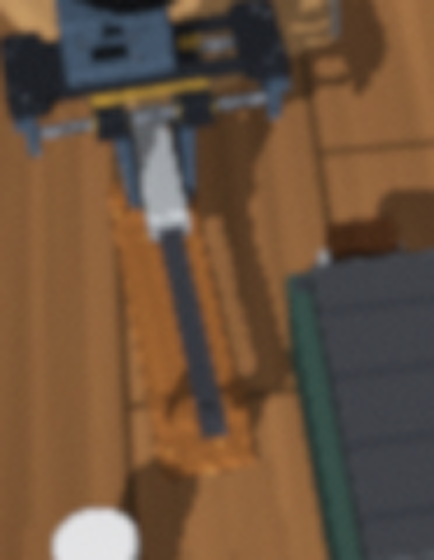

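View pics/w42.png

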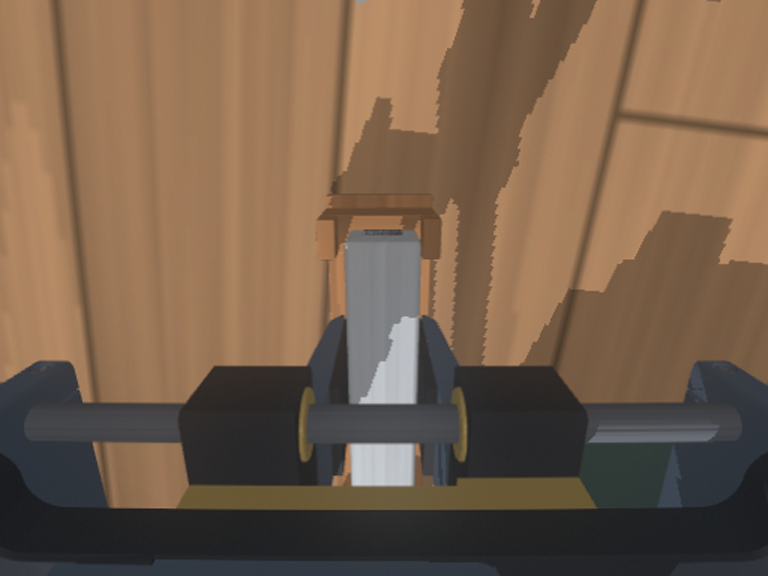

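View pics/s42.png

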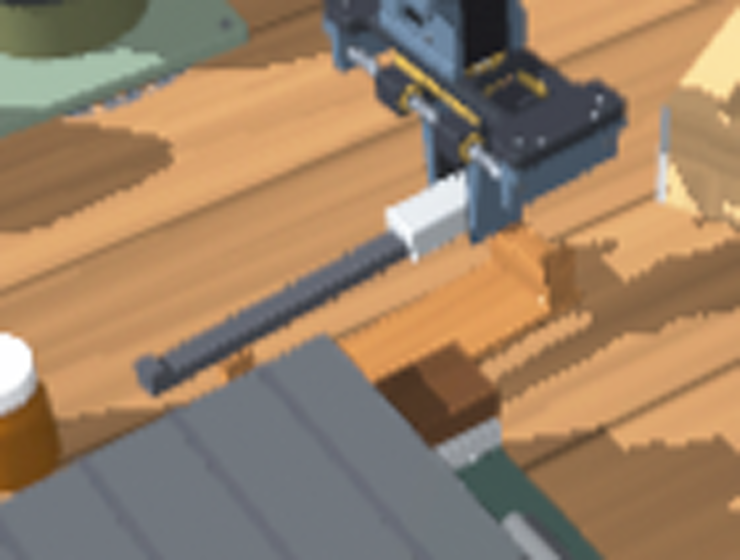

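The bar is over the rest, between the cheeks (317..440, bar at 382). Lowering it.

Request:
{"method": "jog_arm", "body": {
  "deltas": [
    [[0,-0.0015,0.015,0,0.015],[0,-0.0015,0.03,0,0.015],[0,-0.0015,0.042,0,0.015],[0,-0.0015,0.047,0,0.015],[0,-0.0015,0.047,0,0.015]]
  ]
}}

```text
time_s: 45.77
ee_pos: [425.9, 89.2, 53.9]
ee_rot: [-180.0, 0.0, 95.8]
force: [-0.4, -0.0, -9.7]
gripper_width: 25.3
```

Request:
{"method": "jog_arm", "body": {
  "deltas": [
    [[0,0,0.0,0,0.015],[0,0,0.002,0,0.015],[0,0,0.004,0,0.015],[0,0,0.006,0,0.015],[0,0,0.008,0,0.015],[0,0,0.008,0,0.015]]
  ],
  "grip_force": 15
}}

```text
time_s: 46.27
ee_pos: [426.9, 89.5, 46.6]
ee_rot: [179.9, -0.0, 95.8]
force: [-0.3, 2.1, -2.0]
gripper_width: 25.9
```

```bash
python3 - <<'E'
from h import *
s=st(); print(s['torque']); p=snapw('w43'); zoom('scene','s43',240,180,450,340)
E
```

```text
t 46.27 ee [426.9  89.5  46.6] [179.9  -0.   95.8] F [-0.3  2.1 -2. ] w 25.9
[0.32250441 0.07546853 0.09779155]
s43 scale 3.522012578616352
```

View pics/s43.png

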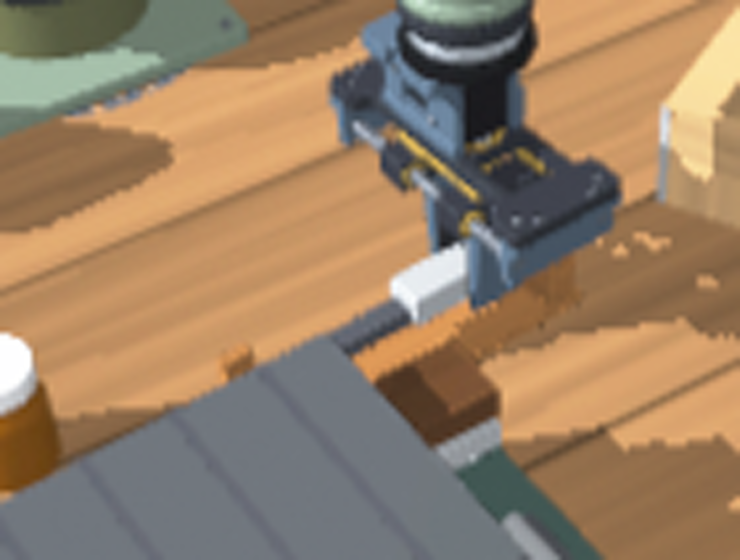

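View pics/w43.png

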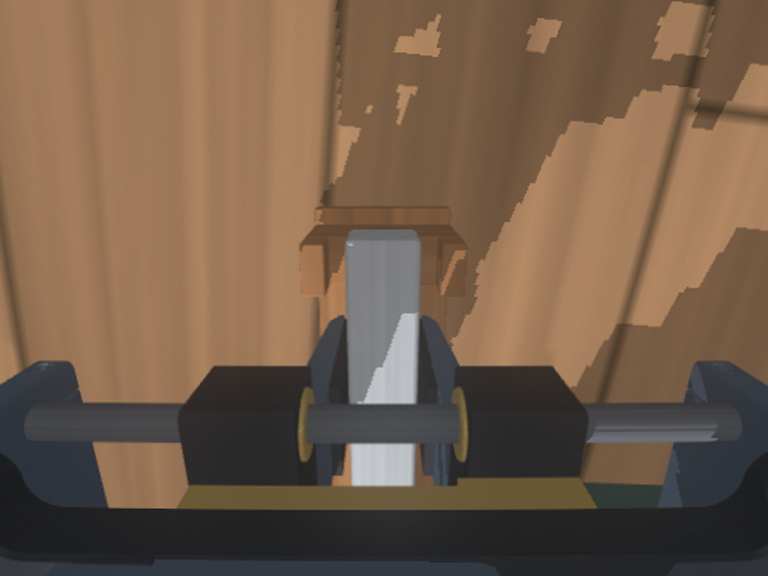

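Request:
{"method": "jog_arm", "body": {
  "deltas": [
    [[0,0,0.0015,0,0.015],[0,0,0.0015,0,0.015],[0,0,0.0015,0,0.035],[0,0,0.0015,0,0.042],[0,0,0.0015,0,0.042],[0,0,0.0015,0,0.042],[0,0,0.0015,0,0.042],[0,0,-0.02,0,0.042],[0,0,-0.06,0,0.045],[0,0,-0.1,0,0.045],[-0.04,0,-0.14,0,0.045],[-0.08,0,-0.18,0,0.045],[-0.11,0,-0.215,0,0.045],[-0.11,0,-0.215,0,0.045],[-0.11,0,-0.215,0,0.045],[-0.11,0,-0.215,0,0.045]]
  ]
}}

```text
time_s: 47.7
ee_pos: [437.7, -21.1, 262.0]
ee_rot: [179.8, 0.0, 95.7]
force: [0.2, 0.5, -0.3]
gripper_width: 45.3
```

```bash
python3 - <<'E'
from h import *
s=st(); p=snapw('w44'); zoom('scene','s44',240,180,450,340)
E
```

```text
t 47.7 ee [437.7 -21.1 262. ] [179.8   0.   95.7] F [ 0.2  0.5 -0.3] w 45.3
s44 scale 3.522012578616352
```

View pics/w44.png

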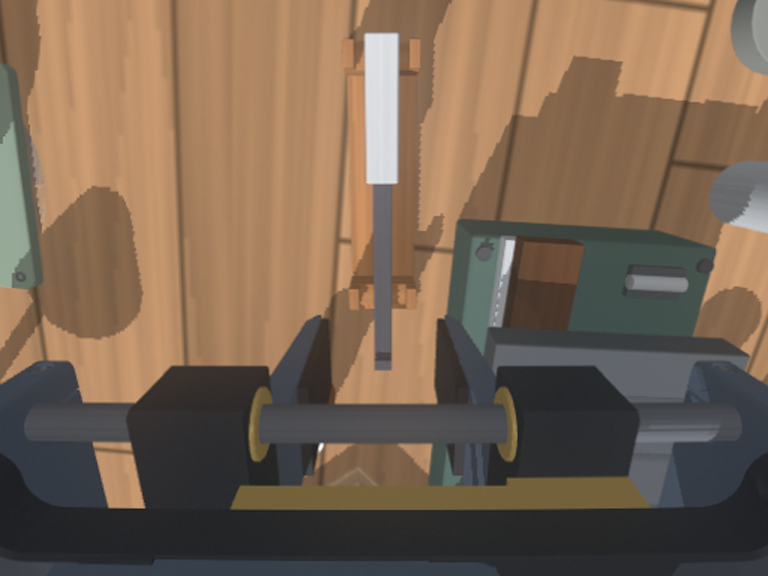

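View pics/s44.png

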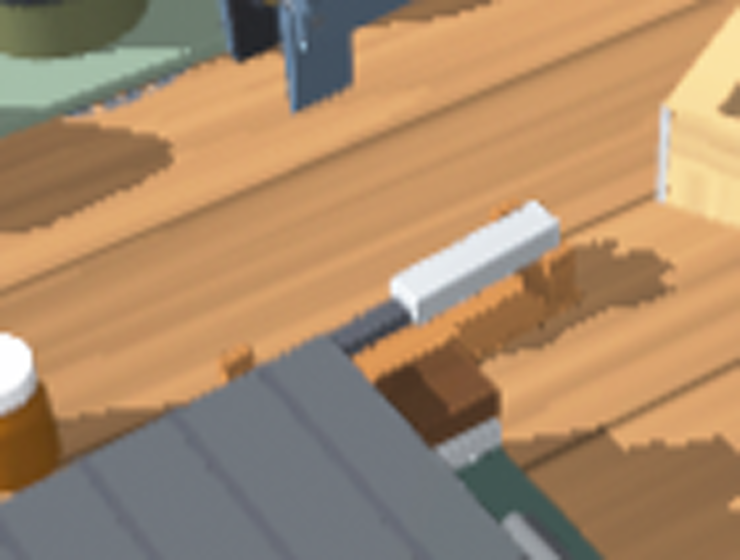

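The bar is back in its rest (sleeve 33..184, toe at 368), within about 2 mm of where it lay. Now I'll shut the lid.

```bash
python3 - <<'E'
from h import *
delta((437.1,-20.4,260.7,95.8),(604.6,417.9,300,28.95))
E
```

```text
delta [np.float64(0.4191), np.float64(0.2109), np.float64(-0.0393), 66.8] dist 471.0 rows 12
```

Request:
{"method": "jog_arm", "body": {
  "deltas": [
    [[0.4191,0.2109,-0.0393,66.9,0.088],[0.4191,0.2109,-0.0393,66.9,0.088],[0.4191,0.2109,-0.0393,66.9,0.088],[0.4191,0.2109,-0.0393,66.9,0.088],[0.4191,0.2109,-0.0393,66.9,0.088],[0.4191,0.2109,-0.0393,66.9,0.088],[0.4191,0.2109,-0.0393,66.9,0.088],[0.4191,0.2109,-0.0393,66.9,0.088],[0.4191,0.2109,-0.0393,66.9,0.088],[0.4191,0.2109,-0.0393,66.9,0.088],[0.4191,0.2109,-0.0393,66.9,0.088],[0.4191,0.2109,-0.0393,66.9,0.088],[0.4191,0.2109,-0.0393,66.9,0.088],[0.4191,0.2109,-0.0393,66.9,0.088],[0.4191,0.2109,-0.0393,66.9,0.088]]
  ]
}}

```text
time_s: 49.05
ee_pos: [603.4, 418.2, 298.1]
ee_rot: [180.0, 0.2, 29.0]
force: [0.1, -1.5, -0.4]
gripper_width: 87.9
```

```bash
python3 - <<'E'
from h import *
s=st(); p=snapw('w45'); print(s['qpos'].round(1)); print(proj8('wrist',w((427,382.5,28.95),(172.6,-55,216)),p))
E
```

```text
t 49.05 ee [603.4 418.2 298.1] [180.    0.2  29. ] F [ 0.1 -1.5 -0.4] w 87.9
[33.8 32.5 57.1 -0.  90.6 94.9]
[382.243473  298.4926631]
```

View pics/w45.png

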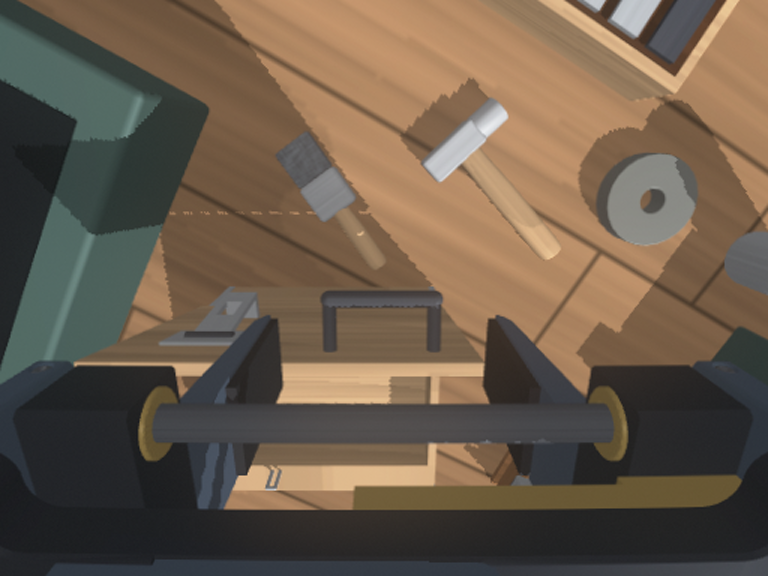

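Request:
{"method": "jog_arm", "body": {
  "deltas": [
    [[0,0,0.03,0,0.088],[0,0,0.06,0,0.088],[0,0,0.08,0,0.088],[0,0,0.086,0,0.088],[0,0,0.086,0,0.05],[0,0,0.086,0,0.05],[0,0,0.086,0,0.05],[0,0,0.086,0,0.05],[0,0,0.086,0,0.05],[0,0,0.086,0,0.05]]
  ],
  "grip_force": 25
}}

```text
time_s: 49.93
ee_pos: [604.4, 419.5, 216.5]
ee_rot: [-179.9, -0.2, 28.9]
force: [-3.3, 3.8, 5.1]
gripper_width: 67.9
```

Request:
{"method": "jog_arm", "body": {
  "deltas": [
    [[-0.0121,0,-0.0049,0,0.05],[-0.0246,0,-0.0088,0,0.05],[-0.0374,0,-0.0116,0,0.05],[-0.0504,0,-0.0132,0,0.05],[-0.0634,0,-0.0137,0,0.05],[-0.0765,0,-0.0131,0,0.05],[-0.0894,0,-0.0113,0,0.05],[-0.1022,0,-0.0084,0,0.05],[-0.1146,0,-0.0044,0,0.05],[-0.1267,0,0.0007,0,0.05],[-0.1383,0,0.0068,0,0.05],[-0.1383,0,0.0068,0,0.05]]
  ]
}}

```text
time_s: 50.93
ee_pos: [481.5, 351.5, 208.4]
ee_rot: [-179.9, -0.0, 28.9]
force: [-6.1, 2.9, 2.1]
gripper_width: 68.2
```

```bash
python3 - <<'E'
from h import *
st(); snap('scene','s46')
E
```

```text
t 50.93 ee [481.5 351.5 208.4] [-179.9   -0.    28.9] F [-6.1  2.9  2.1] w 68.2
```

View pics/s46.png

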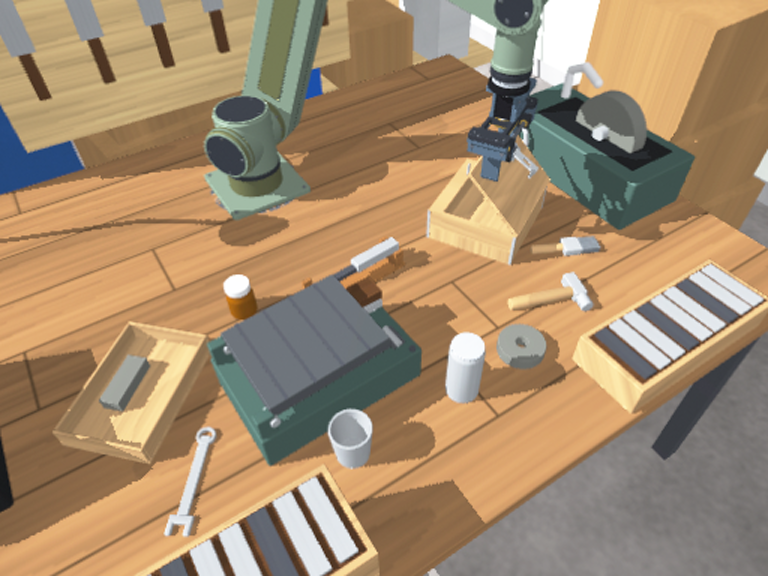

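Request:
{"method": "jog_arm", "body": {
  "deltas": [
    [[-0.011,0,0.0071,0,0.05],[-0.0213,0,0.0151,0,0.05],[-0.0309,0,0.024,0,0.05],[-0.0397,0,0.0337,0,0.05],[-0.0476,0,0.0441,0,0.05],[-0.0545,0,0.0552,0,0.05],[-0.0605,0,0.0668,0,0.05],[-0.0654,0,0.0789,0,0.05],[-0.068,0,0.086,0,0.05],[-0.0693,0,0.0914,0,0.05],[-0.0693,0,0.0925,0,0.05],[-0.0693,0,0.0925,0,0.05]]
  ]
}}

```text
time_s: 51.98
ee_pos: [422.4, 318.7, 115.8]
ee_rot: [-179.9, -0.1, 28.9]
force: [-5.2, 4.1, 3.3]
gripper_width: 67.7
```

Request:
{"method": "jog_arm", "body": {
  "deltas": [
    [[0,0,0.002,0,0.05],[0,0,0.003,0,0.05],[0,0,0.003,0,0.05],[0,0,0.001,0,0.088],[0,0,0.001,0,0.088],[0,0,0.001,0,0.088],[0,0,0.001,0,0.088],[0,0,0.001,0,0.088],[0,0,-0.03,0,0.088],[0,0,-0.07,0,0.088],[-0.02,0,-0.11,0,0.088],[-0.04,0,-0.15,0,0.088],[-0.05,0.02,-0.19,0,0.088],[-0.05,0.02,-0.215,0,0.088],[-0.05,0.02,-0.215,0,0.088],[-0.05,0.02,-0.215,0,0.088]]
  ]
}}

```text
time_s: 53.32
ee_pos: [389.5, 276.1, 331.7]
ee_rot: [-180.0, -0.3, 28.9]
force: [-0.6, 1.6, -0.2]
gripper_width: 88.3
```

```bash
python3 - <<'E'
from h import *
st(); p=snapw('w47'); snap('scene','s47'); snap('side','d47')
E
```

```text
t 53.32 ee [389.5 276.1 331.7] [-180.    -0.3   28.9] F [-0.6  1.6 -0.2] w 88.3
```

View pics/w47.png

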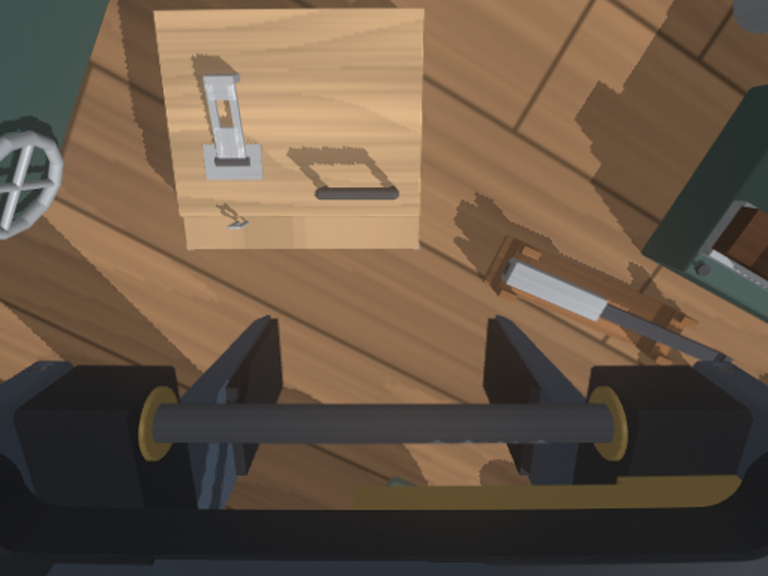

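View pics/s47.png

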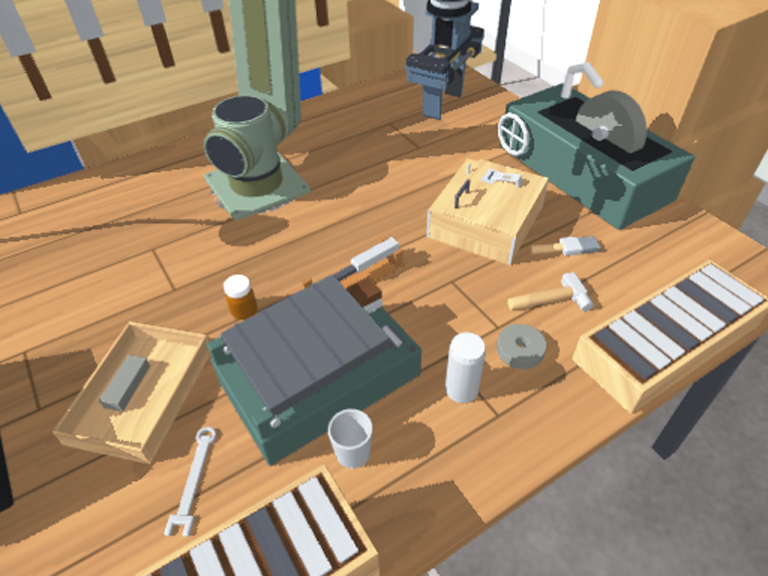

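View pics/d47.png

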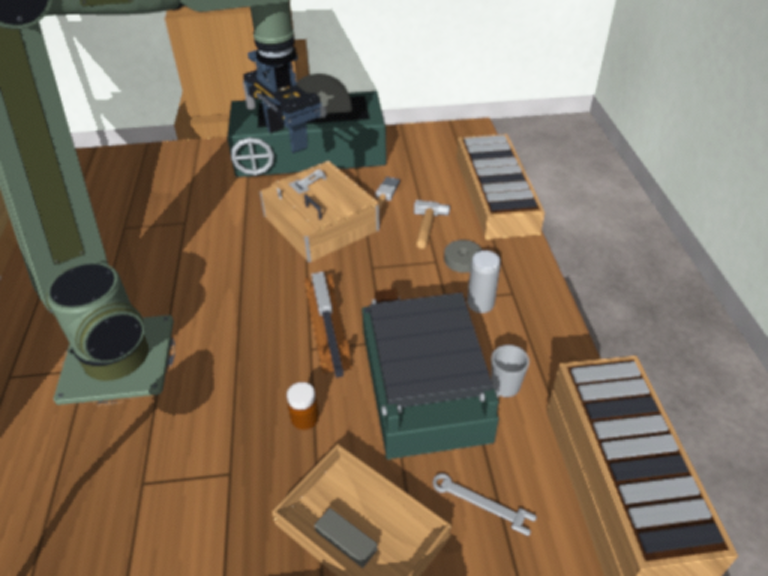

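```bash
python3 - <<'E'
from h import *
p=loadp('w44')
B=[((-85,-13,57),(365,34)),((-85,13,57),(397,33)),((25,13,57),(397.5,184)),((25,-13,57),(367,184)),((195,-8,52),(376,370)),((195,8,52),(391.5,370))]
q=fit([(P,uv,'wrist',p) for P,uv in B],[430,57,-84])
zoom('scene','s48',280,220,520,400); a=cv2.imread('pics/s21.png');b=cv2.imread('pics/s48.png'); cv2.imwrite('pics/cmp48.png',np.hstack([a[120:420,60:420],b[120:420,60:420]]))
print([(np.round(d['xyz']).tolist(),round(d['conf'],2)) for d in env.look_for('scene','shim')])
E
```

```text
fit [429.98  58.17 -83.8 ] res [[-1.7, -1.4], [1.7, -0.7], [0.9, 0.5], [-0.9, 0.8], [-0.8, 0.5], [0.9, 0.4]]
s48 scale 3.111111111111111
[([561.0, -11.0, 119.0], 0.78)]
```

View pics/cmp48.png

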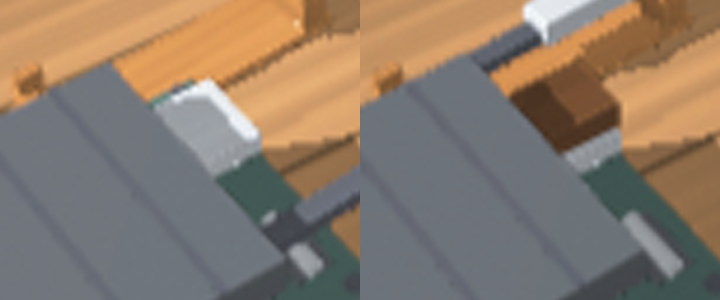

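```bash
python3 - <<'E'
from h import *
st(); print(env.job_done()); st()
E
```

```text
t 53.57 ee [388.2 275.9 328.1] [180.    0.2  28.9] F [-0.  -0.1 -0.6] w 87.8
the job is handed in; nothing more can be done
None
the job is handed in; nothing more can be done
```

I did the whole job in the order asked and handed it in at 53.6 s. I finished with the gripper open and clear of everything.

- **Stones:** there was only one on the bed, and it is in the tray. The known disturbance later knocked it about 2 cm, but it stayed inside.
- **Chest:** I folded the hasp back on the lid before raising the lid. The lid is shut again, with the hasp still folded back.
- **Bed:** I levered it to about 0.10 rad, and it stayed up on the released bar. It now rests on the shim at about 0.035 rad, read from how far its edge moved in the picture.
- **Shim:** it lies lengthwise on the seat, about 90 mm under the edge with about 60 mm sticking out.
- **Bar:** it is back in its rest, within about 1 mm and 0.4° of where it lay.
- **Other things on the bench:** in the last pictures they appear to be where they started. I judged this by eye and did not measure it.

No check at the end failed. Early on, my first chest and machine poses disagreed with the pictures by a few millimetres because the arm was still settling when I measured. I refitted them before gripping the hasp.

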